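# Release the cartons, file the retain samples

### The arm

A 6-joint arm with a two-finger parallel gripper is mounted at the origin on the work surface. World frame = base frame: x ahead of the robot, y to its left, z up, the work surface at z = 0. Lengths are in m, angles in rad, forces in N, time in s.
With the tool pointing down it reaches from about 0.325 to 0.775 m from the base axis. Payload 5.5 kg.
Tool frame: the origin (TCP) lies at the centre of the arm's flange, where the gripper is bolted on; the fingertips stand 182 mm ahead of it and the grasp point (between the pads) lies 163 mm ahead of it; z points along the fingers, y is the direction in which the jaws open and shut (so a half turn about z gives the same grasp; the last joint's range is limited). The gripper opens to 88 mm and grips with 3 to 60 N. Pads are 20 mm wide; open, the fingers measure 115 mm over their backs; the gripper's body (75 mm by 178 mm) begins 61 mm behind the grasp point.
Start: joints at [1.149, 0.091, 1.231, -0, 1.82, -0.057], TCP at [0.214, 0.561, 0.405] pointing down, gripper open.
Joint ranges: [-2.87, 2.87], [-0.86, 2.18], [0.17, 2.46], [-1.51, 4.65], [0.06, 2.69], [-2.65, 2.65]. Speed limits (rad/s): [2.57, 2.57, 3.01, 3.14, 3.14, 3.14].

### API

Orientations are given as a 3x3 rotation matrix whose columns are the frame's x, y, z axes.
In Python, from bench import readout, viewer, job, nets gives the robot as it stands.
- The arm moves only by the tool send_rows, never from a script. Its argument "moves" is a list of rows, each an object of numbers: "rx", "ry", "rz": the turn, a rotation vector about the tool's x, y, z in units of 5 degrees (1.0 is 5 degrees); "x", "y", "z": the shift along the tool's x, y, z in units of 25 mm (1.0 is 25 mm); "fingers": the opening, from 0 (shut) to 1 (fully open). In form: [{"rx": .., "ry": .., "rz": .., "x": .., "y": .., "z": .., "fingers": ..}, ...]. A call has 1 to 5 rows; each row shifts and turns the commanded pose from where the row before left it, along the tool's axes as they then stand; what a row does not reach is not made up. A row lasts 1/10 s, in which the tool goes at most 50 mm and 8.59 degrees, less where a joint would pass 70% of its speed; a pose out of reach is approached as far as the arm can. A call is refused whole if a number of a shift passes 1 or a number of a turn 1, either way. A call with a gripper value outside its range is refused whole. The fingers move at their own pace and stop on an object; "squeeze" is the grip in N (left out, the last holds). Time passes only in rows, so rows that do not move let the fingers close. It gives the time, the measured TCP pose, the force and the opening at its end, in the units of the state.
- readout.sense(): the state, without advancing time (a new reading comes with each control period).
- viewer.grab_frame(name): name is "scene" or "top" or "wrist"; returns a dict with "pixels" (400x640x3 uint8, red, green, blue), "fx", "fy", "cx", "cy" (pixels), "R" (3x3) and "t" (3): a world point X has camera coordinates R X + t; the wrist camera has in their place "T_tool_cam" (4x4, takes a point from camera to tool coordinates, whose origin is the TCP and whose axes are the flange's). Camera axes: x right, y down, z forward; pixel columns grow to the right and rows downward; lengths in m; the calibration is good to about 2 mm. A picture is of the moment at which its call begins: read the wrist's pose just before it. There is no depth.
- job.job_done(): hands the job in, once; it reports no verdict.
Trained networks look in the newest picture that a camera, given by its name, has taken for a name from the list of things; names that differ only in an ending like _2 or _b are one class to them, and where a whole thing is asked for, a point or a joint stands for the part that bears it (a point fixed in the world has none). Each returns a list of dicts, best first, with "conf" (0 to 1); they miss things now and then, are a little off and sometimes report something else, mostly with a low value. They report only what shows in the picture. A call takes as long as a camera call. They do not tell look-alikes from the thing itself.
- nets.spot_in(name, camera): "centre" ([x, y, z] in m, in world coordinates, good to about 4 mm: the middle of the surface that is visible of it).
- nets.trace(name, camera): "mask" (400x640 bool, what is visible of it).
The state is a dict: "time": time; "joints": joint angles; "qd": joint speeds; "joint_torque": joint torques, N m; "position": TCP position; "ee_rot": TCP orientation; "wrist_force": force on the tool from outside, world axes, zero at the start; "wrist_torque": the same for the moment, N m; "finger_gap": finger opening in m.
Only numpy, scipy, OpenCV 4.12 (cv2) and the standard library are available. Lean on these libraries where they do the work, as an engineer would, in place of code of your own. Each camera call takes 0.05 s, during which the arm holds its last target.

### The job

Pull the cabinet's drawer right out to its stop, take out every copper carton and stack them flat in one square column on the white plate, each centred on the plate and lying the same way as it. Put the two cream jars that stand loose on the bench upright on the floor of the emptied drawer, and leave the drawer fully shut. Leave the gauge and the two bottles where they are.

Things in the scene. Friction and masses are not known exactly. Their poses are not given: they have to be found in the camera images.
- drawer (a joint): how far the drawer is out, in m: 0 is fully shut, 0.145 is out against its stop; it slides straight out of the cabinet towards the robot, along the -x axis of point drawer_in. Starts shut or up to 12 mm ajar
- drawer_handle (a point): middle of the dark bar handle on the drawer: 11 mm thick, 120 mm long along y, on two posts at y = 55 and -55 mm, 40 mm in front of the drawer's aluminium front, 75 mm above the bench. Axes of the drawer and cabinet: x into the cabinet, z up. The low grey cabinet is 240 mm deep, 450 mm wide, 105 mm high; the drawer front's top edge is 95 mm up
- drawer_in (a point): centre of the drawer's inner floor, 18 mm above the bench; axes as drawer_handle. Inside 163 mm (x) by 410 mm (y), white walls 39 mm high, the front 77 mm above this floor. With the drawer at its stop, all in front of x = +57 mm is clear of the cabinet roof; the headroom under the roof is 75 mm
- plate_top (a point): centre of the top face of the fixed white stacking plate, 104 mm (its x) by 76 mm (its y) and 10 mm thick, lying on the bench to the robot's left; z up
- carton0: closed copper-coloured carton, 84 mm (its x) by 56 mm (its y) by 50 mm high, about 0.16 kg, origin at the centre of its underside, z up; all cartons are alike. Starts flat inside the drawer, length pointing into the cabinet, in a row with some 40 mm between neighbours; three or all four are present
- carton1: closed copper-coloured carton, 84 mm (its x) by 56 mm (its y) by 50 mm high, about 0.16 kg, origin at the centre of its underside, z up; all cartons are alike. Starts flat inside the drawer, length pointing into the cabinet, in a row with some 40 mm between neighbours; three or all four are present
- carton2: closed copper-coloured carton, 84 mm (its x) by 56 mm (its y) by 50 mm high, about 0.16 kg, origin at the centre of its underside, z up; all cartons are alike. Starts flat inside the drawer, length pointing into the cabinet, in a row with some 40 mm between neighbours; three or all four are present
- carton3: closed copper-coloured carton, 84 mm (its x) by 56 mm (its y) by 50 mm high, about 0.16 kg, origin at the centre of its underside, z up; all cartons are alike. Starts flat inside the drawer, length pointing into the cabinet, in a row with some 40 mm between neighbours; three or all four are present
- jar0: closed squat cream jar, white with a metal lid, 58 mm in diameter and 55 mm high, about 0.18 kg, origin at the centre of its underside, z up; both jars are alike. Starts upright on the bench to the robot's right, beside the cabinet
- jar1: closed squat cream jar, white with a metal lid, 58 mm in diameter and 55 mm high, about 0.18 kg, origin at the centre of its underside, z up; both jars are alike. Starts upright on the bench to the robot's right, beside the cabinet
- meter: bystander: white handheld gauge lying flat on top of the cabinet, 100 x 170 x 36 mm, origin at the centre of its underside
- lotion: bystander: white lotion bottle with a metal cap, 54 mm across, 150 mm high, origin at the centre of its underside
- pump: bystander: silver pump dispenser with a clear cap, 52 mm across, 135 mm high, origin at the centre of its underside
Not all that is in view belongs to the job. What is shaped like the jar1 but yellow is not meant.

How it is judged:
By the outcome, as a careful person would: the job done as asked, in the order asked, and still so for the second after the job is handed in, with the robot touching nothing.
Of carton0, carton1, carton2, carton3 only 3 to 4 are there at a start; the rules pass over those that are not, and their reading is None.
At some moment in a run one of jar0, jar1 may be knocked a few centimetres aside while the robot is not near it.
It also fails if it takes over 192 s, if anything falls off the work surface, if the arm or the gripper's body presses on something with over 40 N, if the wrist force passes 120 N, or if a joint passes its speed limit or range.

## Working session

There is one attempt and no reset: what is moved stays moved. The work goes in short steps, Python scripts to look and compute and a tool call to move; the robot and the scene stay as the last step left them, time stands still between calls to the robot, and variables do not carry over. Pictures are saved under pics/ and viewed, and the job is handed in when it is done.

Besides the shell and the picture viewer there is one more tool, called after "Request:" as name(argument=value, ...), one argument or row to a line, values as JSON. send_rows: Moves the arm, as the interface text tells. Its arguments: {"type":"object","properties":{"moves":{"type":"array","items":{"type":"object","properties":{"rx":{"type":"number"},"ry":{"type":"number"},"rz":{"type":"number"},"x":{"type":"number"},"y":{"type":"number"},"z":{"type":"number"},"fingers":{"type":"number"}}}},"squeeze":{"type":"number"}},"required":["moves"]}

I'll start by looking at the scene.

```bash
ls; mkdir -p pics
python3 - <<'E'
from bench import readout, viewer
import cv2,numpy as np
s=readout.sense(); print({k:np.round(v,3).tolist() for k,v in s.items()})
for n in ("scene","top","wrist"):
    f=viewer.grab_frame(n); cv2.imwrite(f"pics/a_{n}.png",f["pixels"][:,:,::-1])
    print(n,{k:np.round(v,4).tolist() for k,v in f.items() if k!="pixels"})
E
```

```text
pics
{'time': 0.0, 'joints': [1.149, 0.092, 1.232, -0.0, 1.82, -0.057], 'qd': [0.0, 0.001, 0.002, -0.0, 0.002, -0.0], 'joint_torque': [-0.001, -44.647, -40.644, 0.07, 0.03, -0.0], 'position': [0.214, 0.561, 0.404], 'ee_rot': [[-0.934, 0.357, -0.001], [0.357, 0.934, -0.002], [0.0, -0.002, -1.0]], 'wrist_force': [-0.028, -0.252, -0.147], 'wrist_torque': [0.038, 0.015, -0.008], 'finger_gap': 0.088}
scene {'fx': 518.8283, 'fy': 518.8283, 'cx': 316.7743, 'cy': 203.652, 'R': [[-0.294, 0.9557, -0.0119], [0.8023, 0.24, -0.5466], [-0.5195, -0.1702, -0.8373]], 't': [0.1607, -0.4139, 1.8015]}
top {'fx': 384.1055, 'fy': 384.1055, 'cx': 318.9936, 'cy': 193.4495, 'R': [[0.0175, -0.9998, -0.0096], [-0.9957, -0.0165, -0.0909], [0.0908, 0.0112, -0.9958]], 't': [0.0318, 0.5884, 1.3335]}
wrist {'fx': 296.3231, 'fy': 296.3231, 'cx': 320.2718, 'cy': 201.2804, 'T_tool_cam': [[-0.001, -0.9621, -0.2726, 0.0757], [1.0, -0.0004, -0.0022, 0.0002], [0.002, -0.2726, 0.9621, 0.0203], [0.0, 0.0, 0.0, 1.0]]}
```

View pics/a_scene.png

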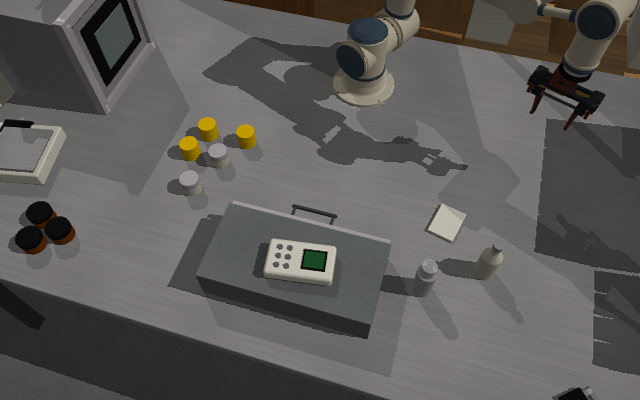

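View pics/a_top.png

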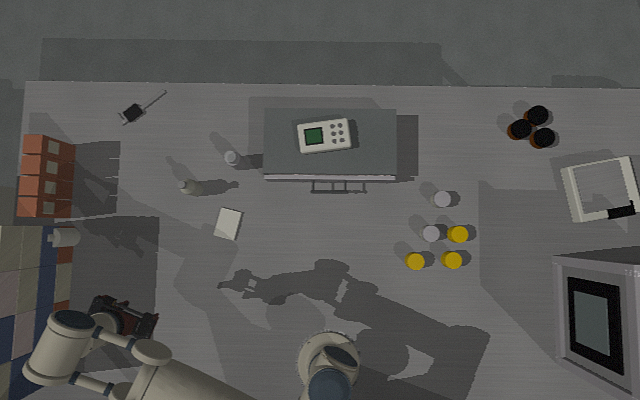

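View pics/a_wrist.png

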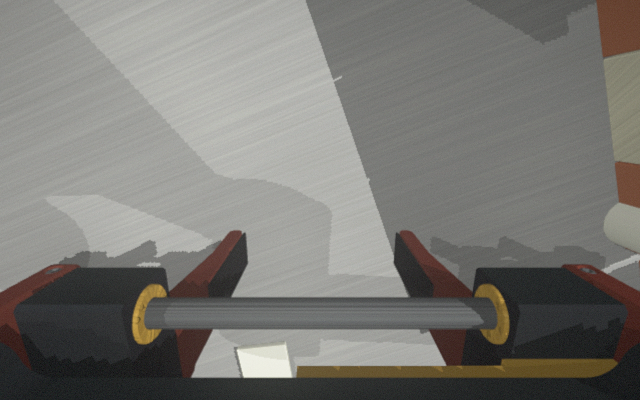

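```bash
cat > h.py <<'E'
from bench import readout, viewer, job, nets
import cv2, numpy as np
def grab(n,save=None):
    s=readout.sense(); f=viewer.grab_frame(n)
    if n=="wrist":
        T=np.array(f["T_tool_cam"]); Rt=np.array(s["ee_rot"]); p=np.array(s["position"])
        Rwc=Rt@T[:3,:3]; c=Rt@T[:3,3]+p
        f["R"]=Rwc.T; f["t"]=-Rwc.T@c
    f["R"]=np.array(f["R"]); f["t"]=np.array(f["t"])
    if save: cv2.imwrite(f"pics/{save}.png",f["pixels"][:,:,::-1])
    return f
def ray(f,uv):
    d=np.array([(uv[0]-f["cx"])/f["fx"],(uv[1]-f["cy"])/f["fy"],1.])
    return -f["R"].T@f["t"], f["R"].T@d
def onz(f,uv,z):
    c,d=ray(f,uv); return c+d*(z-c[2])/d[2]
def tri(views):  # [(f,uv),...]
    A=np.zeros((3,3));b=np.zeros(3);L=[]
    for f,uv in views:
        c,d=ray(f,uv); d=d/np.linalg.norm(d); P=np.eye(3)-np.outer(d,d); A+=P;b+=P@c; L.append((c,P))
    X=np.linalg.solve(A,b); return X,[float(np.linalg.norm(P@(X-c))) for c,P in L]
def proj(f,X):
    q=f["R"]@np.array(X)+f["t"]; return np.array([f["fx"]*q[0]/q[2]+f["cx"],f["fy"]*q[1]/q[2]+f["cy"]])
def st():
    s=readout.sense(); return s
def mask_top(f,m):  # quick mask stats
    ys,xs=np.nonzero(m); return xs.mean(),ys.mean(),len(xs)
E
python3 - <<'E'
from h import *
for c in ("top","scene"):
    f=grab(c)
    for n in ("drawer","drawer_handle","plate_top","jar0","meter","lotion","pump"):
        try:
            r=nets.spot_in(n,c)
            print(c,n,[(np.round(q["centre"],3).tolist(),round(q["conf"],2), proj(f,q["centre"]).round().tolist()) for q in r[:5]])
        except Exception as e: print(n,e)
print(readout.sense()["time"])
E
```

```text
top drawer [([0.632, 0.009, 0.086], 0.75, [329.0, 179.0])]
top drawer_handle [([0.631, 0.011, 0.087], 0.6, [328.0, 179.0]), ([0.774, 0.033, 0.139], 0.4, [322.0, 134.0])]
top plate_top [([0.473, 0.366, 0.008], 0.85, [228.0, 224.0])]
top jar0 [([0.365, -0.411, 0.054], 0.73, [451.0, 260.0]), ([0.476, 0.367, 0.01], 0.69, [227.0, 224.0]), ([0.354, -0.286, 0.056], 0.66, [414.0, 263.0]), ([0.572, -0.381, 0.053], 0.61, [441.0, 199.0]), ([0.453, -0.336, 0.056], 0.55, [429.0, 234.0])]
top meter [([0.771, 0.032, 0.139], 0.91, [323.0, 135.0])]
top lotion [([0.452, -0.334, 0.055], 0.71, [428.0, 234.0]), ([0.596, 0.474, 0.098], 0.62, [191.0, 187.0]), ([0.633, 0.01, 0.085], 0.45, [328.0, 179.0])]
top pump [([0.688, 0.326, 0.099], 0.73, [235.0, 161.0])]
scene drawer [([0.638, 0.008, 0.093], 0.95, [309.0, 222.0])]
scene drawer_handle []
scene plate_top [([0.479, 0.363, 0.007], 0.8, [445.0, 222.0])]
scene jar0 [([0.583, -0.377, 0.058], 0.97, [190.0, 180.0]), ([0.376, -0.41, 0.047], 0.9, [208.0, 129.0]), ([0.466, -0.341, 0.056], 0.82, [217.0, 153.0]), ([0.373, -0.284, 0.055], 0.73, [246.0, 135.0]), ([0.464, -0.437, 0.058], 0.69, [188.0, 146.0])]
scene meter [([0.783, 0.036, 0.138], 0.61, [302.0, 264.0])]
scene lotion [([0.619, 0.484, 0.092], 0.69, [490.0, 262.0])]
scene pump [([0.715, 0.331, 0.099], 0.91, [424.0, 278.0])]
0.95
```

```bash
cat >> h.py <<'E'
import sys
from scipy.spatial.transform import Rotation as Ro
def down(yaw):
    c,s=np.cos(yaw),np.sin(yaw)
    x=np.array([c,s,0]);z=np.array([0,0,-1.]);y=np.cross(z,x)
    return np.stack([x,y,z],1)
def plan(tgt,yaw_deg,vmax=1.0,n=None,start=None,rnd=2):
    """rows from the measured pose to tgt (TCP xyz), tool pointing down with tool x at yaw_deg"""
    s=readout.sense(); p,R=(np.array(s["position"]),np.array(s["ee_rot"])) if start is None else start
    Rt=down(np.radians(yaw_deg)); tgt=np.array(tgt,float)
    rv=Ro.from_matrix(R.T@Rt).as_rotvec(); k=max(n or 1,int(np.ceil(np.abs(np.degrees(rv)).max()/5/0.99-1e-6)))
    while True:
        rows=[];pp=p.copy();RR=R.copy();ok=True
        for i in range(k):
            rem=k-i
            w=RR.T@((tgt-pp)/rem)/0.025
            r=np.degrees(Ro.from_matrix(RR.T@Rt).as_rotvec())/rem/5
            w=np.round(w,rnd);r=np.round(r,rnd)
            if np.abs(w).max()>vmax or np.linalg.norm(w)*25>48 or np.abs(r).max()>1: ok=False;break
            rows.append([*w,*r]); pp=pp+RR@w*0.025; RR=RR@Ro.from_rotvec(np.radians(r*5)).as_matrix()
        if ok: break
        k+=1
    for i,r in enumerate(rows):
        d={a:float(v) for a,v in zip(("x","y","z","rx","ry","rz"),r) if v!=0}
        print(("--\n" if i%5==0 else "")+str(d).replace("'",'"')+",")
    print("end",pp.round(4), "rows",k)
E
python3 - <<'E'
from h import *
f=grab("top"); 
# plate corners in top
r=nets.trace("plate_top","top")[0]; m=r["mask"].astype(np.uint8)
print(r["conf"],cv2.minAreaRect(np.argwhere(m)[:,::-1].astype(np.float32)))
box=cv2.boxPoints(cv2.minAreaRect(np.argwhere(m)[:,::-1].astype(np.float32)))
P=np.array([onz(f,b,0.01) for b in box]);print(P.round(3),P.mean(0).round(4))
plan((0.43,0.29,0.405),95)
E
```

```text
0.76 ((226.49998474121094, 223.49998474121094), (21.840328216552734, 29.807241439819336), 15.945395469665527)
[[0.435 0.421 0.01 ]
 [0.538 0.396 0.01 ]
 [0.517 0.32  0.01 ]
 [0.415 0.345 0.01 ]] [0.4764 0.3702 0.01  ]
--
{"x": -0.85, "y": -0.5, "rz": 0.92},
{"x": -0.89, "y": -0.43, "rz": 0.92},
{"x": -0.92, "y": -0.36, "rz": 0.92},
{"x": -0.95, "y": -0.28, "rz": 0.91},
{"x": -0.97, "y": -0.21, "rz": 0.92},
--
{"x": -0.98, "y": -0.13, "rz": 0.91},
{"x": -0.99, "y": -0.05, "rz": 0.92},
{"x": -0.99, "y": 0.03, "rz": 0.91},
{"x": -0.98, "y": 0.1, "rz": 0.92},
{"x": -0.97, "y": 0.18, "rz": 0.91},
--
{"x": -0.95, "y": 0.26, "rz": 0.92},
{"x": -0.93, "y": 0.34, "z": -0.01, "rz": 0.91},
{"x": -0.9, "y": 0.41, "rz": 0.92},
{"x": -0.87, "y": 0.48, "z": -0.01, "rz": 0.91},
end [0.43   0.2901 0.4051] rows 14
```

Request:
send_rows(
  moves=[
    {"x": -0.85,"y": -0.5,"rz": 0.92},
    {"x": -0.9,"y": -0.43,"rz": 0.92},
    {"x": -0.92,"y": -0.36,"rz": 0.92},
    {"x": -0.95,"y": -0.28,"rz": 0.92},
    {"x": -0.97,"y": -0.2,"rz": 0.92},
  ],
)

```text
invalid input
```

Request:
send_rows(
  moves=[
    {"x": -0.98,"y": -0.13,"rz": 0.92},
    {"x": -0.98,"y": -0.05,"rz": 0.92},
    {"x": -0.98,"y": 0.03,"rz": 0.92},
    {"x": -0.98,"y": 0.1,"rz": 0.92},
    {"x": -0.97,"y": 0.18,"rz": 0.92},
  ],
)

```text
invalid input
```

Request:
send_rows(
  moves=[
    {"x": -0.95,"y": 0.26,"rz": 0.92},
    {"x": -0.93,"y": 0.34,"rz": 0.92},
    {"x": -0.9,"y": 0.4,"rz": 0.92},
    {"x": -0.87,"y": 0.48,"rz": 0.92},
    {"x": 0,"fingers": 0.34},
  ],
)

```text
invalid input
```

Run:
```python
from h import *
s=st();print(s["time"],np.round(s["position"],4),np.round(s["ee_rot"],3).tolist(),s["finger_gap"],np.round(s["qd"],3))
f=grab("wrist","b_wrist")
for x in ((0.476,0.368,0.01),(0.59,0.01,0.08)): print(proj(f,x))
```

```text
1.05 [0.214  0.5605 0.4046] [[-0.934, 0.357, -0.0], [0.357, 0.934, 0.0], [0.0, -0.0, -1.0]] 0.08803976593930633 [-0.002  0.002  0.     0.001  0.001  0.001]
[265.91835447 374.29625416]
[ 77.83473984 531.69456332]
```

View pics/b_wrist.png

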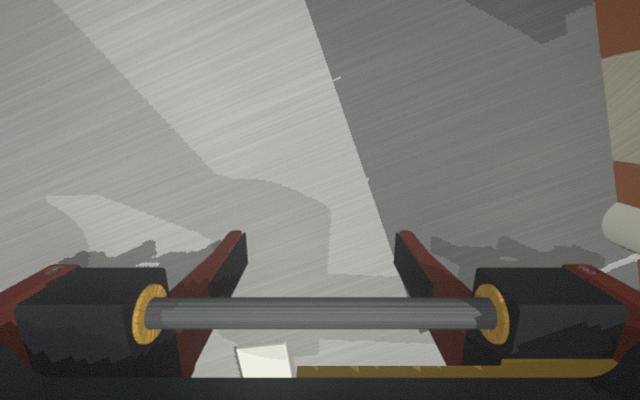

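Request:
send_rows(
  moves=[
    {"rx": 0,"ry": 0,"rz": 0.92,"x": -0.85,"y": -0.5,"z": 0,"fingers": 1},
    {"rx": 0,"ry": 0,"rz": 0.92,"x": -0.9,"y": -0.43,"z": 0,"fingers": 1},
    {"rx": 0,"ry": 0,"rz": 0.92,"x": -0.92,"y": -0.36,"z": 0,"fingers": 1},
    {"rx": 0,"ry": 0,"rz": 0.92,"x": -0.95,"y": -0.28,"z": 0,"fingers": 1},
    {"rx": 0,"ry": 0,"rz": 0.92,"x": -0.97,"y": -0.2,"z": 0,"fingers": 1},
  ],
)

```text
time: 1.6
position: [0.2922, 0.4632, 0.4047]
ee_rot: [[-0.718, 0.696, 0.0], [0.696, 0.718, 0.0], [-0.0, 0.0, -1.0]]
wrist_force: [1.1, 0.1, 0.4]
finger_gap: 0.0879
```

Request:
send_rows(
  moves=[
    {"rx": 0,"ry": 0,"rz": 0.92,"x": -0.98,"y": -0.13,"z": 0,"fingers": 1},
    {"rx": 0,"ry": 0,"rz": 0.92,"x": -0.98,"y": -0.05,"z": 0,"fingers": 1},
    {"rx": 0,"ry": 0,"rz": 0.92,"x": -0.98,"y": 0.03,"z": 0,"fingers": 1},
    {"rx": 0,"ry": 0,"rz": 0.92,"x": -0.98,"y": 0.1,"z": 0,"fingers": 1},
    {"rx": 0,"ry": 0,"rz": 0.92,"x": -0.97,"y": 0.18,"z": 0,"fingers": 1},
  ],
)

```text
time: 2.1
position: [0.3686, 0.3668, 0.4048]
ee_rot: [[-0.389, 0.921, 0.0], [0.921, 0.389, 0.0], [0.0, 0.0, -1.0]]
wrist_force: [0.4, -0.6, -0.5]
finger_gap: 0.0874
```

Request:
send_rows(
  moves=[
    {"rx": 0,"ry": 0,"rz": 0.92,"x": -0.95,"y": 0.26,"z": 0,"fingers": 1},
    {"rx": 0,"ry": 0,"rz": 0.92,"x": -0.93,"y": 0.34,"z": 0,"fingers": 1},
    {"rx": 0,"ry": 0,"rz": 0.92,"x": -0.9,"y": 0.4,"z": 0,"fingers": 1},
    {"rx": 0,"ry": 0,"rz": 0.92,"x": -0.87,"y": 0.48,"z": 0,"fingers": 1},
    {"rx": 0,"ry": 0,"rz": 0,"x": 0,"y": 0,"z": 0,"fingers": 0.34},
  ],
)

```text
time: 2.6
position: [0.4306, 0.2882, 0.4046]
ee_rot: [[-0.077, 0.997, 0.001], [0.997, 0.077, -0.001], [-0.001, 0.0, -1.0]]
wrist_force: [-0.2, 1.3, -0.1]
finger_gap: 0.0829
```

Run:
```python
from h import *
s=st();print(s["time"],np.round(s["position"],4),np.round(s["ee_rot"],3).tolist(),s["finger_gap"],np.round(s["qd"],3))
f=grab("wrist","b_wrist")
for x in ((0.476,0.368,0.01),(0.59,0.01,0.08)): print(proj(f,x))
```

```text
2.6 [0.4306 0.2882 0.4046] [[-0.077, 0.997, 0.001], [0.997, 0.077, -0.001], [-0.001, 0.0, -1.0]] 0.08286829691633937 [ 0.047 -0.003 -0.002  0.029  0.004 -0.032]
[363.44592458 115.79896173]
[424.94305297 402.721648  ]
```

View pics/b_wrist.png

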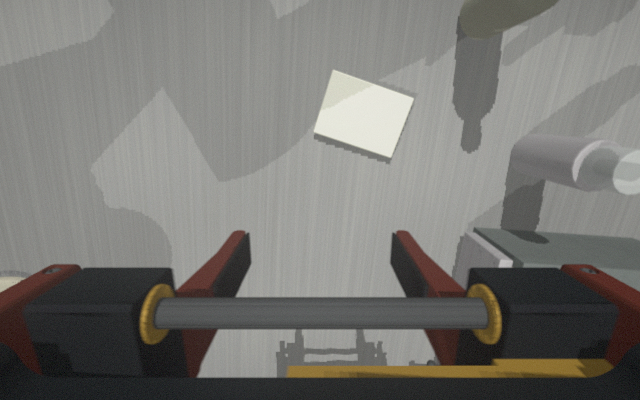

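```bash
cat >> h.py <<'E'
import pickle
def keep(f,n): pickle.dump(f,open(f"pics/{n}.pkl","wb"))
def load(n): return pickle.load(open(f"pics/{n}.pkl","rb"))
def quad(f,mask,z=None):
    """fit 4 lines to the biggest blob -> corners px"""
    m=mask.astype(np.uint8); n,l,sx,_=cv2.connectedComponentsWithStats(m); k=1+np.argmax(sx[1:,4]); m=(l==k).astype(np.uint8)
    m=cv2.morphologyEx(m,cv2.MORPH_CLOSE,np.ones((3,3)))
    c=max(cv2.findContours(m,cv2.RETR_EXTERNAL,cv2.CHAIN_APPROX_NONE)[0],key=cv2.contourArea)[:,0].astype(np.float32)
    h=cv2.convexHull(c); e=0.02*cv2.arcLength(h,True); a=cv2.approxPolyDP(h,e,True)[:,0]
    if len(a)!=4: a=cv2.boxPoints(cv2.minAreaRect(h))
    L=[]
    for i in range(4):
        p,q=a[i],a[(i+1)%4]; d=(q-p)/np.linalg.norm(q-p); nn=np.array([-d[1],d[0]])
        t=(c-p)@d; u=(c-p)@nn; Ln=np.linalg.norm(q-p)
        s=c[(np.abs(u)<3)&(t>0.12*Ln)&(t<0.88*Ln)]
        vx,vy,x0,y0=cv2.fitLine(s,cv2.DIST_HUBER,0,0.01,0.01).ravel(); L.append(np.cross([x0,y0,1],[x0+vx,y0+vy,1]))
    C=[]
    for i in range(4):
        x=np.cross(L[i-1],L[i]); C.append(x[:2]/x[2])
    return np.array(C),int(sx[k,4])
E
python3 - <<'E'
from h import *
f=grab("wrist"); s=st(); keep(f,"plate1")
hsv=cv2.cvtColor(f["pixels"],cv2.COLOR_RGB2HSV)
roi=np.zeros((400,640),bool); roi[50:180,290:440]=1
p=f["pixels"].astype(int); print(p[110,365],p[110,300],p[90,340])
m=(p.min(2)>190)&roi
C,a=quad(f,m);print(C.round(1),a)
P=np.array([onz(f,c,0.01) for c in C]);print(P.round(4),P.mean(0).round(4),np.linalg.norm(np.roll(P,-1,0)-P,axis=1).round(4))
for i in range(4):
    d=P[(i+1)%4]-P[i];print(np.degrees(np.arctan2(d[1],d[0])).round(2))
plan((0.49,0.02,0.40),90)
E
```

```text
[230 230 220] [143 143 140] [219 218 203]
[[334.7  71.7]
 [413.8  99.9]
 [390.8 158. ]
 [314.7 132. ]] 5318
[[0.4355 0.416  0.01  ]
 [0.5326 0.3925 0.01  ]
 [0.5153 0.3214 0.01  ]
 [0.4172 0.3456 0.01  ]] [0.4751 0.3689 0.01  ] [0.1    0.0732 0.1011 0.0727]
-13.58
-103.72
166.14
75.43
--
{"x": -1.0, "y": 0.14, "z": 0.02, "rz": 0.09},
{"x": -0.99, "y": 0.15, "z": 0.02, "rz": 0.09},
{"x": -0.99, "y": 0.15, "z": 0.02, "rz": 0.08},
{"x": -0.99, "y": 0.16, "z": 0.02, "rz": 0.09},
{"x": -0.99, "y": 0.17, "z": 0.01, "rz": 0.08},
--
{"x": -0.99, "y": 0.18, "z": 0.02, "rz": 0.09},
{"x": -0.99, "y": 0.18, "z": 0.01, "rz": 0.08},
{"x": -0.99, "y": 0.19, "z": 0.02, "rz": 0.09},
{"x": -0.99, "y": 0.2, "z": 0.01, "rz": 0.08},
{"x": -0.99, "y": 0.21, "z": 0.02, "rz": 0.09},
--
{"x": -0.98, "y": 0.21, "z": 0.01, "ry": -0.01, "rz": 0.08},
end [0.49 0.02 0.4 ] rows 11
```

Request:
send_rows(
  moves=[
    {"rx": 0,"ry": 0,"rz": 0.09,"x": -1,"y": 0.14,"z": 0.02,"fingers": 0.34},
    {"rx": 0,"ry": 0,"rz": 0.09,"x": -1,"y": 0.15,"z": 0.02,"fingers": 0.34},
    {"rx": 0,"ry": 0,"rz": 0.08,"x": -0.99,"y": 0.15,"z": 0.02,"fingers": 0.34},
    {"rx": 0,"ry": 0,"rz": 0.09,"x": -0.99,"y": 0.16,"z": 0.02,"fingers": 0.34},
    {"rx": 0,"ry": 0,"rz": 0.08,"x": -0.99,"y": 0.17,"z": 0.02,"fingers": 0.34},
  ],
)

```text
time: 3.2
position: [0.4564, 0.1675, 0.4023]
ee_rot: [[-0.047, 0.999, 0.0], [0.999, 0.047, 0.001], [0.001, 0.0, -1.0]]
wrist_force: [-0.2, -0.9, -0.4]
finger_gap: 0.035
```

Request:
send_rows(
  moves=[
    {"rx": 0,"ry": 0,"rz": 0.09,"x": -0.99,"y": 0.18,"z": 0.02,"fingers": 0.34},
    {"rx": 0,"ry": 0,"rz": 0.08,"x": -0.99,"y": 0.18,"z": 0.02,"fingers": 0.34},
    {"rx": 0,"ry": 0,"rz": 0.09,"x": -0.99,"y": 0.19,"z": 0.01,"fingers": 0.34},
    {"rx": 0,"ry": 0,"rz": 0.08,"x": -0.99,"y": 0.2,"z": 0.01,"fingers": 0.34},
    {"rx": 0,"ry": 0,"rz": 0.09,"x": -0.99,"y": 0.2,"z": 0.01,"fingers": 0.34},
  ],
)

```text
time: 3.7
position: [0.4841, 0.0446, 0.4005]
ee_rot: [[-0.01, 1.0, 0.0], [1.0, 0.01, 0.0], [0.0, 0.0, -1.0]]
wrist_force: [0.2, 0.5, 0.1]
finger_gap: 0.0299
```

Request:
send_rows(
  moves=[
    {"rx": 0,"ry": 0,"rz": 0.08,"x": -0.98,"y": 0.21,"z": 0.01,"fingers": 0.34},
    {"rx": 0,"ry": 0,"rz": 0,"x": 0,"y": 0,"z": 0,"fingers": 0.34},
  ],
)

```text
time: 3.9
position: [0.4899, 0.0189, 0.4]
ee_rot: [[0.001, 1.0, -0.0], [1.0, -0.001, -0.0], [-0.0, -0.0, -1.0]]
wrist_force: [0.3, -0.3, -0.5]
finger_gap: 0.0297
```

Run:
```python
from h import *
s=st();print(s["time"],np.round(s["position"],4),np.round(s["ee_rot"],3).tolist(),s["finger_gap"],np.round(s["qd"],3))
f=grab("wrist","c_wrist");keep(f,"c1")
print(proj(f,(0.59,0.01,0.075)))
```

```text
3.9 [0.4899 0.0189 0.4   ] [[0.001, 1.0, -0.0], [1.0, -0.001, -0.0], [-0.0, -0.0, -1.0]] 0.029722739876481143 [ 0.045 -0.008  0.004  0.028  0.008  0.044]
[415.3829954  198.46512411]
```

View pics/c_wrist.png

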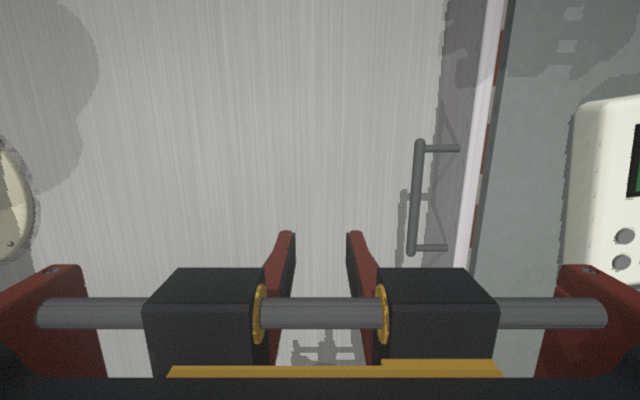

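Run:
```python
from h import *
f=load("c1")
for a in ((420,146),(415.5,198),(411,249)): print(onz(f,a,0.075).round(4))
a,b=onz(f,(420,143),.075),onz(f,(411,252),.075); d=a-b; print(np.linalg.norm(d),np.degrees(np.arctan2(d[1],d[0])))
for a in ((493,20),(474,200),(463,280)): print("front",onz(f,a,0.095).round(4))
# zoom
cv2.imwrite("pics/c_zoom.png",cv2.resize(f["pixels"][100:300,380:540,::-1],None,fx=3,fy=3,interpolation=cv2.INTER_CUBIC))
plan((0.57,0.04,0.34),90)
```

```text
[0.5899 0.0652 0.075 ]
[0.5901 0.0105 0.075 ]
[ 0.5902 -0.0487  0.075 ]
0.12065254559753129 90.39822930598919
front [0.6357 0.1728 0.095 ]
front [0.642  0.0139 0.095 ]
front [ 0.6427 -0.076   0.095 ]
--
{"x": 0.2, "y": 0.8, "z": 0.6},
{"x": 0.2, "y": 0.8, "z": 0.6},
{"x": 0.2, "y": 0.81, "z": 0.6},
{"x": 0.2, "y": 0.8, "z": 0.6, "ry": -0.01},
end [0.5699 0.04   0.3401] rows 4
```

View pics/c_zoom.png

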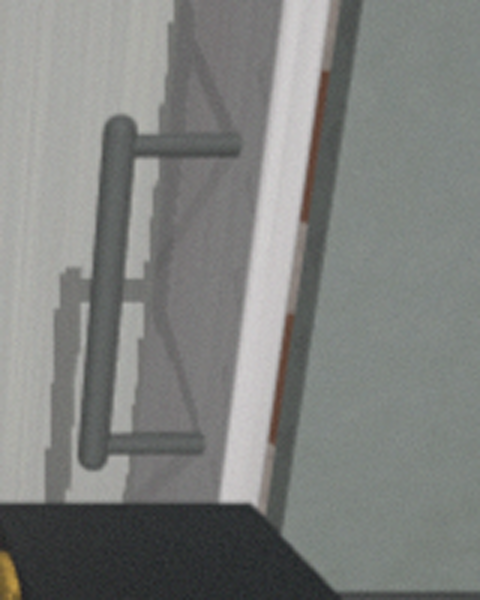

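Request:
send_rows(
  moves=[
    {"rx": 0,"ry": 0,"rz": 0,"x": 0.2,"y": 0.8,"z": 0.6,"fingers": 0.34},
    {"rx": 0,"ry": 0,"rz": 0,"x": 0.2,"y": 0.8,"z": 0.6,"fingers": 0.34},
    {"rx": 0,"ry": 0,"rz": 0,"x": 0.2,"y": 0.8,"z": 0.6,"fingers": 0.34},
    {"rx": 0,"ry": 0,"rz": 0,"x": 0.2,"y": 0.8,"z": 0.6,"fingers": 0.34},
    {"rx": 0,"ry": 0,"rz": 0,"x": 0,"y": 0,"z": 0,"fingers": 0.34},
  ],
)

```text
time: 4.45
position: [0.5703, 0.0422, 0.3367]
ee_rot: [[-0.003, 1.0, -0.005], [1.0, 0.003, 0.001], [0.001, -0.005, -1.0]]
wrist_force: [0.1, 0.3, 0.1]
finger_gap: 0.0302
```

Run:
```python
from h import *
s=st();print(s["time"],np.round(s["position"],4),s["finger_gap"])
f=grab("wrist","c2");keep(f,"c2")
print(proj(f,(0.59,0.0095,0.075)))
```

```text
4.45 [0.5703 0.0422 0.3367] 0.03022481272312557
[345.35284085 244.04051662]
```

View pics/c2.png

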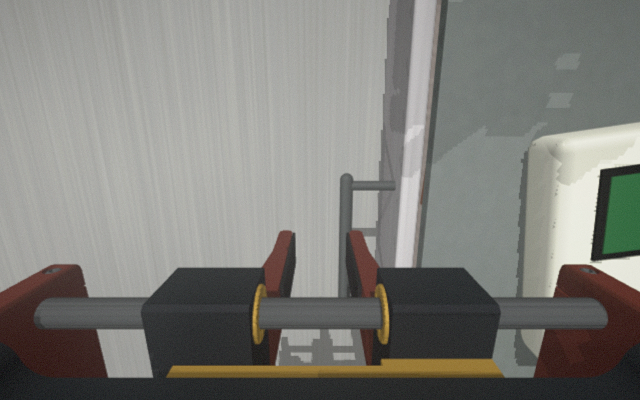

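Run:
```python
from h import *
print(tri([(load("c1"),(419.8,148.3)),(load("c2"),(346,185.5))]))
print(tri([(load("c1"),(419.8,139)),(load("c2"),(346.3,174))]))
plan((0.590,0.0095,0.238),90)
```

```text
(array([0.58891367, 0.06319697, 0.0780942 ]), [4.735256758067423e-05, 4.7352567580660155e-05])
(array([0.58919771, 0.07214538, 0.07467714]), [3.9074303508530346e-05, 3.907430350856095e-05])
--
{"x": -0.26, "y": 0.17, "z": 0.8, "rx": -0.01, "rz": 0.01},
{"x": -0.26, "y": 0.16, "z": 0.8, "rx": -0.01, "rz": 0.01},
{"x": -0.26, "y": 0.16, "z": 0.81, "rx": -0.01},
{"x": -0.26, "y": 0.17, "z": 0.8, "rx": -0.01, "rz": 0.01},
{"x": -0.25, "y": 0.16, "z": 0.81, "ry": -0.01},
end [0.5899 0.0095 0.2379] rows 5
```

Request:
send_rows(
  moves=[
    {"rx": 0,"ry": 0,"rz": 0.02,"x": -0.43,"y": 0.26,"z": 0.7,"fingers": 0.34},
    {"rx": -0.02,"ry": 0,"rz": 0.02,"x": -0.43,"y": 0.26,"z": 0.7,"fingers": 0.34},
    {"rx": -0.02,"ry": 0,"rz": 0,"x": -0.43,"y": 0.24,"z": 0.75,"fingers": 0.34},
    {"rx": 0,"ry": 0,"rz": 0,"x": 0,"y": 0,"z": 0.9,"fingers": 0.34},
    {"rx": 0,"ry": 0,"rz": 0,"x": 0,"y": 0,"z": 0.9,"fingers": 0.34},
  ],
)

```text
time: 5.0
position: [0.5884, 0.008, 0.2426]
ee_rot: [[0.003, 1.0, 0.006], [1.0, -0.003, 0.0], [0.0, 0.006, -1.0]]
wrist_force: [-0.7, -0.1, 0.1]
finger_gap: 0.0298
```

Request:
send_rows(
  moves=[
    {"rx": 0,"ry": 0,"rz": 0,"x": 0,"y": 0,"z": 0,"fingers": 0.34},
    {"rx": 0,"ry": 0,"rz": 0,"x": 0,"y": 0,"z": 0,"fingers": 0.02},
    {"rx": 0,"ry": 0,"rz": 0,"x": 0,"y": 0,"z": 0,"fingers": 0.02},
    {"rx": 0,"ry": 0,"rz": 0,"x": 0,"y": 0,"z": 0,"fingers": 0.02},
  ],
  squeeze=30,
)

```text
time: 5.4
position: [0.5891, 0.0078, 0.2438]
ee_rot: [[0.003, 1.0, 0.007], [1.0, -0.003, -0.0], [-0.0, 0.007, -1.0]]
wrist_force: [-0.5, 0.9, 4.6]
finger_gap: 0.0101
```

Request:
send_rows(
  moves=[
    {"rx": 0,"ry": 0,"rz": 0,"x": 0,"y": -0.3,"z": 0,"fingers": 0.02},
    {"rx": 0,"ry": 0,"rz": 0,"x": 0,"y": -0.6,"z": 0,"fingers": 0.02},
    {"rx": 0,"ry": 0,"rz": 0,"x": 0,"y": -0.8,"z": 0,"fingers": 0.02},
    {"rx": 0,"ry": 0,"rz": 0,"x": 0,"y": -0.8,"z": 0,"fingers": 0.02},
    {"rx": 0,"ry": 0,"rz": 0,"x": 0,"y": -0.8,"z": 0,"fingers": 0.02},
  ],
)

```text
time: 5.9
position: [0.506, 0.0077, 0.2438]
ee_rot: [[0.004, 1.0, 0.009], [1.0, -0.004, -0.001], [-0.001, 0.009, -1.0]]
wrist_force: [1.4, -2.2, 8.0]
finger_gap: 0.0103
```

Request:
send_rows(
  moves=[
    {"rx": 0,"ry": 0,"rz": 0,"x": 0,"y": -0.7,"z": 0,"fingers": 0.02},
    {"rx": 0,"ry": 0,"rz": 0,"x": 0,"y": -0.6,"z": 0,"fingers": 0.02},
    {"rx": 0,"ry": 0,"rz": 0,"x": 0,"y": -0.3,"z": 0,"fingers": 0.02},
    {"rx": 0,"ry": 0,"rz": 0,"x": 0,"y": -0.2,"z": 0,"fingers": 0.02},
  ],
)

```text
time: 6.3
position: [0.4611, 0.0076, 0.2438]
ee_rot: [[0.004, 1.0, 0.009], [1.0, -0.004, -0.002], [-0.002, 0.009, -1.0]]
wrist_force: [2.1, -1.9, 7.2]
finger_gap: 0.0099
```

Request:
send_rows(
  moves=[
    {"rx": 0,"ry": 0,"rz": 0,"x": 0,"y": -0.2,"z": 0,"fingers": 0.02},
    {"rx": 0,"ry": 0,"rz": 0,"x": 0,"y": -0.15,"z": 0,"fingers": 0.02},
    {"rx": 0,"ry": 0,"rz": 0,"x": 0,"y": -0.1,"z": 0,"fingers": 0.02},
  ],
)

```text
time: 6.6
position: [0.4502, 0.0076, 0.2437]
ee_rot: [[0.004, 1.0, 0.009], [1.0, -0.004, -0.002], [-0.002, 0.009, -1.0]]
wrist_force: [1.7, -2.7, 8.4]
finger_gap: 0.0101
```

Request:
send_rows(
  moves=[
    {"rx": 0,"ry": 0,"rz": 0,"x": 0,"y": -0.1,"z": 0,"fingers": 0.02},
    {"rx": 0,"ry": 0,"rz": 0,"x": 0,"y": -0.1,"z": 0,"fingers": 0.02},
  ],
)

```text
time: 6.8
position: [0.4463, 0.0076, 0.2438]
ee_rot: [[0.004, 1.0, 0.014], [1.0, -0.004, -0.002], [-0.002, 0.014, -1.0]]
wrist_force: [17.1, -2.4, -2.0]
finger_gap: 0.01
```

Request:
send_rows(
  moves=[
    {"rx": 0,"ry": 0,"rz": 0,"x": 0,"y": -0.1,"z": 0,"fingers": 0.02},
    {"rx": 0,"ry": 0,"rz": 0,"x": 0,"y": 0,"z": 0,"fingers": 0.02},
  ],
)

```text
time: 7.0
position: [0.4452, 0.0075, 0.2438]
ee_rot: [[0.004, 1.0, 0.021], [1.0, -0.004, -0.002], [-0.002, 0.021, -1.0]]
wrist_force: [22.5, -2.9, -5.0]
finger_gap: 0.01
```

Request:
send_rows(
  moves=[
    {"rx": 0,"ry": 0,"rz": 0,"x": 0,"y": 0,"z": 0,"fingers": 0.34},
    {"rx": 0,"ry": 0,"rz": 0,"x": 0,"y": 0,"z": 0,"fingers": 0.34},
    {"rx": 0,"ry": 0,"rz": 0,"x": 0,"y": 0,"z": 0,"fingers": 0.34},
  ],
)

```text
time: 7.3
position: [0.442, 0.0081, 0.241]
ee_rot: [[0.004, 1.0, 0.003], [1.0, -0.004, 0.0], [0.0, 0.003, -1.0]]
wrist_force: [0.6, -0.4, -0.2]
finger_gap: 0.0286
```

Run:
```python
from h import *
s=st();print(s["time"],np.round(s["position"],4),s["finger_gap"],np.round(s["ee_rot"],3).tolist(),np.round(s["joints"],3))
R0=np.array(s["ee_rot"])
plan((0.4452,0.0075,0.345),90,n=5)
plan((0.46,0.0,0.42),180,start=(np.array([.4452,.0075,.345]),down(np.pi/2)))
```

```text
7.3 [0.442  0.0081 0.241 ] 0.028554835742057732 [[0.004, 1.0, 0.003], [1.0, -0.004, 0.0], [0.0, 0.003, -1.0]] [-0.059 -0.32   1.901  0.     1.558 -0.055]
--
{"y": 0.03, "z": -0.83, "rx": 0.01, "rz": -0.01},
{"x": -0.01, "y": 0.03, "z": -0.83, "rx": 0.01, "rz": -0.01},
{"y": 0.02, "z": -0.83, "rz": -0.01},
{"x": -0.01, "y": 0.03, "z": -0.84, "rx": 0.01, "rz": -0.01},
{"y": 0.02, "z": -0.83},
end [0.4451 0.0076 0.345 ] rows 5
--
{"x": -0.02, "y": 0.03, "z": -0.16, "rz": -0.95},
{"x": -0.02, "y": 0.03, "z": -0.16, "rz": -0.95},
{"x": -0.02, "y": 0.03, "z": -0.16, "rz": -0.95},
{"x": -0.02, "y": 0.03, "z": -0.16, "rz": -0.95},
{"x": -0.02, "y": 0.02, "z": -0.16, "rz": -0.95},
--
{"x": -0.03, "y": 0.02, "z": -0.16, "rz": -0.95},
{"x": -0.03, "y": 0.02, "z": -0.16, "rz": -0.95},
{"x": -0.03, "y": 0.02, "z": -0.16, "rz": -0.95},
{"x": -0.03, "y": 0.01, "z": -0.16, "rz": -0.95},
{"x": -0.03, "y": 0.01, "z": -0.16, "rz": -0.94},
--
{"x": -0.03, "y": 0.01, "z": -0.16, "rz": -0.95},
{"x": -0.04, "y": 0.01, "z": -0.15, "rz": -0.94},
{"x": -0.04, "z": -0.16, "rz": -0.95},
{"x": -0.03, "z": -0.15, "rz": -0.94},
{"x": -0.04, "z": -0.16, "rz": -0.95},
--
{"x": -0.03, "z": -0.16, "rz": -0.94},
{"x": -0.04, "y": -0.01, "z": -0.15, "rz": -0.95},
{"x": -0.03, "y": -0.01, "z": -0.16, "rz": -0.94},
{"x": -0.03, "y": -0.01, "z": -0.15, "rz": -0.95},
end [4.599e-01 1.000e-04 4.200e-01] rows 19
```

Request:
send_rows(
  moves=[
    {"rx": 0,"ry": 0,"rz": 0,"x": 0,"y": 0.03,"z": -0.8,"fingers": 0.34},
    {"rx": 0,"ry": 0,"rz": 0,"x": 0,"y": 0.03,"z": -1,"fingers": 0.34},
    {"rx": 0,"ry": 0,"rz": 0,"x": 0,"y": 0.02,"z": -1,"fingers": 0.34},
    {"rx": 0,"ry": 0,"rz": 0,"x": 0,"y": 0.03,"z": -1,"fingers": 0.34},
    {"rx": 0,"ry": 0,"rz": 0,"x": 0,"y": 0,"z": 0,"fingers": 0.34},
  ],
)

```text
time: 7.8
position: [0.445, 0.0081, 0.3394]
ee_rot: [[0.003, 1.0, 0.009], [1.0, -0.003, -0.0], [-0.0, 0.009, -1.0]]
wrist_force: [0.2, -1.5, -0.1]
finger_gap: 0.0299
```

Run:
```python
from h import *
plan((0.63,0.0,0.40),180)
```

```text
--
{"x": -0.02, "y": 0.39, "z": -0.12, "rz": -0.95},
{"x": -0.05, "y": 0.39, "z": -0.12, "rz": -0.95},
{"x": -0.08, "y": 0.38, "z": -0.12, "rz": -0.95},
{"x": -0.11, "y": 0.37, "z": -0.13, "ry": 0.01, "rz": -0.95},
{"x": -0.14, "y": 0.36, "z": -0.12, "ry": 0.01, "rz": -0.95},
--
{"x": -0.17, "y": 0.35, "z": -0.13, "ry": 0.01, "rz": -0.95},
{"x": -0.2, "y": 0.34, "z": -0.13, "rx": 0.01, "ry": 0.01, "rz": -0.95},
{"x": -0.23, "y": 0.32, "z": -0.13, "rx": 0.01, "rz": -0.95},
{"x": -0.25, "y": 0.3, "z": -0.13, "rz": -0.95},
{"x": -0.28, "y": 0.28, "z": -0.12, "ry": 0.01, "rz": -0.95},
--
{"x": -0.3, "y": 0.25, "z": -0.13, "rx": 0.01, "rz": -0.95},
{"x": -0.32, "y": 0.23, "z": -0.13, "ry": 0.01, "rz": -0.95},
{"x": -0.33, "y": 0.2, "z": -0.12, "rx": 0.01, "rz": -0.95},
{"x": -0.35, "y": 0.17, "z": -0.13, "ry": 0.01, "rz": -0.95},
{"x": -0.36, "y": 0.14, "z": -0.12, "rx": 0.01, "rz": -0.95},
--
{"x": -0.38, "y": 0.11, "z": -0.13, "ry": 0.01, "rz": -0.95},
{"x": -0.38, "y": 0.08, "z": -0.13, "rx": 0.01, "rz": -0.95},
{"x": -0.39, "y": 0.05, "z": -0.12, "ry": 0.01, "rz": -0.94},
{"x": -0.39, "y": 0.01, "z": -0.13, "rx": 0.01, "rz": -0.95},
end [ 6.301e-01 -1.000e-04  4.001e-01] rows 19
```

Request:
send_rows(
  moves=[
    {"rx": 0,"ry": 0,"rz": -0.95,"x": -0.02,"y": 0.39,"z": -0.12,"fingers": 0.8},
    {"rx": 0,"ry": 0,"rz": -0.95,"x": -0.05,"y": 0.39,"z": -0.12,"fingers": 0.8},
    {"rx": 0,"ry": 0,"rz": -0.95,"x": -0.08,"y": 0.38,"z": -0.12,"fingers": 0.8},
    {"rx": 0,"ry": 0,"rz": -0.95,"x": -0.11,"y": 0.37,"z": -0.12,"fingers": 0.8},
    {"rx": 0,"ry": 0,"rz": -0.95,"x": -0.14,"y": 0.36,"z": -0.12,"fingers": 0.8},
  ],
)

```text
time: 8.3
position: [0.4934, 0.0058, 0.3493]
ee_rot: [[-0.403, 0.915, 0.001], [0.915, 0.403, 0.0], [-0.0, 0.001, -1.0]]
wrist_force: [0.7, -0.4, 0.7]
finger_gap: 0.0661
```

Request:
send_rows(
  moves=[
    {"rx": 0,"ry": 0,"rz": -0.95,"x": -0.17,"y": 0.35,"z": -0.12,"fingers": 0.8},
    {"rx": 0,"ry": 0,"rz": -0.95,"x": -0.2,"y": 0.34,"z": -0.12,"fingers": 0.8},
    {"rx": 0,"ry": 0,"rz": -0.95,"x": -0.23,"y": 0.32,"z": -0.12,"fingers": 0.8},
    {"rx": 0,"ry": 0,"rz": -0.95,"x": -0.25,"y": 0.3,"z": -0.12,"fingers": 0.8},
    {"rx": 0,"ry": 0,"rz": -0.95,"x": -0.28,"y": 0.28,"z": -0.12,"fingers": 0.8},
  ],
)

```text
time: 8.8
position: [0.5425, 0.0039, 0.3644]
ee_rot: [[-0.737, 0.676, 0.0], [0.676, 0.737, 0.0], [-0.0, 0.0, -1.0]]
wrist_force: [-1.0, 1.4, 0.1]
finger_gap: 0.07
```

Request:
send_rows(
  moves=[
    {"rx": 0,"ry": 0,"rz": -0.95,"x": -0.3,"y": 0.25,"z": -0.12,"fingers": 0.8},
    {"rx": 0,"ry": 0,"rz": -0.95,"x": -0.32,"y": 0.23,"z": -0.12,"fingers": 0.8},
    {"rx": 0,"ry": 0,"rz": -0.95,"x": -0.33,"y": 0.2,"z": -0.12,"fingers": 0.8},
    {"rx": 0,"ry": 0,"rz": -0.95,"x": -0.35,"y": 0.17,"z": -0.12,"fingers": 0.8},
    {"rx": 0,"ry": 0,"rz": -0.95,"x": -0.36,"y": 0.14,"z": -0.12,"fingers": 0.8},
  ],
)

```text
time: 9.3
position: [0.5911, 0.0018, 0.3794]
ee_rot: [[-0.947, 0.321, 0.0], [0.321, 0.947, 0.0], [-0.0, 0.0, -1.0]]
wrist_force: [-0.7, -0.3, -0.3]
finger_gap: 0.0699
```

Request:
send_rows(
  moves=[
    {"rx": 0,"ry": 0,"rz": -0.95,"x": -0.38,"y": 0.11,"z": -0.12,"fingers": 0.8},
    {"rx": 0,"ry": 0,"rz": -0.95,"x": -0.38,"y": 0.08,"z": -0.12,"fingers": 0.8},
    {"rx": 0,"ry": 0,"rz": -0.95,"x": -0.39,"y": 0.05,"z": -0.12,"fingers": 0.8},
    {"rx": 0,"ry": 0,"rz": -0.95,"x": -0.39,"y": 0.01,"z": -0.12,"fingers": 0.8},
    {"rx": 0,"ry": 0,"rz": 0,"x": 0,"y": 0,"z": 0,"fingers": 0.8},
  ],
)

```text
time: 9.8
position: [0.6306, -0.0001, 0.3916]
ee_rot: [[-1.0, -0.002, 0.001], [-0.002, 1.0, 0.0], [-0.001, 0.0, -1.0]]
wrist_force: [-1.3, 0.0, -0.2]
finger_gap: 0.0704
```

Run:
```python
from h import *
s=st();print(s["time"],np.round(s["position"],4),s["finger_gap"],np.round(s["ee_rot"],3).tolist())
f=grab("wrist","d1");keep(f,"d1")
```

```text
9.8 [ 6.306e-01 -1.000e-04  3.916e-01] 0.07036968394516897 [[-1.0, -0.002, 0.001], [-0.002, 1.0, 0.0], [-0.001, 0.0, -1.0]]
```

View pics/d1.png

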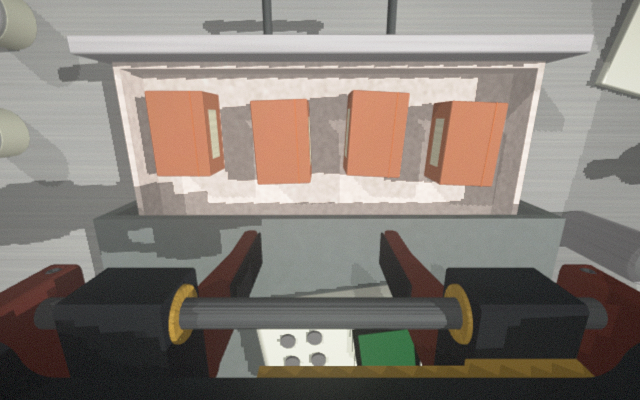

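Run:
```python
from h import *
f=load("d1")
cv2.imwrite("pics/d1z.png",cv2.resize(f["pixels"][80:200,130:530,::-1],(800,240),interpolation=cv2.INTER_CUBIC))
cv2.imwrite("pics/d1z.png",np.vstack([cv2.resize(f["pixels"][80:200,130:330,::-1],(800,480),interpolation=cv2.INTER_CUBIC)]))
cv2.imwrite("pics/d1y.png",np.vstack([cv2.resize(f["pixels"][80:200,330:530,::-1],(800,480),interpolation=cv2.INTER_CUBIC)]))
```

```text
(no output)
```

View pics/d1z.png

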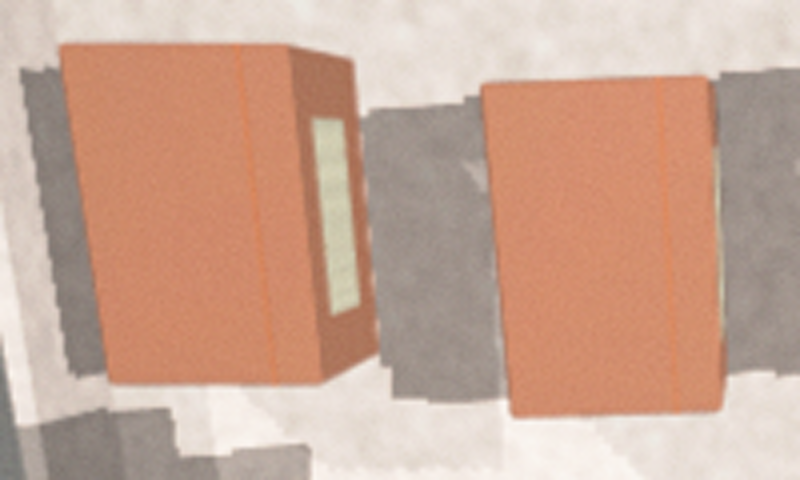

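View pics/d1y.png

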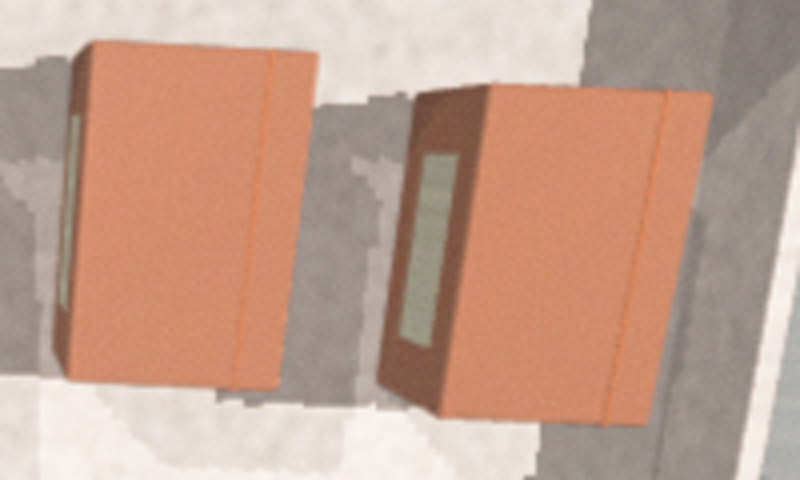

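```bash
cat >> h.py <<'E'
def cartons(f,ymin=0,ymax=230,thr=185,amin=800,z=0.068,show=True):
    p=cv2.GaussianBlur(f["pixels"],(3,3),0).astype(int)
    m=(p[:,:,0]>thr)&(p[:,:,0]-p[:,:,2]>60); m[:ymin]=0;m[ymax:]=0
    n,l,sx,_=cv2.connectedComponentsWithStats(m.astype(np.uint8))
    out=[]
    for k in range(1,n):
        if sx[k,4]<amin: continue
        C,a=quad(f,l==k)
        c0=C.mean(0); C=C+(C-c0)/np.linalg.norm(C-c0,axis=1)[:,None]*0.7
        P=np.array([onz(f,c,z) for c in C]); e=np.roll(P,-1,0)-P; L=np.linalg.norm(e,axis=1)
        i=int(np.argmax(L)); d=e[i]-e[(i+2)%4]; yaw=(np.degrees(np.arctan2(d[1],d[0]))+90)%180-90
        out.append((P.mean(0),yaw,L,C))
        if show: print(P.mean(0).round(4),"yaw",yaw.round(2),"L",L.round(4),"px",C.round(1).tolist(),a)
    return out
E
python3 - <<'E'
from h import *
cartons(load("d1"))
E
```

```text
[ 0.5718 -0.1418  0.068 ] yaw 0.09 L [0.0832 0.0551 0.0832 0.0547] px [[201.4, 90.4], [210.5, 175.6], [157.5, 175.6], [144.7, 90.5]] 4689
[0.5722 0.0566 0.068 ] yaw -2.93 L [0.054  0.0831 0.0542 0.0833] px [[353.4, 89.8], [409.4, 92.2], [398.9, 177.1], [346.7, 175.1]] 4620
[ 0.5798 -0.0394  0.068 ] yaw 1.47 L [0.0832 0.0555 0.0832 0.0556] px [[307.3, 98.0], [310.2, 182.2], [257.3, 184.1], [250.1, 100.3]] 4626
[0.5815 0.1536 0.068 ] yaw -2.28 L [0.081  0.0537 0.084  0.0538] px [[507.8, 103.2], [491.2, 184.6], [439.9, 184.5], [452.8, 99.8]] 4460
```

Run:
```python
from h import *
f=load("d1")
print("roof",onz(f,(200,216),.105),onz(f,(500,216),.105)); print("front top", onz(f,(70,38),.095),onz(f,(590,38),.095)); print("front back edge",onz(f,(120,65),.095), onz(f,(540,65),.095))
plan((0.605,0.13,0.34),180)
```

```text
roof [ 0.64516468 -0.11402599  0.105     ] [0.64485219 0.17007578 0.105     ]
front top [ 0.49116579 -0.21014342  0.095     ] [0.49109462 0.22566853 0.095     ]
front back edge [ 0.51199061 -0.17197142  0.095     ] [0.5118872  0.18807126 0.095     ]
--
{"x": 0.17, "y": 0.87, "z": 0.34},
{"x": 0.17, "y": 0.87, "z": 0.35},
{"x": 0.17, "y": 0.86, "z": 0.34},
{"x": 0.17, "y": 0.87, "z": 0.35},
{"x": 0.17, "y": 0.86, "z": 0.34, "rz": -0.01},
--
{"x": 0.16, "y": 0.87, "z": 0.35, "ry": 0.01},
end [0.605 0.13  0.34 ] rows 6
```

Request:
send_rows(
  moves=[
    {"rx": 0,"ry": 0,"rz": 0,"x": 0.17,"y": 0.87,"z": 0.34,"fingers": 0.8},
    {"rx": 0,"ry": 0,"rz": 0,"x": 0.17,"y": 0.87,"z": 0.35,"fingers": 0.8},
    {"rx": 0,"ry": 0,"rz": 0,"x": 0.17,"y": 0.87,"z": 0.34,"fingers": 0.8},
    {"rx": 0,"ry": 0,"rz": 0,"x": 0.17,"y": 0.87,"z": 0.35,"fingers": 0.8},
    {"rx": 0,"ry": 0,"rz": 0,"x": 0.17,"y": 0.87,"z": 0.34,"fingers": 0.8},
  ],
)

```text
time: 10.35
position: [0.6079, 0.1095, 0.3491]
ee_rot: [[-1.0, 0.002, 0.002], [0.002, 1.0, -0.0], [-0.002, -0.0, -1.0]]
wrist_force: [-0.0, 1.1, -0.3]
finger_gap: 0.0703
```

Request:
send_rows(
  moves=[
    {"rx": 0,"ry": 0,"rz": 0,"x": 0.16,"y": 0.85,"z": 0.35,"fingers": 0.8},
    {"rx": 0,"ry": 0,"rz": 0,"x": 0,"y": 0,"z": 0,"fingers": 0.8},
  ],
)

```text
time: 10.55
position: [0.6036, 0.1321, 0.3391]
ee_rot: [[-1.0, -0.002, -0.001], [-0.002, 1.0, 0.0], [0.001, 0.0, -1.0]]
wrist_force: [-0.1, -0.0, 0.0]
finger_gap: 0.0701
```

Run:
```python
from h import *
s=st();print(s["time"],np.round(s["position"],4),s["finger_gap"],np.round(s["ee_rot"],3).tolist())
f=grab("wrist","d2");keep(f,"d2")
c=cartons(f)
A=cartons(load("d1"),show=False)[3][3]
m=[x for x in c if abs(x[0][1]-.153)<.03]
if m:
  B=m[0][3]
  for a in A:
    b=min(B,key=lambda q:np.linalg.norm(onz(f,q,.068)-onz(load("d1"),a,.068)))
    print(tri([(load("d1"),a),(f,b)]))
```

```text
10.55 [0.6036 0.1321 0.3391] 0.07012024772068437 [[-1.0, -0.002, -0.001], [-0.002, 1.0, 0.0], [0.001, 0.0, -1.0]]
[ 0.5619 -0.1274  0.068 ] yaw -8.52 L [0.0155 0.059  0.0333 0.0636] px [[-0.3, 122.3], [18.6, 122.3], [37.0, 192.2], [-0.3, 194.4]] 2035
[0.5676 0.0561 0.068 ] yaw -4.68 L [0.0529 0.0709 0.0577 0.0759] px [[198.6, 120.1], [263.4, 123.1], [263.4, 205.8], [198.6, 208.3]] 5036
[ 0.5674 -0.0399  0.068 ] yaw 1.73 L [0.0569 0.0549 0.0563 0.0545] px [[143.9, 131.1], [156.4, 197.6], [94.0, 197.6], [78.1, 131.8]] 4241
[0.5818 0.1536 0.068 ] yaw -1.98 L [0.0543 0.0824 0.0534 0.0829] px [[315.1, 131.9], [380.7, 135.0], [371.9, 228.3], [312.8, 226.2]] 5874
(array([0.54177253, 0.1821749 , 0.06775781]), [5.1101532553591345e-05, 5.1101532553768104e-05])
(array([0.62301224, 0.17836806, 0.06922773]), [0.0005589904317864825, 0.0005589904317865263])
(array([0.62277784, 0.12548746, 0.06669121]), [0.00022981667294535765, 0.00022981667294520668])
(array([0.53899064, 0.1278651 , 0.0692156 ]), [0.00018889697612228787, 0.00018889697612218642])
```

View pics/d2.png

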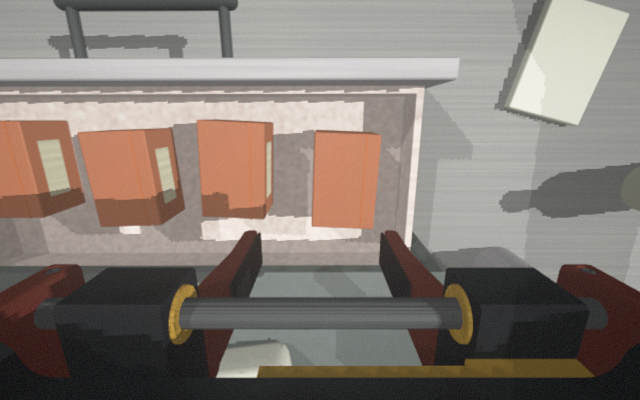

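Run:
```python
from h import *
plan((0.5815,0.1536,0.31),177.9,n=2)
```

```text
--
{"x": 0.45, "y": 0.46, "z": 0.6, "rz": 0.22},
{"x": 0.46, "y": 0.45, "z": 0.61, "rx": -0.01, "ry": 0.01, "rz": 0.21},
end [0.5815 0.1537 0.3099] rows 2
```

Request:
send_rows(
  moves=[
    {"rx": 0,"ry": 0,"rz": 0.22,"x": 0.45,"y": 0.46,"z": 0.6,"fingers": 0.8},
    {"rx": 0,"ry": 0,"rz": 0.21,"x": 0.46,"y": 0.46,"z": 0.6,"fingers": 0.8},
    {"rx": 0,"ry": 0,"rz": 0,"x": 0,"y": 0,"z": 0.8,"fingers": 0.8},
    {"rx": 0,"ry": 0,"rz": 0,"x": 0,"y": 0,"z": 0.3,"fingers": 0.8},
    {"rx": 0,"ry": 0,"rz": 0,"x": 0,"y": 0,"z": 0,"fingers": 0.8},
  ],
)

```text
time: 11.1
position: [0.5824, 0.1522, 0.2829]
ee_rot: [[-0.999, 0.038, 0.001], [0.038, 0.999, -0.001], [-0.001, -0.001, -1.0]]
wrist_force: [-0.2, -0.5, -0.0]
finger_gap: 0.0703
```

Run:
```python
from h import *
s=st();print(np.round(s["position"],4),np.round(s["qd"],3),np.degrees(np.arctan2(s["ee_rot"][1][0],s["ee_rot"][0][0])))
plan((0.5815,0.1536,0.213),177.9,n=4)
```

```text
[0.5824 0.1522 0.2829] [ 0.001 -0.009 -0.039  0.001  0.015 -0.001] 177.81095193753583
--
{"x": 0.01, "y": 0.01, "z": 0.7},
{"x": 0.01, "y": 0.02, "z": 0.7, "rz": -0.01},
{"x": 0.01, "y": 0.01, "z": 0.7, "ry": 0.01},
{"x": 0.01, "y": 0.02, "z": 0.7, "rx": -0.01, "rz": -0.01},
end [0.5815 0.1537 0.2129] rows 4
```

Request:
send_rows(
  moves=[
    {"rx": 0,"ry": 0,"rz": 0,"x": 0.04,"y": 0.06,"z": 0.7,"fingers": 0.8},
    {"rx": 0,"ry": 0,"rz": 0,"x": 0,"y": 0,"z": 0.9,"fingers": 0.8},
    {"rx": 0,"ry": 0,"rz": 0,"x": 0,"y": 0,"z": 0.9,"fingers": 0.8},
    {"rx": 0,"ry": 0,"rz": 0,"x": 0,"y": 0,"z": 0.3,"fingers": 0.8},
    {"rx": 0,"ry": 0,"rz": 0,"x": 0,"y": 0,"z": 0,"fingers": 0.8},
  ],
)

```text
time: 11.6
position: [0.5819, 0.1541, 0.2137]
ee_rot: [[-0.999, 0.038, 0.002], [0.038, 0.999, -0.0], [-0.002, -0.0, -1.0]]
wrist_force: [0.4, 0.3, 0.3]
finger_gap: 0.0701
```

Request:
send_rows(
  moves=[
    {"rx": 0,"ry": 0,"rz": 0,"x": 0,"y": 0,"z": 0,"fingers": 0.5},
    {"rx": 0,"ry": 0,"rz": 0,"x": 0,"y": 0,"z": 0,"fingers": 0.5},
    {"rx": 0,"ry": 0,"rz": 0,"x": 0,"y": 0,"z": 0,"fingers": 0.5},
  ],
  squeeze=20,
)

```text
time: 11.9
position: [0.5824, 0.1546, 0.2161]
ee_rot: [[-0.999, 0.037, 0.006], [0.037, 0.999, 0.0], [-0.006, 0.0, -1.0]]
wrist_force: [-0.5, -0.8, 4.5]
finger_gap: 0.0555
```

Request:
send_rows(
  moves=[
    {"rx": 0,"ry": 0,"rz": 0,"x": 0,"y": 0,"z": -0.4,"fingers": 0.5},
    {"rx": 0,"ry": 0,"rz": 0,"x": 0,"y": 0,"z": -0.9,"fingers": 0.5},
    {"rx": 0,"ry": 0,"rz": 0,"x": 0,"y": 0,"z": -1,"fingers": 0.5},
    {"rx": 0,"ry": 0,"rz": 0,"x": 0,"y": 0,"z": -1,"fingers": 0.5},
    {"rx": 0,"ry": 0,"rz": 0,"x": 0,"y": 0,"z": -1,"fingers": 0.5},
  ],
)

```text
time: 12.4
position: [0.5812, 0.1548, 0.3231]
ee_rot: [[-0.999, 0.036, 0.003], [0.036, 0.999, 0.0], [-0.003, 0.0, -1.0]]
wrist_force: [-0.1, -0.4, -1.5]
finger_gap: 0.0557
```

Run:
```python
from h import *
plan((0.545,0.345,0.34),166.1)
```

```text
--
{"x": 0.22, "y": 0.94, "z": -0.09, "rz": 0.3},
{"x": 0.24, "y": 0.94, "z": -0.08, "ry": 0.01, "rz": 0.29},
{"x": 0.26, "y": 0.93, "z": -0.08, "rz": 0.3},
{"x": 0.29, "y": 0.93, "z": -0.09, "ry": 0.01, "rz": 0.29},
{"x": 0.31, "y": 0.92, "z": -0.08, "rz": 0.3},
--
{"x": 0.33, "y": 0.91, "z": -0.09, "ry": 0.01, "rz": 0.29},
{"x": 0.36, "y": 0.9, "z": -0.08, "rz": 0.3},
{"x": 0.38, "y": 0.88, "z": -0.09, "rx": 0.01, "ry": 0.01, "rz": 0.29},
end [0.5451 0.3449 0.3401] rows 8
```

Request:
send_rows(
  moves=[
    {"rx": 0,"ry": 0,"rz": 0.3,"x": 0.22,"y": 0.94,"z": -0.08,"fingers": 0.5},
    {"rx": 0,"ry": 0,"rz": 0.29,"x": 0.24,"y": 0.94,"z": -0.08,"fingers": 0.5},
    {"rx": 0,"ry": 0,"rz": 0.3,"x": 0.26,"y": 0.93,"z": -0.08,"fingers": 0.5},
    {"rx": 0,"ry": 0,"rz": 0.29,"x": 0.29,"y": 0.93,"z": -0.08,"fingers": 0.5},
    {"rx": 0,"ry": 0,"rz": 0.3,"x": 0.31,"y": 0.92,"z": -0.08,"fingers": 0.5},
  ],
)

```text
time: 12.9
position: [0.5584, 0.2747, 0.3321]
ee_rot: [[-0.986, 0.166, 0.003], [0.166, 0.986, 0.0], [-0.003, 0.001, -1.0]]
wrist_force: [-0.5, -0.4, -2.1]
finger_gap: 0.0555
```

Request:
send_rows(
  moves=[
    {"rx": 0,"ry": 0,"rz": 0.29,"x": 0.33,"y": 0.91,"z": -0.08,"fingers": 0.5},
    {"rx": 0,"ry": 0,"rz": 0.3,"x": 0.36,"y": 0.9,"z": -0.08,"fingers": 0.5},
    {"rx": 0,"ry": 0,"rz": 0.29,"x": 0.38,"y": 0.88,"z": -0.08,"fingers": 0.5},
    {"rx": 0,"ry": 0,"rz": 0,"x": 0,"y": 0,"z": 0,"fingers": 0.5},
  ],
)

```text
time: 13.3
position: [0.5442, 0.3474, 0.338]
ee_rot: [[-0.971, 0.237, 0.003], [0.237, 0.971, 0.001], [-0.003, 0.002, -1.0]]
wrist_force: [-0.7, -0.9, -1.9]
finger_gap: 0.0559
```

Run:
```python
from h import *
s=st();print(s["time"],np.round(s["position"],4),s["finger_gap"],np.round(s["ee_rot"],3).tolist())
f=grab("wrist","e1");keep(f,"e1")
```

```text
13.3 [0.5442 0.3474 0.338 ] 0.05590102820974768 [[-0.971, 0.237, 0.003], [0.237, 0.971, 0.001], [-0.003, 0.002, -1.0]]
```

View pics/e1.png

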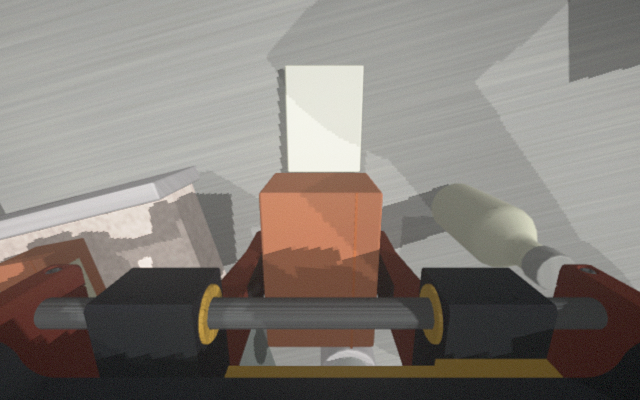

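Run:
```python
from h import *
f=load("e1");p=f["pixels"].astype(int)
g=p.min(2)
for r in (75,90,110,130,150,165):
    row=g[r,270:380]; xs=np.nonzero(row>180)[0]+270; print(r,xs.min(),xs.max())
for c in (295,320,350):
    col=g[40:200,c]; ys=np.nonzero(col>180)[0]+40; print(c,ys.min(),ys.max())
f1=load("plate1"); C1,_=quad(f1,(f1["pixels"].min(2)>190)&(np.add.outer(np.zeros(400),np.r_[:640])>290)&(np.add.outer(np.zeros(400),np.r_[:640])<440)&(np.add.outer(np.r_[:400],np.zeros(640))<180))
c=C1.mean(0);C1=C1+(C1-c)/np.linalg.norm(C1-c,axis=1)[:,None]*.7
print([onz(f1,q,.01).round(4).tolist() for q in C1])
print(tri([(f1,C1[0]),(f,(364,65.5))])); print(tri([(f1,C1[3]),(f,(285.5,65.5))]))
for z in (0.01,): print(onz(f,(364,65.5),z),onz(f,(285.5,65.5),z))
```

```text
75 286 363
90 286 362
110 277 361
130 287 361
150 271 360
165 288 359
295 66 171
320 66 171
350 65 171
[[0.4349, 0.4166, 0.01], [0.5334, 0.3928, 0.01], [0.5159, 0.3207, 0.01], [0.4164, 0.3453, 0.01]]
(array([0.4350995 , 0.41730903, 0.00812739]), [0.0004898555891035672, 0.0004898555891036075])
(array([0.41628041, 0.34457958, 0.00292134]), [0.0003412030151477695, 0.00034120301514787497])
[0.43539954 0.41748199 0.01      ] [0.41754527 0.3447243  0.01      ]
```

```bash
cat > hold.py <<'E'
from h import *
def hold(f,L,Rr,s):
    """top front corners of the held carton px -> carton centre in tool frame at top height z"""
    R=np.array(s["ee_rot"]);p=np.array(s["position"])
    return R,p
E
python3 - <<'E'
from h import *
f=load("e1"); p=np.array([.5442,.3474,.338])
cv2.imwrite("pics/e1z.png",cv2.resize(f["pixels"][150:260,230:410,::-1],None,fx=4,fy=4,interpolation=cv2.INTER_CUBIC))
Rt=down(np.radians(166.3))
for z,(a,b) in ((.140,((276,173),(367,173))),(.190,((261,193.5),(381,193.5)))):
    A,B=onz(f,a,z),onz(f,b,z); print(A.round(4),B.round(4),np.linalg.norm(A-B),"tool",(Rt.T@(A-p)).round(4),(Rt.T@(B-p)).round(4))
E
```

```text
[0.4965 0.3319 0.14  ] [0.5097 0.3855 0.14  ] 0.05519563632370434 tool [ 0.0426 -0.0264  0.198 ] [0.0426 0.0288 0.198 ]
[0.4966 0.3324 0.19  ] [0.5093 0.3841 0.19  ] 0.0533117867984068 tool [ 0.0427 -0.0259  0.148 ] [0.0426 0.0274 0.148 ]
```

View pics/e1z.png

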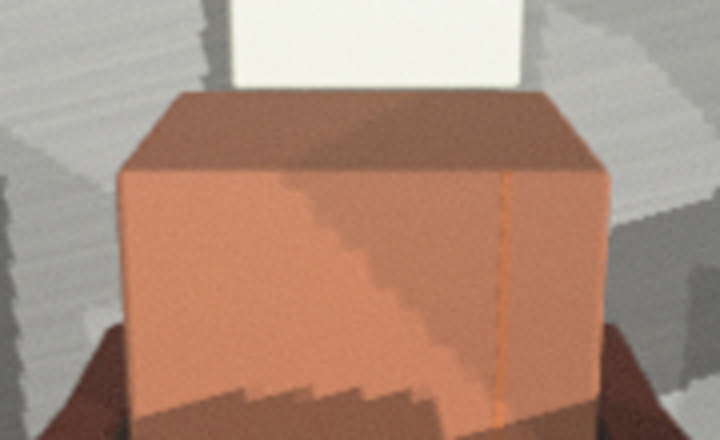

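Run:
```python
from h import *
s=st();print(np.round(s["position"],4),np.degrees(np.arctan2(s["ee_rot"][1][0],s["ee_rot"][0][0])))
plan((0.4767,0.3682,0.236),166.2,n=5)
```

```text
[0.5448 0.3461 0.3378] 166.2456704712705
--
{"x": 0.57, "y": 0.04, "z": 0.81, "ry": 0.01},
{"x": 0.57, "y": 0.04, "z": 0.81, "ry": 0.01},
{"x": 0.57, "y": 0.04, "z": 0.82, "ry": 0.01},
{"x": 0.58, "y": 0.04, "z": 0.81},
{"x": 0.57, "y": 0.05, "z": 0.82, "rx": 0.01, "ry": 0.01, "rz": 0.01},
end [0.4767 0.3682 0.2359] rows 5
```

Request:
send_rows(
  moves=[
    {"rx": 0,"ry": 0,"rz": 0,"x": 0.8,"y": 0.04,"z": 0.6,"fingers": 0.5},
    {"rx": 0,"ry": 0,"rz": 0,"x": 0.8,"y": 0.04,"z": 0.8,"fingers": 0.5},
    {"rx": 0,"ry": 0,"rz": 0,"x": 0.7,"y": 0.04,"z": 0.9,"fingers": 0.5},
    {"rx": 0,"ry": 0,"rz": 0,"x": 0.4,"y": 0.04,"z": 0.9,"fingers": 0.5},
    {"rx": 0,"ry": 0,"rz": 0,"x": 0.15,"y": 0.04,"z": 0.8,"fingers": 0.5},
  ],
)

```text
time: 13.85
position: [0.477, 0.3661, 0.2364]
ee_rot: [[-0.971, 0.24, 0.003], [0.24, 0.971, -0.001], [-0.003, 0.0, -1.0]]
wrist_force: [0.1, 0.2, -2.1]
finger_gap: 0.0558
```

Request:
send_rows(
  moves=[
    {"rx": 0,"ry": 0,"rz": 0,"x": 0,"y": 0,"z": 0,"fingers": 0.5},
  ],
)

```text
time: 13.95
position: [0.4767, 0.3656, 0.2337]
ee_rot: [[-0.971, 0.24, -0.002], [0.24, 0.971, -0.004], [0.001, -0.004, -1.0]]
wrist_force: [-0.8, 0.2, -2.3]
finger_gap: 0.056
```

Run:
```python
from h import *
s=st();print(np.round(s["position"],4),np.degrees(np.arctan2(s["ee_rot"][1][0],s["ee_rot"][0][0])),np.round(s["ee_rot"],4)[:,2],np.round(s["wrist_force"],1))
plan((0.4767,0.3682,0.209),166.2,n=3)
```

```text
[0.4767 0.3656 0.2337] 166.11179752238053 [-0.0018 -0.004  -1.    ] [-0.8  0.2 -2.3]
--
{"x": 0.01, "y": 0.03, "z": 0.33, "rx": -0.02, "rz": -0.01},
{"x": 0.01, "y": 0.04, "z": 0.33, "rx": -0.01},
{"x": 0.01, "y": 0.03, "z": 0.33, "rx": -0.02, "ry": -0.01, "rz": -0.01},
end [0.4766 0.3682 0.209 ] rows 3
```

Request:
send_rows(
  moves=[
    {"rx": 0,"ry": 0,"rz": 0,"x": 0.01,"y": 0.1,"z": 0.4,"fingers": 0.5},
    {"rx": 0,"ry": 0,"rz": 0,"x": 0,"y": 0,"z": 0.3,"fingers": 0.5},
    {"rx": 0,"ry": 0,"rz": 0,"x": 0,"y": 0,"z": 0,"fingers": 0.5},
    {"rx": 0,"ry": 0,"rz": 0,"x": 0,"y": 0,"z": 0,"fingers": 0.5},
  ],
)

```text
time: 14.35
position: [0.4785, 0.3692, 0.2201]
ee_rot: [[-0.971, 0.241, 0.004], [0.241, 0.971, 0.0], [-0.004, 0.001, -1.0]]
wrist_force: [-0.1, -0.4, -1.9]
finger_gap: 0.0561
```

Run:
```python
from h import *
for i in range(3):
  s=st();print(np.round(s["position"],4),np.degrees(np.arctan2(s["ee_rot"][1][0],s["ee_rot"][0][0])),np.round(s["ee_rot"],4)[:,2],np.round(s["wrist_force"],1)); grab("wrist")
plan((0.4767,0.3682,0.2075),166.2,n=3)
```

```text
[0.4785 0.3692 0.2201] 166.08058754691027 [ 3.8e-03  1.0e-04 -1.0e+00] [-0.1 -0.4 -1.9]
[0.4785 0.3693 0.2204] 166.08534219606844 [ 4.3e-03  4.0e-04 -1.0e+00] [ 0.4  0.5 -1.4]
[0.4785 0.3693 0.2205] 166.0887795589271 [ 4.4e-03  6.0e-04 -1.0e+00] [ 0.   0.  -1.6]
--
{"x": 0.02, "y": -0.02, "z": 0.17, "rx": 0.01, "ry": 0.02, "rz": -0.01},
{"x": 0.02, "y": -0.02, "z": 0.17, "ry": 0.01, "rz": -0.01},
{"x": 0.02, "y": -0.02, "z": 0.18, "rx": 0.01, "ry": 0.02},
end [0.4766 0.3683 0.2075] rows 3
```

Request:
send_rows(
  moves=[
    {"rx": 0,"ry": 0.02,"rz": -0.01,"x": 0.03,"y": -0.02,"z": 0.15,"fingers": 0.5},
    {"rx": 0,"ry": 0.03,"rz": -0.01,"x": 0.03,"y": -0.02,"z": 0.15,"fingers": 0.5},
    {"rx": 0,"ry": 0,"rz": 0,"x": 0,"y": 0,"z": 0.12,"fingers": 0.5},
    {"rx": 0,"ry": 0,"rz": 0,"x": 0,"y": 0,"z": 0,"fingers": 0.5},
    {"rx": 0,"ry": 0,"rz": 0,"x": 0,"y": 0,"z": 0,"fingers": 0.5},
  ],
)

```text
time: 15.0
position: [0.4764, 0.3687, 0.2091]
ee_rot: [[-0.971, 0.239, -0.001], [0.239, 0.971, 0.001], [0.001, 0.001, -1.0]]
wrist_force: [-0.4, 0.3, -1.8]
finger_gap: 0.0561
```

Run:
```python
from h import *
for i in range(2):
  s=st();print(np.round(s["position"],4),np.degrees(np.arctan2(s["ee_rot"][1][0],s["ee_rot"][0][0])),np.round(s["ee_rot"],4)[:,2],np.round(s["wrist_force"],1)); grab("wrist","e2")
```

```text
[0.4764 0.3687 0.2091] 166.20088406872674 [-9.e-04  8.e-04 -1.e+00] [-0.4  0.3 -1.8]
[0.4765 0.3687 0.2092] 166.20116337158242 [-8.e-04  1.e-03 -1.e+00] [ 0.  -0.4 -1.3]
```

View pics/e2.png

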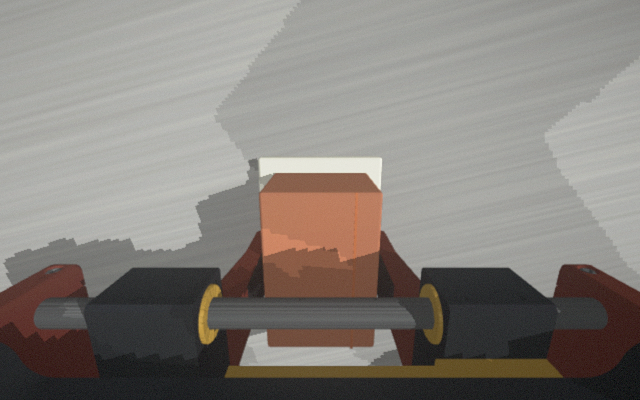

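Run:
```python
from h import *
f=grab("wrist");g=f["pixels"].min(2)
for r in (159,163,168):
    xs=np.nonzero(g[r,240:400]>170)[0]+240; print(r,xs.min(),xs.max())
xs=np.nonzero(g[140:185,320]>170)[0]+140;print(xs.min(),xs.max())
a=onz(f,(320,157-.3),.01);b=onz(f,(320,172.6),.0112);print(np.linalg.norm(a-b))
A=[onz(f,(u,157),.01) for u in (258,382.5)];print(np.linalg.norm(A[0]-A[1]), np.mean(A,0)); B=[onz(f,(u,172.6),.0112) for u in (275.5,367.5)]; print(np.linalg.norm(B[0]-B[1]),np.mean(B,0), down(np.radians(166.2)).T@(np.mean(A,0)-np.mean(B,0)))
```

```text
159 240 381
163 240 381
168 240 381
157 172
0.009544791456732923
0.07500460482538182 [0.42517783 0.38143305 0.01      ]
0.05584867505762515 [0.43437918 0.37994991 0.0112    ] [ 0.00928953 -0.0007545   0.0012    ]
```

Request:
send_rows(
  moves=[
    {"rx": 0,"ry": 0,"rz": 0,"x": -0.02,"y": -0.03,"z": 0.05,"fingers": 0.5},
    {"rx": 0,"ry": 0,"rz": 0,"x": 0,"y": 0,"z": 0,"fingers": 0.5},
    {"rx": 0,"ry": 0,"rz": 0,"x": 0,"y": 0,"z": 0,"fingers": 0.75},
    {"rx": 0,"ry": 0,"rz": 0,"x": 0,"y": 0,"z": 0,"fingers": 0.75},
    {"rx": 0,"ry": 0,"rz": 0,"x": 0,"y": 0,"z": -0.4,"fingers": 0.75},
  ],
)

```text
time: 15.65
position: [0.4765, 0.3676, 0.2169]
ee_rot: [[-0.971, 0.239, -0.003], [0.239, 0.971, -0.001], [0.003, -0.001, -1.0]]
wrist_force: [-0.2, -0.4, -0.4]
finger_gap: 0.0658
```

Request:
send_rows(
  moves=[
    {"rx": 0,"ry": 0,"rz": 0,"x": 0,"y": 0,"z": -1,"fingers": 0.75},
    {"rx": 0,"ry": 0,"rz": 0,"x": 0,"y": 0,"z": -1,"fingers": 0.75},
    {"rx": 0,"ry": 0,"rz": 0,"x": -0.8,"y": 0,"z": -1,"fingers": 0.75},
    {"rx": 0,"ry": 0,"rz": 0,"x": -0.8,"y": 0,"z": -1,"fingers": 0.75},
    {"rx": 0,"ry": 0,"rz": 0,"x": 0,"y": 0,"z": 0,"fingers": 0.75},
  ],
)

```text
time: 16.15
position: [0.5175, 0.3577, 0.3235]
ee_rot: [[-0.971, 0.24, 0.007], [0.24, 0.971, 0.005], [-0.006, 0.006, -1.0]]
wrist_force: [-0.1, -0.4, 0.2]
finger_gap: 0.0659
```

Run:
```python
from h import *
s=st();print(s["time"],np.round(s["position"],4),s["finger_gap"],np.round(s["ee_rot"],3).tolist())
f=grab("wrist","e3");keep(f,"e3")
cartons(f,z=.06,ymax=330)
```

```text
16.15 [0.5175 0.3577 0.3235] 0.06592680685052024 [[-0.971, 0.24, 0.007], [0.24, 0.971, 0.005], [-0.006, 0.006, -1.0]]
[0.4741 0.3691 0.06  ] yaw -14.01 L [0.0818 0.0541 0.0831 0.0536] px [[353.6, 101.4], [350.8, 202.4], [287.5, 203.9], [284.6, 101.4]] 5735
```

View pics/e3.png

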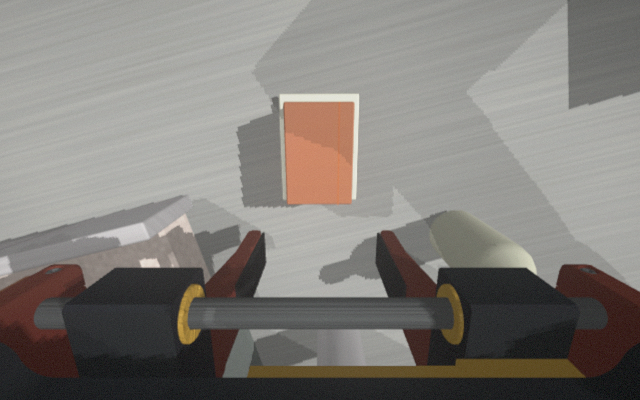

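Run:
```python
from h import *
s=st();print(np.round(s["position"],4))
plan((0.5722,0.0566,0.30),177.1)
```

```text
[0.5165 0.358  0.3208]
--
{"x": -0.42, "y": -0.93, "z": 0.07, "rz": -0.18},
{"x": -0.41, "y": -0.94, "z": 0.07, "rz": -0.18},
{"x": -0.39, "y": -0.94, "z": 0.07, "rz": -0.18},
{"x": -0.38, "y": -0.95, "z": 0.07, "rz": -0.18},
{"x": -0.36, "y": -0.96, "z": 0.06, "rx": 0.01, "rz": -0.18},
--
{"x": -0.35, "y": -0.96, "z": 0.07, "rz": -0.19},
{"x": -0.33, "y": -0.97, "z": 0.07, "rx": 0.01, "ry": 0.01, "rz": -0.18},
{"x": -0.31, "y": -0.97, "z": 0.06, "rz": -0.19},
{"x": -0.3, "y": -0.98, "z": 0.07, "rx": 0.01, "ry": 0.01, "rz": -0.18},
{"x": -0.28, "y": -0.98, "z": 0.07, "rz": -0.19},
--
{"x": -0.27, "y": -0.98, "z": 0.06, "rx": 0.01, "ry": 0.01, "rz": -0.18},
{"x": -0.25, "y": -0.99, "z": 0.07, "rz": -0.19},
end [0.5721 0.0566 0.2999] rows 12
```

Request:
send_rows(
  moves=[
    {"rx": 0,"ry": 0,"rz": -0.18,"x": -0.42,"y": -0.93,"z": 0.07,"fingers": 0.8},
    {"rx": 0,"ry": 0,"rz": -0.18,"x": -0.41,"y": -0.94,"z": 0.07,"fingers": 0.8},
    {"rx": 0,"ry": 0,"rz": -0.18,"x": -0.39,"y": -0.94,"z": 0.07,"fingers": 0.8},
    {"rx": 0,"ry": 0,"rz": -0.18,"x": -0.38,"y": -0.95,"z": 0.07,"fingers": 0.8},
    {"rx": 0,"ry": 0,"rz": -0.18,"x": -0.36,"y": -0.96,"z": 0.07,"fingers": 0.8},
  ],
)

```text
time: 16.7
position: [0.5382, 0.232, 0.3072]
ee_rot: [[-0.987, 0.16, -0.003], [0.16, 0.987, 0.0], [0.003, -0.0, -1.0]]
wrist_force: [-0.2, 0.0, -0.8]
finger_gap: 0.0703
```

Request:
send_rows(
  moves=[
    {"rx": 0,"ry": 0,"rz": -0.19,"x": -0.35,"y": -0.96,"z": 0.07,"fingers": 0.8},
    {"rx": 0,"ry": 0,"rz": -0.18,"x": -0.33,"y": -0.97,"z": 0.07,"fingers": 0.8},
    {"rx": 0,"ry": 0,"rz": -0.19,"x": -0.31,"y": -0.97,"z": 0.07,"fingers": 0.8},
    {"rx": 0,"ry": 0,"rz": -0.18,"x": -0.3,"y": -0.98,"z": 0.07,"fingers": 0.8},
    {"rx": 0,"ry": 0,"rz": -0.19,"x": -0.28,"y": -0.98,"z": 0.07,"fingers": 0.8},
  ],
)

```text
time: 17.2
position: [0.5615, 0.1065, 0.2983]
ee_rot: [[-0.997, 0.08, -0.003], [0.08, 0.997, 0.001], [0.004, 0.001, -1.0]]
wrist_force: [-0.4, -0.2, -0.5]
finger_gap: 0.0702
```

Request:
send_rows(
  moves=[
    {"rx": 0,"ry": 0,"rz": -0.18,"x": -0.27,"y": -0.98,"z": 0.07,"fingers": 0.8},
    {"rx": 0,"ry": 0,"rz": -0.19,"x": -0.25,"y": -0.95,"z": 0.07,"fingers": 0.8},
    {"rx": 0,"ry": 0,"rz": 0,"x": 0,"y": 0,"z": 0,"fingers": 0.8},
    {"rx": 0,"ry": 0,"rz": 0,"x": 0,"y": 0,"z": 0,"fingers": 0.8},
    {"rx": 0,"ry": 0,"rz": 0,"x": 0,"y": 0,"z": 0,"fingers": 0.8},
  ],
)

```text
time: 17.7
position: [0.5713, 0.059, 0.296]
ee_rot: [[-0.999, 0.048, -0.002], [0.048, 0.999, 0.002], [0.002, 0.001, -1.0]]
wrist_force: [0.5, -0.2, 0.1]
finger_gap: 0.0705
```

Run:
```python
from h import *
s=st();print(np.round(s["position"],4),np.round(s["ee_rot"],4)[:,2])
f=grab("wrist","g1");keep(f,"g1"); cartons(f,thr=150)
plan((0.5722,0.0566,0.213),177.1,n=4)
```

```text
[0.5713 0.059  0.296 ] [-0.0019  0.0016 -1.    ]
[0.5516 0.0575 0.068 ] yaw 81.7 L [0.0486 0.0558 0.0381 0.0552] px [[355.1, 168.6], [353.1, 232.9], [279.6, 219.5], [277.0, 168.6]] 4230
[ 0.5399 -0.1257  0.068 ] yaw -88.31 L [0.0882 0.019  0.0887 0.0235] px [[126.8, 205.6], [8.3, 211.7], [-1.3, 186.6], [119.0, 173.9]] 3169
[ 0.5492 -0.0341  0.068 ] yaw -89.4 L [0.0249 0.0678 0.0201 0.0684] px [[235.0, 181.6], [239.0, 214.6], [147.5, 216.8], [141.2, 190.4]] 2331
--
{"x": -0.01, "y": -0.03, "z": 0.83, "rz": 0.01},
{"x": -0.01, "y": -0.02, "z": 0.83, "rx": 0.01, "ry": -0.01, "rz": 0.01},
{"x": -0.01, "y": -0.02, "z": 0.84, "rz": 0.01},
{"x": -0.01, "y": -0.03, "z": 0.83, "rx": 0.01, "ry": -0.01},
end [0.5721 0.0566 0.213 ] rows 4
```

View pics/g1.png

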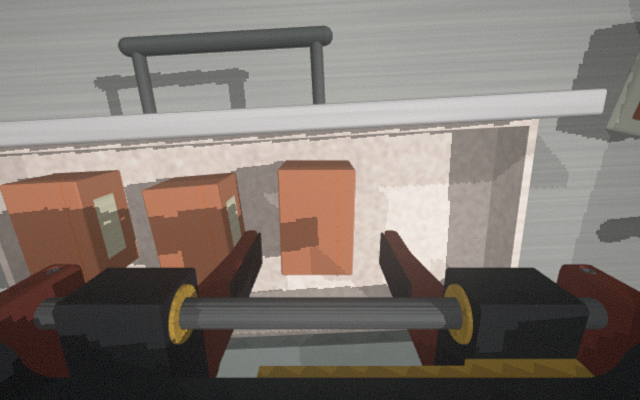

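Request:
send_rows(
  moves=[
    {"rx": 0,"ry": 0,"rz": 0.02,"x": -0.02,"y": -0.1,"z": 0.5,"fingers": 0.8},
    {"rx": 0,"ry": 0,"rz": 0,"x": 0,"y": 0,"z": 0.9,"fingers": 0.8},
    {"rx": 0,"ry": 0,"rz": 0,"x": 0,"y": 0,"z": 0.9,"fingers": 0.8},
    {"rx": 0,"ry": 0,"rz": 0,"x": 0,"y": 0,"z": 0.7,"fingers": 0.8},
    {"rx": 0,"ry": 0,"rz": 0,"x": 0,"y": 0,"z": 0.3,"fingers": 0.8},
  ],
)

```text
time: 18.25
position: [0.5711, 0.0559, 0.2108]
ee_rot: [[-0.999, 0.05, -0.005], [0.05, 0.999, 0.001], [0.005, 0.001, -1.0]]
wrist_force: [0.3, 0.1, -0.6]
finger_gap: 0.0703
```

Request:
send_rows(
  moves=[
    {"rx": 0,"ry": 0,"rz": 0,"x": 0,"y": 0,"z": 0,"fingers": 0.8},
    {"rx": 0,"ry": 0,"rz": 0,"x": 0,"y": 0,"z": 0,"fingers": 0.5},
    {"rx": 0,"ry": 0,"rz": 0,"x": 0,"y": 0,"z": 0,"fingers": 0.5},
    {"rx": 0,"ry": 0,"rz": 0,"x": 0,"y": 0,"z": 0,"fingers": 0.5},
  ],
)

```text
time: 18.65
position: [0.5724, 0.0556, 0.2155]
ee_rot: [[-0.999, 0.051, 0.002], [0.051, 0.999, 0.001], [-0.001, 0.001, -1.0]]
wrist_force: [0.5, 0.8, 2.8]
finger_gap: 0.0561
```

Request:
send_rows(
  moves=[
    {"rx": 0,"ry": 0,"rz": 0,"x": 0,"y": 0,"z": -0.4,"fingers": 0.5},
    {"rx": 0,"ry": 0,"rz": 0,"x": 0,"y": 0,"z": -0.9,"fingers": 0.5},
    {"rx": 0,"ry": 0,"rz": 0,"x": 0,"y": 0,"z": -1,"fingers": 0.5},
    {"rx": 0,"ry": 0,"rz": 0,"x": 0,"y": 0,"z": -1,"fingers": 0.5},
    {"rx": 0,"ry": 0,"rz": 0,"x": 0,"y": 0,"z": -1,"fingers": 0.5},
  ],
)

```text
time: 19.15
position: [0.5719, 0.0553, 0.3232]
ee_rot: [[-0.999, 0.051, -0.001], [0.051, 0.999, 0.001], [0.001, 0.001, -1.0]]
wrist_force: [-0.0, -0.3, -2.4]
finger_gap: 0.0559
```

Run:
```python
from h import *
plan((0.545,0.35,0.375),166.1)
```

```text
--
{"x": 0.14, "y": 0.98, "z": -0.17, "rz": 0.18},
{"x": 0.15, "y": 0.97, "z": -0.17, "rz": 0.18},
{"x": 0.17, "y": 0.97, "z": -0.17, "rz": 0.18},
{"x": 0.19, "y": 0.97, "z": -0.17, "rz": 0.18},
{"x": 0.2, "y": 0.97, "z": -0.17, "rz": 0.18},
--
{"x": 0.22, "y": 0.96, "z": -0.17, "rz": 0.19},
{"x": 0.23, "y": 0.96, "z": -0.17, "rz": 0.18},
{"x": 0.25, "y": 0.96, "z": -0.17, "rz": 0.19},
{"x": 0.26, "y": 0.95, "z": -0.17, "rz": 0.18},
{"x": 0.28, "y": 0.95, "z": -0.18, "rz": 0.19},
--
{"x": 0.29, "y": 0.94, "z": -0.17, "rz": 0.18},
{"x": 0.3, "y": 0.93, "z": -0.18, "rx": 0.01, "ry": -0.01, "rz": 0.19},
end [0.5451 0.3499 0.375 ] rows 12
```

Run:
```python
from h import *
plan((0.4765,0.3687,0.30),166.2)
```

```text
--
{"x": 0.34, "y": 0.95, "z": 0.07, "rz": 0.17},
{"x": 0.36, "y": 0.94, "z": 0.07, "rz": 0.17},
{"x": 0.37, "y": 0.94, "z": 0.07, "rz": 0.17},
{"x": 0.38, "y": 0.93, "z": 0.07, "rz": 0.17},
{"x": 0.4, "y": 0.93, "z": 0.07, "rz": 0.17},
--
{"x": 0.41, "y": 0.92, "z": 0.07, "rz": 0.17},
{"x": 0.43, "y": 0.91, "z": 0.07, "rz": 0.17},
{"x": 0.44, "y": 0.91, "z": 0.08, "rz": 0.16},
{"x": 0.45, "y": 0.9, "z": 0.07, "rz": 0.17},
{"x": 0.46, "y": 0.89, "z": 0.08, "rz": 0.16},
--
{"x": 0.48, "y": 0.89, "z": 0.07, "rz": 0.17},
{"x": 0.49, "y": 0.88, "z": 0.08, "rz": 0.16},
{"x": 0.5, "y": 0.88, "z": 0.07, "rx": 0.01, "ry": -0.01, "rz": 0.17},
end [0.4765 0.3688 0.3001] rows 13
```

Request:
send_rows(
  moves=[
    {"rx": 0,"ry": 0,"rz": 0.17,"x": 0.34,"y": 0.95,"z": 0,"fingers": 0.5},
    {"rx": 0,"ry": 0,"rz": 0.17,"x": 0.36,"y": 0.94,"z": 0,"fingers": 0.5},
    {"rx": 0,"ry": 0,"rz": 0.17,"x": 0.37,"y": 0.94,"z": 0,"fingers": 0.5},
    {"rx": 0,"ry": 0,"rz": 0.17,"x": 0.38,"y": 0.93,"z": 0,"fingers": 0.5},
    {"rx": 0,"ry": 0,"rz": 0.17,"x": 0.4,"y": 0.93,"z": 0.1,"fingers": 0.5},
  ],
)

```text
time: 19.65
position: [0.535, 0.1768, 0.3203]
ee_rot: [[-0.992, 0.125, 0.0], [0.125, 0.992, 0.001], [-0.0, 0.001, -1.0]]
wrist_force: [0.9, 1.0, -1.5]
finger_gap: 0.0559
```

Request:
send_rows(
  moves=[
    {"rx": 0,"ry": 0,"rz": 0.17,"x": 0.41,"y": 0.92,"z": 0.1,"fingers": 0.5},
    {"rx": 0,"ry": 0,"rz": 0.17,"x": 0.43,"y": 0.91,"z": 0.1,"fingers": 0.5},
    {"rx": 0,"ry": 0,"rz": 0.16,"x": 0.44,"y": 0.91,"z": 0.1,"fingers": 0.5},
    {"rx": 0,"ry": 0,"rz": 0.17,"x": 0.45,"y": 0.9,"z": 0.1,"fingers": 0.5},
    {"rx": 0,"ry": 0,"rz": 0.16,"x": 0.46,"y": 0.89,"z": 0.1,"fingers": 0.5},
  ],
)

```text
time: 20.15
position: [0.4982, 0.2972, 0.3075]
ee_rot: [[-0.98, 0.197, -0.0], [0.197, 0.98, 0.001], [0.001, 0.001, -1.0]]
wrist_force: [0.4, 0.3, -1.4]
finger_gap: 0.056
```

Request:
send_rows(
  moves=[
    {"rx": 0,"ry": 0,"rz": 0.17,"x": 0.48,"y": 0.89,"z": 0.1,"fingers": 0.5},
    {"rx": 0,"ry": 0,"rz": 0.16,"x": 0.49,"y": 0.88,"z": 0.1,"fingers": 0.5},
    {"rx": 0,"ry": 0,"rz": 0.17,"x": 0.5,"y": 0.85,"z": 0.1,"fingers": 0.5},
    {"rx": 0,"ry": 0,"rz": 0,"x": 0,"y": 0,"z": 0,"fingers": 0.5},
    {"rx": 0,"ry": 0,"rz": 0,"x": 0,"y": 0,"z": 0,"fingers": 0.5},
  ],
)

```text
time: 20.65
position: [0.4763, 0.3682, 0.2998]
ee_rot: [[-0.971, 0.237, -0.001], [0.237, 0.971, 0.0], [0.001, 0.0, -1.0]]
wrist_force: [0.8, -1.3, -1.7]
finger_gap: 0.0561
```

Request:
send_rows(
  moves=[
    {"rx": 0,"ry": 0,"rz": 0,"x": 0,"y": 0,"z": 0,"fingers": 0.5},
    {"rx": 0,"ry": 0,"rz": 0,"x": 0,"y": 0,"z": 0,"fingers": 0.5},
  ],
)

```text
time: 20.85
position: [0.4769, 0.3672, 0.2999]
ee_rot: [[-0.971, 0.24, -0.0], [0.24, 0.971, 0.001], [0.001, 0.001, -1.0]]
wrist_force: [0.2, -0.4, -1.8]
finger_gap: 0.0555
```

Run:
```python
from h import *
s=st();print(np.round(s["position"],4),np.degrees(np.arctan2(s["ee_rot"][1][0],s["ee_rot"][0][0])),np.round(s["ee_rot"],4)[:,2],np.round(s["wrist_force"],1))
f=grab("wrist","i1");keep(f,"i1")
plan((0.4765,0.3687,0.262),166.2,n=2)
```

```text
[0.4769 0.3672 0.2999] 166.13698836501524 [-3.e-04  9.e-04 -1.e+00] [ 0.2 -0.4 -1.8]
--
{"x": 0.01, "y": 0.03, "z": 0.76, "rx": 0.01, "rz": -0.01},
{"x": 0.02, "y": 0.02, "z": 0.75, "ry": -0.01},
end [0.4765 0.3687 0.2621] rows 2
```

View pics/i1.png

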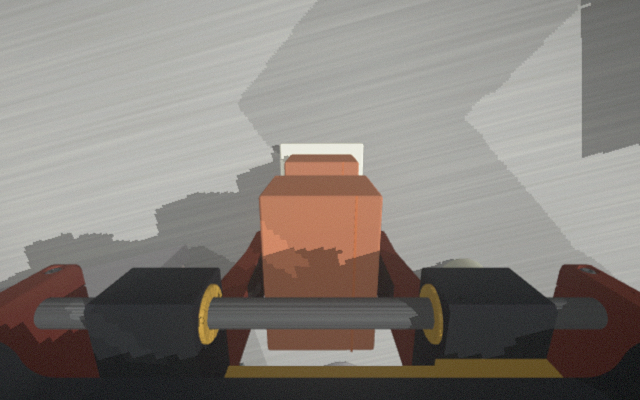

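Run:
```python
from h import *
f=load("i1")
cv2.imwrite("pics/i1z.png",cv2.resize(f["pixels"][130:210,240:400,::-1],None,fx=5,fy=5,interpolation=cv2.INTER_CUBIC))
```

```text
(no output)
```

View pics/i1z.png

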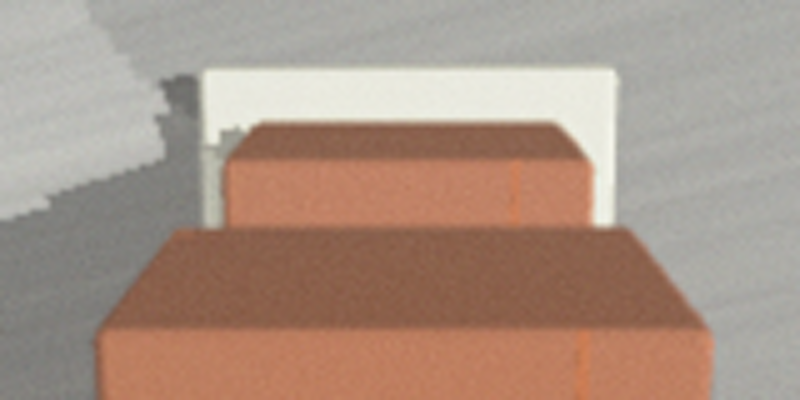

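```bash
cat > edges.py <<'E'
from h import *
def edges(f,items,yaw=166.15):
    R=down(np.radians(yaw))
    for nm,z,u0,u1,v in items:
        A,B=onz(f,(u0,v),z),onz(f,(u1,v),z); M=(A+B)/2; d=B-A
        half=.052 if nm=="plate" else .042
        ctr=M-R[:,0]*half
        print(nm,"len",np.linalg.norm(d).round(4),"yaw off",(np.degrees(np.arctan2(d[1],d[0]))-(yaw-90)).round(2),"centre",ctr.round(4))
E
python3 - <<'E'
from edges import *
edges(load("i1"),[("plate",.01,280.2,363.6,143.4),("c1b",.01,292,351.6,154.4),("c1t",.06,285.2,358.6,161.6),("heldb",.1024,275.2,366,175.8),("heldt",.1524,259.6,382.4,195.6)])
E
```

```text
plate len 0.0747 yaw off -0.07 centre [0.476 0.369 0.01 ]
c1b len 0.0539 yaw off -0.06 centre [0.4757 0.369  0.01  ]
c1t len 0.0545 yaw off -0.06 centre [0.4751 0.369  0.06  ]
heldb len 0.0551 yaw off -0.06 centre [0.4774 0.3675 0.1024]
heldt len 0.0545 yaw off -0.05 centre [0.4767 0.3678 0.1524]
```

Request:
send_rows(
  moves=[
    {"rx": 0,"ry": 0,"rz": 0,"x": 0.03,"y": 0.02,"z": 0.6,"fingers": 0.5},
    {"rx": 0,"ry": 0,"rz": 0,"x": 0.03,"y": 0.02,"z": 0.6,"fingers": 0.5},
    {"rx": 0,"ry": 0,"rz": 0,"x": 0,"y": 0,"z": 0.35,"fingers": 0.5},
    {"rx": 0,"ry": 0,"rz": 0,"x": 0,"y": 0,"z": 0,"fingers": 0.5},
    {"rx": 0,"ry": 0,"rz": 0,"x": 0,"y": 0,"z": 0,"fingers": 0.5},
  ],
)

```text
time: 21.4
position: [0.4751, 0.3694, 0.26]
ee_rot: [[-0.971, 0.239, -0.002], [0.239, 0.971, 0.0], [0.002, -0.0, -1.0]]
wrist_force: [-0.2, 0.8, -1.0]
finger_gap: 0.0561
```

Run:
```python
from h import *
for i in range(2):
  s=st();print(np.round(s["position"],4),np.degrees(np.arctan2(s["ee_rot"][1][0],s["ee_rot"][0][0])),np.round(s["ee_rot"],4)[:,2],np.round(s["wrist_force"],1)); f=grab("wrist","i2")
cv2.imwrite("pics/i2z.png",cv2.resize(f["pixels"][130:230,240:400,::-1],None,fx=5,fy=5,interpolation=cv2.INTER_CUBIC))
```

```text
[0.4751 0.3694 0.26  ] 166.19802426781075 [-1.7e-03  3.0e-04 -1.0e+00] [-0.2  0.8 -1. ]
[0.4752 0.3695 0.2605] 166.2026337322407 [-1.1e-03  8.0e-04 -1.0e+00] [-0.2  0.1 -1.7]
```

View pics/i2z.png

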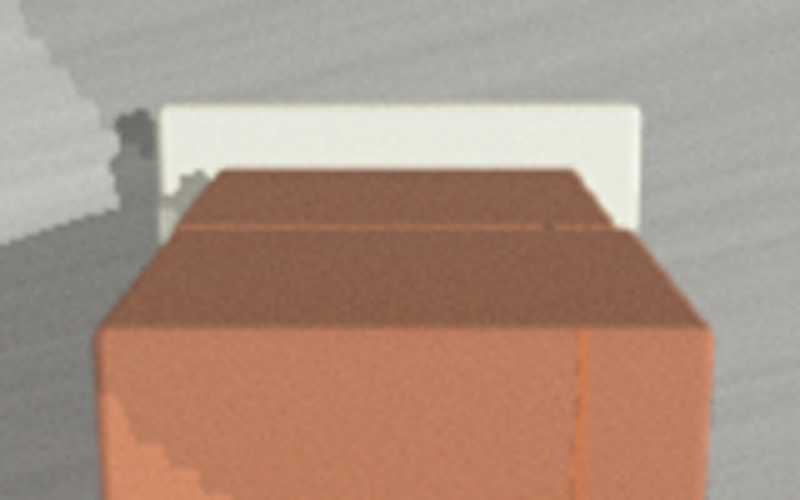

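Run:
```python
from edges import *
f=grab("wrist")
Y=lambda a,b,r:(240+a/5,240+b/5,130+r/5)
edges(f,[("plate",.01,*Y(159,641,102)),("c1b",.01,*Y(217,577,169)),("heldb",.063,*Y(176,630,229)),("heldt",.113,*Y(98,712,327))],166.2)
```

```text
plate len 0.0743 yaw off -0.05 centre [0.4758 0.3692 0.01  ]
c1b len 0.0562 yaw off -0.04 centre [0.4761 0.3687 0.01  ]
heldb len 0.0552 yaw off -0.04 centre [0.4757 0.3698 0.063 ]
heldt len 0.0546 yaw off -0.04 centre [0.475  0.3701 0.113 ]
```

Request:
send_rows(
  moves=[
    {"rx": 0,"ry": 0,"rz": 0,"x": 0,"y": -0.03,"z": 0.1,"fingers": 0.5},
    {"rx": 0,"ry": 0,"rz": 0,"x": 0,"y": 0,"z": 0,"fingers": 0.5},
    {"rx": 0,"ry": 0,"rz": 0,"x": 0,"y": 0,"z": 0,"fingers": 0.75},
    {"rx": 0,"ry": 0,"rz": 0,"x": 0,"y": 0,"z": 0,"fingers": 0.75},
    {"rx": 0,"ry": 0,"rz": 0,"x": 0,"y": 0,"z": -0.4,"fingers": 0.75},
  ],
)

```text
time: 22.05
position: [0.4748, 0.3686, 0.2674]
ee_rot: [[-0.971, 0.239, -0.003], [0.239, 0.971, -0.0], [0.002, -0.001, -1.0]]
wrist_force: [-0.7, -0.9, 0.5]
finger_gap: 0.0658
```

Request:
send_rows(
  moves=[
    {"rx": 0,"ry": 0,"rz": 0,"x": 0,"y": 0,"z": -1,"fingers": 0.75},
    {"rx": 0,"ry": 0,"rz": 0,"x": 0,"y": 0,"z": -1,"fingers": 0.75},
    {"rx": 0,"ry": 0,"rz": 0,"x": -0.8,"y": 0,"z": -0.8,"fingers": 0.75},
    {"rx": 0,"ry": 0,"rz": 0,"x": -0.8,"y": 0,"z": -0.3,"fingers": 0.75},
    {"rx": 0,"ry": 0,"rz": 0,"x": 0,"y": 0,"z": 0,"fingers": 0.75},
  ],
)

```text
time: 22.55
position: [0.5155, 0.3584, 0.3486]
ee_rot: [[-0.971, 0.24, 0.003], [0.24, 0.971, 0.003], [-0.003, 0.004, -1.0]]
wrist_force: [-0.4, 0.4, -0.0]
finger_gap: 0.0659
```

Run:
```python
from h import *
s=st();print(s["time"],np.round(s["position"],4),s["finger_gap"],np.round(s["ee_rot"],3).tolist())
f=grab("wrist","i3");keep(f,"i3")
cartons(f,z=.11,ymax=330)
```

```text
22.55 [0.5155 0.3584 0.3486] 0.0659495439702968 [[-0.971, 0.24, 0.003], [0.24, 0.971, 0.003], [-0.003, 0.004, -1.0]]
[0.4739 0.3691 0.11  ] yaw -13.72 L [0.0828 0.0535 0.0827 0.0539] px [[358.0, 103.4], [354.5, 215.6], [285.5, 215.6], [280.9, 103.4]] 8061
```

View pics/i3.png

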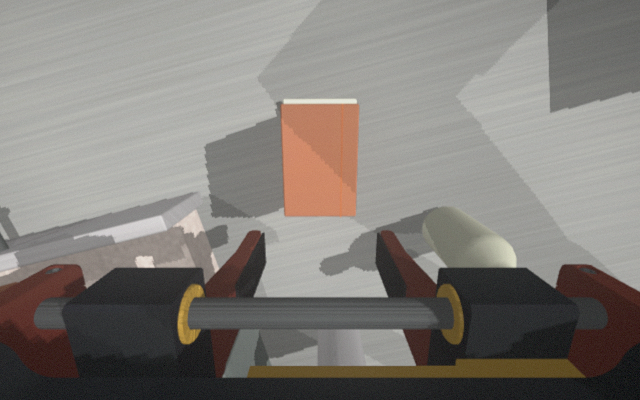

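Run:
```python
from h import *
plan((0.5798,-0.0394,0.30),181.5)
```

```text
--
{"x": -0.4, "y": -0.93, "z": 0.12, "rz": -0.19},
{"x": -0.38, "y": -0.93, "z": 0.12, "rz": -0.19},
{"x": -0.37, "y": -0.94, "z": 0.11, "rz": -0.19},
{"x": -0.35, "y": -0.95, "z": 0.12, "rz": -0.19},
{"x": -0.33, "y": -0.95, "z": 0.11, "rz": -0.19},
--
{"x": -0.32, "y": -0.96, "z": 0.12, "rz": -0.19},
{"x": -0.3, "y": -0.96, "z": 0.11, "rz": -0.19},
{"x": -0.29, "y": -0.97, "z": 0.12, "rz": -0.19},
{"x": -0.27, "y": -0.97, "z": 0.11, "rz": -0.19},
{"x": -0.25, "y": -0.98, "z": 0.12, "rz": -0.2},
--
{"x": -0.24, "y": -0.98, "z": 0.11, "rz": -0.19},
{"x": -0.22, "y": -0.98, "z": 0.12, "rz": -0.2},
{"x": -0.21, "y": -0.99, "z": 0.11, "rx": 0.01, "rz": -0.19},
{"x": -0.19, "y": -0.99, "z": 0.12, "rz": -0.2},
{"x": -0.17, "y": -0.99, "z": 0.12, "rx": 0.01, "rz": -0.19},
--
{"x": -0.15, "y": -1.0, "z": 0.11, "ry": 0.01, "rz": -0.2},
end [ 0.5798 -0.0394  0.3001] rows 16
```

Request:
send_rows(
  moves=[
    {"rx": 0,"ry": 0,"rz": -0.19,"x": -0.4,"y": -0.93,"z": 0.12,"fingers": 0.8},
    {"rx": 0,"ry": 0,"rz": -0.19,"x": -0.38,"y": -0.93,"z": 0.12,"fingers": 0.8},
    {"rx": 0,"ry": 0,"rz": -0.19,"x": -0.37,"y": -0.94,"z": 0.12,"fingers": 0.8},
    {"rx": 0,"ry": 0,"rz": -0.19,"x": -0.35,"y": -0.95,"z": 0.12,"fingers": 0.8},
    {"rx": 0,"ry": 0,"rz": -0.19,"x": -0.33,"y": -0.95,"z": 0.12,"fingers": 0.8},
  ],
)

```text
time: 23.1
position: [0.5336, 0.2342, 0.3297]
ee_rot: [[-0.988, 0.156, -0.002], [0.156, 0.988, 0.001], [0.002, 0.001, -1.0]]
wrist_force: [0.5, -0.2, 0.3]
finger_gap: 0.0705
```

Request:
send_rows(
  moves=[
    {"rx": 0,"ry": 0,"rz": -0.19,"x": -0.32,"y": -0.96,"z": 0.12,"fingers": 0.8},
    {"rx": 0,"ry": 0,"rz": -0.19,"x": -0.3,"y": -0.96,"z": 0.12,"fingers": 0.8},
    {"rx": 0,"ry": 0,"rz": -0.19,"x": -0.29,"y": -0.97,"z": 0.12,"fingers": 0.8},
    {"rx": 0,"ry": 0,"rz": -0.19,"x": -0.27,"y": -0.97,"z": 0.11,"fingers": 0.8},
    {"rx": 0,"ry": 0,"rz": -0.2,"x": -0.25,"y": -0.98,"z": 0.11,"fingers": 0.8},
  ],
)

```text
time: 23.6
position: [0.5541, 0.1098, 0.3151]
ee_rot: [[-0.997, 0.073, -0.002], [0.073, 0.997, 0.001], [0.002, 0.001, -1.0]]
wrist_force: [0.3, 0.2, -0.2]
finger_gap: 0.0706
```

Request:
send_rows(
  moves=[
    {"rx": 0,"ry": 0,"rz": -0.19,"x": -0.24,"y": -0.98,"z": 0.11,"fingers": 0.8},
    {"rx": 0,"ry": 0,"rz": -0.2,"x": -0.22,"y": -0.98,"z": 0.11,"fingers": 0.8},
    {"rx": 0,"ry": 0,"rz": -0.19,"x": -0.21,"y": -0.99,"z": 0.11,"fingers": 0.8},
    {"rx": 0,"ry": 0,"rz": -0.2,"x": -0.19,"y": -0.99,"z": 0.11,"fingers": 0.8},
    {"rx": 0,"ry": 0,"rz": -0.19,"x": -0.17,"y": -0.99,"z": 0.11,"fingers": 0.8},
  ],
)

```text
time: 24.1
position: [0.5751, -0.0143, 0.3013]
ee_rot: [[-1.0, -0.012, -0.002], [-0.012, 1.0, 0.002], [0.002, 0.002, -1.0]]
wrist_force: [-0.2, -0.2, -0.1]
finger_gap: 0.0703
```

Request:
send_rows(
  moves=[
    {"rx": 0,"ry": 0,"rz": -0.2,"x": -0.15,"y": -1,"z": 0.11,"fingers": 0.8},
    {"rx": 0,"ry": 0,"rz": 0,"x": 0,"y": 0,"z": 0,"fingers": 0.8},
    {"rx": 0,"ry": 0,"rz": 0,"x": 0,"y": 0,"z": 0,"fingers": 0.8},
    {"rx": 0,"ry": 0,"rz": 0,"x": 0,"y": 0,"z": 0,"fingers": 0.8},
  ],
)

```text
time: 24.5
position: [0.5794, -0.0379, 0.2992]
ee_rot: [[-1.0, -0.029, -0.001], [-0.029, 1.0, 0.002], [0.001, 0.002, -1.0]]
wrist_force: [0.2, 0.3, 0.6]
finger_gap: 0.0704
```

Run:
```python
from h import *
s=st();print(np.round(s["position"],4),np.round(s["ee_rot"],4)[:,2],s["time"])
f=grab("wrist","j1");keep(f,"j1")
plan((0.5798,-0.0394,0.213),181.5,n=4)
```

```text
[ 0.5794 -0.0379  0.2992] [-0.0011  0.0017 -1.    ] 24.5
--
{"y": -0.02, "z": 0.86, "rz": 0.01},
{"x": -0.01, "y": -0.02, "z": 0.86, "rx": 0.01, "rz": 0.01},
{"y": -0.01, "z": 0.87, "rz": 0.01},
{"x": -0.01, "y": -0.02, "z": 0.86, "rx": 0.01, "ry": -0.01},
end [ 0.5799 -0.0394  0.2131] rows 4
```

View pics/j1.png

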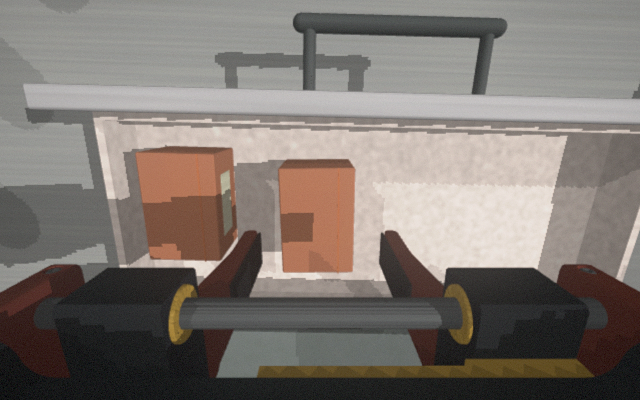

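Carton B is between the fingers (cols 279–354, centre 317); descend and grip.

Request:
send_rows(
  moves=[
    {"rx": 0.02,"ry": 0,"rz": 0.03,"x": -0.02,"y": -0.06,"z": 0.5,"fingers": 0.8},
    {"rx": 0,"ry": 0,"rz": 0,"x": 0,"y": 0,"z": 0.9,"fingers": 0.8},
    {"rx": 0,"ry": 0,"rz": 0,"x": 0,"y": 0,"z": 0.9,"fingers": 0.8},
    {"rx": 0,"ry": 0,"rz": 0,"x": 0,"y": 0,"z": 0.75,"fingers": 0.8},
    {"rx": 0,"ry": 0,"rz": 0,"x": 0,"y": 0,"z": 0.35,"fingers": 0.8},
  ],
)

```text
time: 25.05
position: [0.5793, -0.0399, 0.211]
ee_rot: [[-1.0, -0.026, -0.005], [-0.026, 1.0, -0.0], [0.005, -0.0, -1.0]]
wrist_force: [0.0, 0.3, 0.1]
finger_gap: 0.0702
```

Request:
send_rows(
  moves=[
    {"rx": 0,"ry": 0,"rz": 0,"x": 0,"y": 0,"z": 0,"fingers": 0.8},
    {"rx": 0,"ry": 0,"rz": 0,"x": 0,"y": 0,"z": 0,"fingers": 0.5},
    {"rx": 0,"ry": 0,"rz": 0,"x": 0,"y": 0,"z": 0,"fingers": 0.5},
    {"rx": 0,"ry": 0,"rz": 0,"x": 0,"y": 0,"z": 0,"fingers": 0.5},
  ],
)

```text
time: 25.45
position: [0.5805, -0.0405, 0.2157]
ee_rot: [[-1.0, -0.025, 0.002], [-0.025, 1.0, -0.001], [-0.002, -0.001, -1.0]]
wrist_force: [0.9, 1.4, 2.2]
finger_gap: 0.0562
```

Request:
send_rows(
  moves=[
    {"rx": 0,"ry": 0,"rz": 0,"x": 0,"y": 0,"z": -0.4,"fingers": 0.5},
    {"rx": 0,"ry": 0,"rz": 0,"x": 0,"y": 0,"z": -0.9,"fingers": 0.5},
    {"rx": 0,"ry": 0,"rz": 0,"x": 0,"y": 0,"z": -1,"fingers": 0.5},
    {"rx": 0,"ry": 0,"rz": 0,"x": 0,"y": 0,"z": -1,"fingers": 0.5},
    {"rx": 0,"ry": 0,"rz": 0,"x": 0,"y": 0,"z": -1,"fingers": 0.5},
  ],
)

```text
time: 25.95
position: [0.58, -0.0405, 0.3235]
ee_rot: [[-1.0, -0.025, -0.0], [-0.025, 1.0, -0.001], [0.0, -0.001, -1.0]]
wrist_force: [-0.3, 0.6, -1.4]
finger_gap: 0.0561
```

Run:
```python
from h import *
plan((0.477,0.3687,0.35),166.2)
```

```text
--
{"x": 0.22, "y": 0.97, "z": -0.06, "rz": 0.18},
{"x": 0.23, "y": 0.96, "z": -0.06, "rz": 0.18},
{"x": 0.25, "y": 0.96, "z": -0.06, "rz": 0.18},
{"x": 0.26, "y": 0.96, "z": -0.06, "rz": 0.18},
{"x": 0.28, "y": 0.95, "z": -0.06, "rz": 0.18},
--
{"x": 0.29, "y": 0.95, "z": -0.06, "rz": 0.18},
{"x": 0.31, "y": 0.94, "z": -0.06, "rz": 0.18},
{"x": 0.32, "y": 0.94, "z": -0.07, "rz": 0.18},
{"x": 0.34, "y": 0.93, "z": -0.06, "rz": 0.18},
{"x": 0.35, "y": 0.93, "z": -0.07, "rz": 0.18},
--
{"x": 0.37, "y": 0.92, "z": -0.06, "rz": 0.18},
{"x": 0.38, "y": 0.92, "z": -0.07, "rz": 0.18},
{"x": 0.4, "y": 0.91, "z": -0.06, "rz": 0.18},
{"x": 0.41, "y": 0.91, "z": -0.07, "rz": 0.18},
{"x": 0.43, "y": 0.9, "z": -0.06, "rz": 0.18},
--
{"x": 0.44, "y": 0.89, "z": -0.07, "rz": 0.17},
{"x": 0.45, "y": 0.88, "z": -0.06, "rx": -0.01, "rz": 0.18},
end [0.4769 0.3686 0.35  ] rows 17
```

Request:
send_rows(
  moves=[
    {"rx": 0,"ry": 0,"rz": 0.18,"x": 0.22,"y": 0.97,"z": -0.1,"fingers": 0.5},
    {"rx": 0,"ry": 0,"rz": 0.18,"x": 0.23,"y": 0.96,"z": -0.1,"fingers": 0.5},
    {"rx": 0,"ry": 0,"rz": 0.18,"x": 0.25,"y": 0.96,"z": -0.1,"fingers": 0.5},
    {"rx": 0,"ry": 0,"rz": 0.18,"x": 0.26,"y": 0.96,"z": -0.1,"fingers": 0.5},
    {"rx": 0,"ry": 0,"rz": 0.18,"x": 0.28,"y": 0.95,"z": -0.1,"fingers": 0.5},
  ],
)

```text
time: 26.45
position: [0.5495, 0.0805, 0.3352]
ee_rot: [[-0.999, 0.054, -0.0], [0.054, 0.999, -0.001], [0.0, -0.001, -1.0]]
wrist_force: [0.5, 0.3, -2.4]
finger_gap: 0.0565
```

Request:
send_rows(
  moves=[
    {"rx": 0,"ry": 0,"rz": 0.18,"x": 0.29,"y": 0.95,"z": -0.1,"fingers": 0.5},
    {"rx": 0,"ry": 0,"rz": 0.18,"x": 0.31,"y": 0.94,"z": -0.1,"fingers": 0.5},
    {"rx": 0,"ry": 0,"rz": 0.18,"x": 0.32,"y": 0.94,"z": -0.1,"fingers": 0.5},
    {"rx": 0,"ry": 0,"rz": 0.18,"x": 0.34,"y": 0.93,"z": -0.1,"fingers": 0.5},
    {"rx": 0,"ry": 0,"rz": 0.18,"x": 0.35,"y": 0.93,"z": -0.1,"fingers": 0.5},
  ],
)

```text
time: 26.95
position: [0.5193, 0.2009, 0.3476]
ee_rot: [[-0.991, 0.132, -0.0], [0.132, 0.991, -0.001], [-0.0, -0.001, -1.0]]
wrist_force: [0.3, 0.9, -0.9]
finger_gap: 0.0558
```

Request:
send_rows(
  moves=[
    {"rx": 0,"ry": 0,"rz": 0.18,"x": 0.37,"y": 0.92,"z": 0,"fingers": 0.5},
    {"rx": 0,"ry": 0,"rz": 0.18,"x": 0.38,"y": 0.92,"z": 0,"fingers": 0.5},
    {"rx": 0,"ry": 0,"rz": 0.18,"x": 0.4,"y": 0.91,"z": 0,"fingers": 0.5},
    {"rx": 0,"ry": 0,"rz": 0.18,"x": 0.41,"y": 0.91,"z": 0,"fingers": 0.5},
    {"rx": 0,"ry": 0,"rz": 0.18,"x": 0.43,"y": 0.9,"z": 0,"fingers": 0.5},
  ],
)

```text
time: 27.45
position: [0.4888, 0.3215, 0.3474]
ee_rot: [[-0.978, 0.209, -0.0], [0.209, 0.978, -0.0], [0.0, -0.001, -1.0]]
wrist_force: [1.0, 0.5, -1.8]
finger_gap: 0.056
```

Request:
send_rows(
  moves=[
    {"rx": 0,"ry": 0,"rz": 0.17,"x": 0.44,"y": 0.89,"z": 0,"fingers": 0.5},
    {"rx": 0,"ry": 0,"rz": 0.18,"x": 0.45,"y": 0.88,"z": 0,"fingers": 0.5},
    {"rx": 0,"ry": 0,"rz": 0,"x": 0,"y": 0,"z": 0,"fingers": 0.5},
    {"rx": 0,"ry": 0,"rz": 0,"x": 0,"y": 0,"z": 0,"fingers": 0.5},
    {"rx": 0,"ry": 0,"rz": 0,"x": 0,"y": 0,"z": 0,"fingers": 0.5},
  ],
)

```text
time: 27.95
position: [0.4773, 0.3679, 0.3469]
ee_rot: [[-0.971, 0.239, -0.0], [0.239, 0.971, -0.001], [0.0, -0.001, -1.0]]
wrist_force: [0.2, -0.7, -1.2]
finger_gap: 0.056
```

Run:
```python
from h import *
s=st();print(np.round(s["position"],4),np.degrees(np.arctan2(s["ee_rot"][1][0],s["ee_rot"][0][0])),np.round(s["ee_rot"],4)[:,2],np.round(s["wrist_force"],1))
f=grab("wrist","k1");keep(f,"k1")
cv2.imwrite("pics/k1z.png",cv2.resize(f["pixels"][130:230,240:400,::-1],None,fx=5,fy=5,interpolation=cv2.INTER_CUBIC))
```

```text
[0.4773 0.3679 0.3469] 166.1704125166539 [-3.0e-04 -1.1e-03 -1.0e+00] [ 0.2 -0.7 -1.2]
```

View pics/k1z.png

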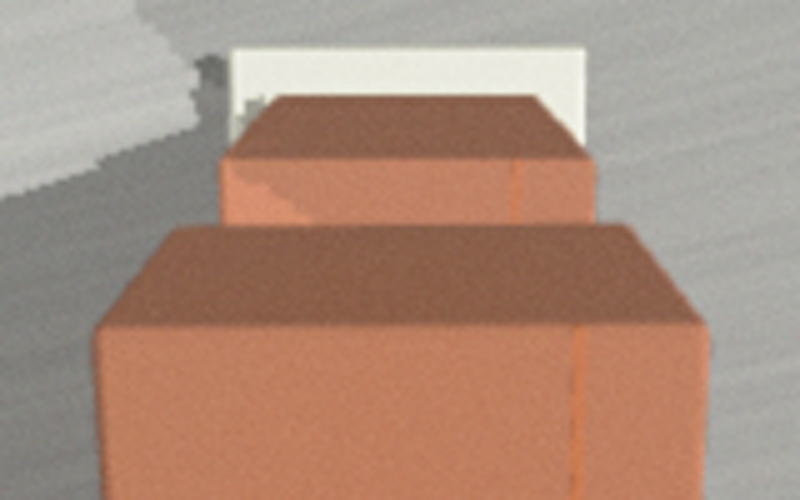

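```bash
cat >> edges.py <<'E'
def edges2(f,items,yaw=166.2,ox=240,oy=130,s=5):
    R=down(np.radians(yaw))
    for nm,z,u0,v0,u1,v1 in items:
        A,B=onz(f,(ox+u0/s,oy+v0/s),z),onz(f,(ox+u1/s,oy+v1/s),z); M=(A+B)/2; d=B-A
        a=np.degrees(np.arctan2(d[1],d[0]))+90; Rc=down(np.radians(a))
        ctr=M-Rc[:,0]*(.052 if nm=="plate" else .042)
        print(nm,"len",np.linalg.norm(d).round(4),"yaw",a.round(2),"centre",ctr.round(4))
E
python3 - <<'E'
from edges import *
f=load("k1")
edges2(f,[("plate",.01,230,47,586,47),("c1b",.01,278,95,538,95),("c2t",.11,221,158,595,157.5),("heldb",.1494,174,227.5,630,224.5),("heldt",.1994,97,326.5,708,323.5)],166.2)
E
```

```text
plate len 0.0747 yaw 166.13 centre [0.4761 0.3689 0.01  ]
c1b len 0.055 yaw 166.13 centre [0.476  0.3689 0.01  ]
c2t len 0.0548 yaw 166.21 centre [0.475  0.3691 0.11  ]
heldb len 0.0553 yaw 166.53 centre [0.4774 0.368  0.1494]
heldt len 0.0542 yaw 166.45 centre [0.4768 0.3682 0.1994]
```

Request:
send_rows(
  moves=[
    {"rx": 0,"ry": 0,"rz": 0.04,"x": 0.02,"y": 0.02,"z": 0.6,"fingers": 0.5},
    {"rx": 0,"ry": 0,"rz": 0.03,"x": 0.02,"y": 0.01,"z": 0.55,"fingers": 0.5},
    {"rx": 0,"ry": 0,"rz": 0,"x": 0,"y": 0,"z": 0.3,"fingers": 0.5},
    {"rx": 0,"ry": 0,"rz": 0,"x": 0,"y": 0,"z": 0,"fingers": 0.5},
    {"rx": 0,"ry": 0,"rz": 0,"x": 0,"y": 0,"z": 0,"fingers": 0.5},
  ],
)

```text
time: 28.5
position: [0.4762, 0.3694, 0.3096]
ee_rot: [[-0.97, 0.245, -0.002], [0.245, 0.97, -0.001], [0.001, -0.002, -1.0]]
wrist_force: [0.5, 0.2, -1.2]
finger_gap: 0.0557
```

Run:
```python
from h import *
f=grab("wrist")
s=st();print(np.round(s["position"],4),np.degrees(np.arctan2(s["ee_rot"][1][0],s["ee_rot"][0][0])),np.round(s["ee_rot"],4)[:,2],np.round(s["wrist_force"],1)); f=grab("wrist","k2");keep(f,"k2")
cv2.imwrite("pics/k2z.png",cv2.resize(f["pixels"][130:230,240:400,::-1],None,fx=5,fy=5,interpolation=cv2.INTER_CUBIC))
```

```text
[0.4762 0.3695 0.3099] 165.8459562011107 [-0.0011 -0.001  -1.    ] [-0.1 -0.2 -1.8]
```

View pics/k2z.png

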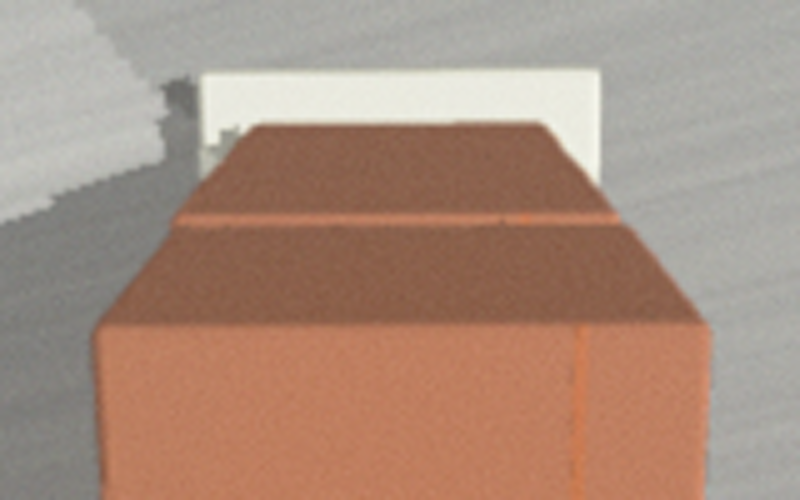

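Run:
```python
from edges import *
f=load("k2")
edges2(f,[("plate",.01,200,71,601,69),("c1b",.01,254,124,547,122.5),("c2t",.11,174,217,618,215),("heldb",.1125,174,227,630,224.5),("heldt",.1625,97,326,709,324)],165.85)
```

```text
plate len 0.0746 yaw 166.09 centre [0.476 0.369 0.01 ]
c1b len 0.055 yaw 166.1 centre [0.4759 0.369  0.01  ]
c2t len 0.0545 yaw 166.08 centre [0.4752 0.3689 0.11  ]
heldb len 0.0553 yaw 166.14 centre [0.4761 0.3695 0.1125]
heldt len 0.0543 yaw 166.03 centre [0.4756 0.3698 0.1625]
```

Request:
send_rows(
  moves=[
    {"rx": 0,"ry": 0,"rz": 0,"x": 0,"y": -0.02,"z": 0.09,"fingers": 0.5},
    {"rx": 0,"ry": 0,"rz": 0,"x": 0,"y": 0,"z": 0,"fingers": 0.5},
    {"rx": 0,"ry": 0,"rz": 0,"x": 0,"y": 0,"z": 0,"fingers": 0.75},
    {"rx": 0,"ry": 0,"rz": 0,"x": 0,"y": 0,"z": 0,"fingers": 0.75},
    {"rx": 0,"ry": 0,"rz": 0,"x": 0,"y": 0,"z": -0.4,"fingers": 0.75},
  ],
)

```text
time: 29.1
position: [0.4759, 0.369, 0.3171]
ee_rot: [[-0.97, 0.244, -0.003], [0.244, 0.97, -0.002], [0.002, -0.003, -1.0]]
wrist_force: [-0.2, 0.1, 0.4]
finger_gap: 0.0655
```

Request:
send_rows(
  moves=[
    {"rx": 0,"ry": 0,"rz": 0,"x": 0,"y": 0,"z": -1,"fingers": 0.75},
    {"rx": 0,"ry": 0,"rz": 0,"x": 0,"y": 0,"z": -1,"fingers": 0.75},
    {"rx": 0,"ry": 0,"rz": 0,"x": -0.8,"y": 0,"z": -0.5,"fingers": 0.75},
    {"rx": 0,"ry": 0,"rz": 0,"x": -0.8,"y": 0,"z": 0,"fingers": 0.75},
    {"rx": 0,"ry": 0,"rz": 0,"x": 0,"y": 0,"z": 0,"fingers": 0.75},
  ],
)

```text
time: 29.6
position: [0.5164, 0.3586, 0.3818]
ee_rot: [[-0.969, 0.246, 0.001], [0.246, 0.969, -0.0], [-0.001, 0.0, -1.0]]
wrist_force: [-0.7, 1.2, -0.4]
finger_gap: 0.0656
```

Run:
```python
from h import *
f=grab("wrist","k3");keep(f,"k3")
s=st();print(s["time"],np.round(s["position"],4),s["finger_gap"],np.round(s["ee_rot"],3).tolist())
cartons(f,z=.16,ymax=330)
plan((0.5718,-0.1418,0.30),179.9)
```

```text
29.65 [0.5154 0.359  0.3811] 0.06595753029409428 [[-0.969, 0.246, -0.0], [0.246, 0.969, -0.0], [0.0, -0.0, -1.0]]
[0.4749 0.3695 0.16  ] yaw -14.41 L [0.0833 0.0543 0.0822 0.0531] px [[362.0, 102.1], [358.2, 223.6], [283.0, 223.6], [279.8, 103.9]] 9341
--
{"x": -0.36, "y": -0.94, "z": 0.16, "rz": -0.14},
{"x": -0.34, "y": -0.95, "z": 0.16, "rz": -0.14},
{"x": -0.33, "y": -0.95, "z": 0.16, "rz": -0.14},
{"x": -0.32, "y": -0.96, "z": 0.16, "rz": -0.14},
{"x": -0.31, "y": -0.96, "z": 0.16, "rz": -0.14},
--
{"x": -0.3, "y": -0.96, "z": 0.16, "rz": -0.14},
{"x": -0.29, "y": -0.97, "z": 0.16, "rz": -0.14},
{"x": -0.27, "y": -0.97, "z": 0.16, "rz": -0.14},
{"x": -0.26, "y": -0.97, "z": 0.16, "rz": -0.14},
{"x": -0.25, "y": -0.98, "z": 0.16, "rz": -0.14},
--
{"x": -0.24, "y": -0.98, "z": 0.16, "rz": -0.14},
{"x": -0.23, "y": -0.98, "z": 0.17, "rz": -0.14},
{"x": -0.21, "y": -0.98, "z": 0.16, "rz": -0.14},
{"x": -0.2, "y": -0.99, "z": 0.17, "rz": -0.14},
{"x": -0.19, "y": -0.99, "z": 0.16, "rz": -0.14},
--
{"x": -0.18, "y": -0.99, "z": 0.17, "rz": -0.14},
{"x": -0.16, "y": -1.0, "z": 0.16, "rz": -0.15},
{"x": -0.15, "y": -1.0, "z": 0.17, "rz": -0.14},
{"x": -0.14, "y": -1.0, "z": 0.16, "rz": -0.15},
{"x": -0.13, "y": -0.99, "z": 0.17, "rz": -0.14},
end [ 0.5718 -0.1417  0.3   ] rows 20
```

View pics/k3.png

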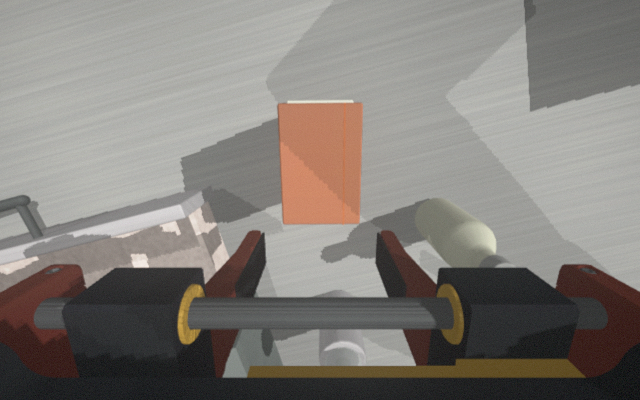

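Three stacked well (top centre ≈ (0.475, 0.3695)). On to the last carton.

Request:
send_rows(
  moves=[
    {"rx": 0,"ry": 0,"rz": -0.14,"x": -0.36,"y": -0.94,"z": 0.1,"fingers": 0.8},
    {"rx": 0,"ry": 0,"rz": -0.14,"x": -0.34,"y": -0.95,"z": 0.1,"fingers": 0.8},
    {"rx": 0,"ry": 0,"rz": -0.14,"x": -0.33,"y": -0.95,"z": 0.1,"fingers": 0.8},
    {"rx": 0,"ry": 0,"rz": -0.14,"x": -0.32,"y": -0.96,"z": 0.1,"fingers": 0.8},
    {"rx": 0,"ry": 0,"rz": -0.14,"x": -0.31,"y": -0.96,"z": 0.1,"fingers": 0.8},
  ],
)

```text
time: 30.15
position: [0.5283, 0.2337, 0.368]
ee_rot: [[-0.983, 0.184, -0.001], [0.184, 0.983, -0.001], [0.001, -0.001, -1.0]]
wrist_force: [0.5, 1.0, 0.0]
finger_gap: 0.0699
```

Request:
send_rows(
  moves=[
    {"rx": 0,"ry": 0,"rz": -0.14,"x": -0.3,"y": -0.96,"z": 0.16,"fingers": 0.8},
    {"rx": 0,"ry": 0,"rz": -0.14,"x": -0.29,"y": -0.97,"z": 0.16,"fingers": 0.8},
    {"rx": 0,"ry": 0,"rz": -0.14,"x": -0.27,"y": -0.97,"z": 0.16,"fingers": 0.8},
    {"rx": 0,"ry": 0,"rz": -0.14,"x": -0.26,"y": -0.97,"z": 0.16,"fingers": 0.8},
    {"rx": 0,"ry": 0,"rz": -0.14,"x": -0.25,"y": -0.98,"z": 0.16,"fingers": 0.8},
  ],
)

```text
time: 30.65
position: [0.5427, 0.1085, 0.348]
ee_rot: [[-0.992, 0.123, -0.001], [0.123, 0.992, -0.0], [0.001, -0.0, -1.0]]
wrist_force: [-0.5, -0.0, -0.1]
finger_gap: 0.0704
```

Request:
send_rows(
  moves=[
    {"rx": 0,"ry": 0,"rz": -0.14,"x": -0.24,"y": -0.98,"z": 0.2,"fingers": 0.8},
    {"rx": 0,"ry": 0,"rz": -0.14,"x": -0.23,"y": -0.98,"z": 0.2,"fingers": 0.8},
    {"rx": 0,"ry": 0,"rz": -0.14,"x": -0.21,"y": -0.98,"z": 0.2,"fingers": 0.8},
    {"rx": 0,"ry": 0,"rz": -0.14,"x": -0.2,"y": -0.99,"z": 0.2,"fingers": 0.8},
    {"rx": 0,"ry": 0,"rz": -0.14,"x": -0.19,"y": -0.99,"z": 0.2,"fingers": 0.8},
  ],
)

```text
time: 31.15
position: [0.5571, -0.0164, 0.3231]
ee_rot: [[-0.998, 0.062, -0.001], [0.062, 0.998, -0.0], [0.001, -0.0, -1.0]]
wrist_force: [0.3, -0.3, 0.8]
finger_gap: 0.0705
```

Request:
send_rows(
  moves=[
    {"rx": 0,"ry": 0,"rz": -0.14,"x": -0.18,"y": -0.99,"z": 0.2,"fingers": 0.8},
    {"rx": 0,"ry": 0,"rz": -0.14,"x": -0.16,"y": -1,"z": 0.2,"fingers": 0.8},
    {"rx": 0,"ry": 0,"rz": -0.14,"x": -0.15,"y": -1,"z": 0.2,"fingers": 0.8},
    {"rx": 0,"ry": 0,"rz": -0.14,"x": -0.14,"y": -1,"z": 0.2,"fingers": 0.8},
    {"rx": 0,"ry": 0,"rz": -0.14,"x": -0.13,"y": -0.97,"z": 0.2,"fingers": 0.8},
  ],
)

```text
time: 31.65
position: [0.5714, -0.141, 0.2982]
ee_rot: [[-1.0, 0.002, -0.001], [0.002, 1.0, -0.0], [0.001, -0.0, -1.0]]
wrist_force: [0.1, 0.7, -0.2]
finger_gap: 0.0704
```

Request:
send_rows(
  moves=[
    {"rx": 0,"ry": 0,"rz": 0,"x": 0,"y": 0,"z": 0,"fingers": 0.8},
    {"rx": 0,"ry": 0,"rz": 0,"x": 0,"y": 0,"z": 0,"fingers": 0.8},
    {"rx": 0,"ry": 0,"rz": 0,"x": 0,"y": 0,"z": 0,"fingers": 0.8},
  ],
)

```text
time: 31.95
position: [0.5717, -0.1397, 0.2987]
ee_rot: [[-1.0, 0.002, -0.0], [0.002, 1.0, -0.0], [0.0, -0.0, -1.0]]
wrist_force: [0.0, -0.3, -0.3]
finger_gap: 0.0702
```

Run:
```python
from h import *
s=st();print(np.round(s["position"],4),np.round(s["ee_rot"],4)[:,2],s["time"])
f=grab("wrist","l1");keep(f,"l1")
plan((0.5718,-0.1418,0.213),179.9,n=4)
```

```text
[ 0.5717 -0.1397  0.2987] [-4.e-04 -2.e-04 -1.e+00] 31.95
--
{"y": -0.02, "z": 0.86},
{"y": -0.02, "z": 0.86},
{"y": -0.02, "z": 0.86},
{"y": -0.02, "z": 0.85},
end [ 0.5717 -0.1417  0.2131] rows 4
```

View pics/l1.png

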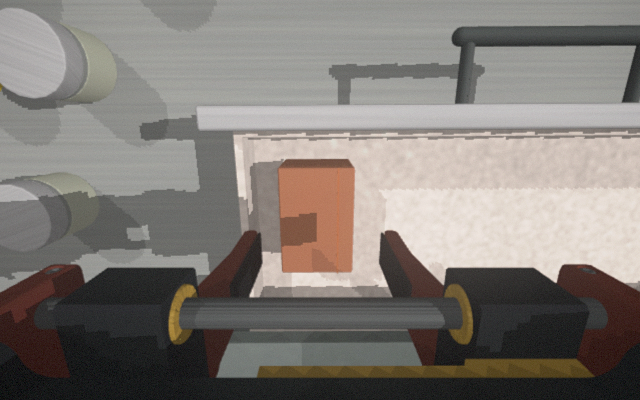

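Request:
send_rows(
  moves=[
    {"rx": 0,"ry": 0,"rz": 0,"x": 0,"y": -0.08,"z": 0.5,"fingers": 0.75},
    {"rx": 0,"ry": 0,"rz": 0,"x": 0,"y": 0,"z": 0.9,"fingers": 0.75},
    {"rx": 0,"ry": 0,"rz": 0,"x": 0,"y": 0,"z": 0.9,"fingers": 0.75},
    {"rx": 0,"ry": 0,"rz": 0,"x": 0,"y": 0,"z": 0.75,"fingers": 0.75},
    {"rx": 0,"ry": 0,"rz": 0,"x": 0,"y": 0,"z": 0.35,"fingers": 0.75},
  ],
)

```text
time: 32.5
position: [0.571, -0.1422, 0.2102]
ee_rot: [[-1.0, 0.002, -0.005], [0.002, 1.0, 0.001], [0.005, 0.001, -1.0]]
wrist_force: [-0.3, 0.5, -0.3]
finger_gap: 0.0659
```

Request:
send_rows(
  moves=[
    {"rx": 0,"ry": 0,"rz": 0,"x": 0,"y": 0,"z": 0,"fingers": 0.75},
    {"rx": 0,"ry": 0,"rz": 0,"x": 0,"y": 0,"z": 0,"fingers": 0.5},
    {"rx": 0,"ry": 0,"rz": 0,"x": 0,"y": 0,"z": 0,"fingers": 0.5},
    {"rx": 0,"ry": 0,"rz": 0,"x": 0,"y": 0,"z": 0,"fingers": 0.5},
  ],
)

```text
time: 32.9
position: [0.5721, -0.143, 0.2146]
ee_rot: [[-1.0, 0.003, 0.001], [0.003, 1.0, -0.001], [-0.001, -0.001, -1.0]]
wrist_force: [0.3, -0.0, 1.2]
finger_gap: 0.0559
```

Request:
send_rows(
  moves=[
    {"rx": 0,"ry": 0,"rz": 0,"x": 0,"y": 0,"z": -0.4,"fingers": 0.5},
    {"rx": 0,"ry": 0,"rz": 0,"x": 0,"y": 0,"z": -0.9,"fingers": 0.5},
    {"rx": 0,"ry": 0,"rz": 0,"x": 0,"y": 0,"z": -1,"fingers": 0.5},
    {"rx": 0,"ry": 0,"rz": 0,"x": 0,"y": 0,"z": -1,"fingers": 0.5},
    {"rx": 0,"ry": 0,"rz": 0,"x": 0,"y": 0,"z": -1,"fingers": 0.5},
  ],
)

```text
time: 33.4
position: [0.5716, -0.1429, 0.3228]
ee_rot: [[-1.0, 0.003, -0.0], [0.003, 1.0, -0.001], [0.0, -0.001, -1.0]]
wrist_force: [-0.4, -0.2, -1.4]
finger_gap: 0.0559
```

Run:
```python
from h import *
plan((0.4765,0.3687,0.40),166.2)
```

```text
--
{"x": 0.18, "y": 0.97, "z": -0.15, "rz": 0.13},
{"x": 0.2, "y": 0.97, "z": -0.15, "rz": 0.13},
{"x": 0.21, "y": 0.97, "z": -0.15, "rz": 0.13},
{"x": 0.22, "y": 0.97, "z": -0.15, "rz": 0.13},
{"x": 0.23, "y": 0.96, "z": -0.15, "rz": 0.13},
--
{"x": 0.24, "y": 0.96, "z": -0.15, "rz": 0.13},
{"x": 0.25, "y": 0.96, "z": -0.15, "rz": 0.13},
{"x": 0.26, "y": 0.96, "z": -0.15, "rz": 0.13},
{"x": 0.27, "y": 0.95, "z": -0.15, "rz": 0.13},
{"x": 0.28, "y": 0.95, "z": -0.15, "rz": 0.13},
--
{"x": 0.29, "y": 0.95, "z": -0.15, "rz": 0.13},
{"x": 0.3, "y": 0.94, "z": -0.15, "rz": 0.13},
{"x": 0.31, "y": 0.94, "z": -0.15, "rz": 0.13},
{"x": 0.33, "y": 0.94, "z": -0.14, "rz": 0.13},
{"x": 0.34, "y": 0.93, "z": -0.15, "rz": 0.13},
--
{"x": 0.35, "y": 0.93, "z": -0.14, "rz": 0.13},
{"x": 0.35, "y": 0.93, "z": -0.15, "rz": 0.13},
{"x": 0.37, "y": 0.92, "z": -0.14, "rz": 0.13},
{"x": 0.38, "y": 0.92, "z": -0.15, "rz": 0.13},
{"x": 0.38, "y": 0.91, "z": -0.14, "rx": -0.01, "rz": 0.13},
--
{"x": 0.4, "y": 0.91, "z": -0.15, "rz": 0.13},
end [0.4765 0.3688 0.4001] rows 21
```

Request:
send_rows(
  moves=[
    {"rx": 0,"ry": 0,"rz": 0.13,"x": 0.18,"y": 0.97,"z": -0.25,"fingers": 0.5},
    {"rx": 0,"ry": 0,"rz": 0.13,"x": 0.2,"y": 0.97,"z": -0.25,"fingers": 0.5},
    {"rx": 0,"ry": 0,"rz": 0.13,"x": 0.21,"y": 0.97,"z": -0.25,"fingers": 0.5},
    {"rx": 0,"ry": 0,"rz": 0.13,"x": 0.22,"y": 0.97,"z": -0.25,"fingers": 0.5},
    {"rx": 0,"ry": 0,"rz": 0.13,"x": 0.23,"y": 0.96,"z": -0.25,"fingers": 0.5},
  ],
)

```text
time: 33.9
position: [0.5485, -0.0203, 0.3533]
ee_rot: [[-0.998, 0.06, 0.0], [0.06, 0.998, -0.001], [-0.0, -0.001, -1.0]]
wrist_force: [-0.4, -0.3, -2.0]
finger_gap: 0.0558
```

Request:
send_rows(
  moves=[
    {"rx": 0,"ry": 0,"rz": 0.13,"x": 0.24,"y": 0.96,"z": -0.25,"fingers": 0.5},
    {"rx": 0,"ry": 0,"rz": 0.13,"x": 0.25,"y": 0.96,"z": -0.25,"fingers": 0.5},
    {"rx": 0,"ry": 0,"rz": 0.13,"x": 0.26,"y": 0.96,"z": -0.25,"fingers": 0.5},
    {"rx": 0,"ry": 0,"rz": 0.13,"x": 0.27,"y": 0.95,"z": -0.25,"fingers": 0.5},
    {"rx": 0,"ry": 0,"rz": 0.13,"x": 0.28,"y": 0.95,"z": -0.25,"fingers": 0.5},
  ],
)

```text
time: 34.4
position: [0.5258, 0.1015, 0.3845]
ee_rot: [[-0.993, 0.116, 0.0], [0.116, 0.993, -0.001], [-0.0, -0.001, -1.0]]
wrist_force: [0.9, -0.8, -1.1]
finger_gap: 0.0557
```

Request:
send_rows(
  moves=[
    {"rx": 0,"ry": 0,"rz": 0.13,"x": 0.29,"y": 0.95,"z": -0.25,"fingers": 0.5},
    {"rx": 0,"ry": 0,"rz": 0.13,"x": 0.3,"y": 0.94,"z": -0.25,"fingers": 0.5},
    {"rx": 0,"ry": 0,"rz": 0.13,"x": 0.31,"y": 0.94,"z": 0,"fingers": 0.5},
    {"rx": 0,"ry": 0,"rz": 0.13,"x": 0.33,"y": 0.94,"z": 0,"fingers": 0.5},
    {"rx": 0,"ry": 0,"rz": 0.13,"x": 0.34,"y": 0.93,"z": 0,"fingers": 0.5},
  ],
)

```text
time: 34.9
position: [0.5032, 0.2233, 0.3967]
ee_rot: [[-0.985, 0.172, 0.0], [0.172, 0.985, -0.0], [-0.0, -0.0, -1.0]]
wrist_force: [-0.0, 0.3, -2.1]
finger_gap: 0.0557
```

Request:
send_rows(
  moves=[
    {"rx": 0,"ry": 0,"rz": 0.13,"x": 0.35,"y": 0.93,"z": 0,"fingers": 0.5},
    {"rx": 0,"ry": 0,"rz": 0.13,"x": 0.35,"y": 0.93,"z": 0,"fingers": 0.5},
    {"rx": 0,"ry": 0,"rz": 0.13,"x": 0.37,"y": 0.92,"z": 0,"fingers": 0.5},
    {"rx": 0,"ry": 0,"rz": 0.13,"x": 0.38,"y": 0.92,"z": 0,"fingers": 0.5},
    {"rx": 0,"ry": 0,"rz": 0.13,"x": 0.38,"y": 0.91,"z": 0,"fingers": 0.5},
  ],
)

```text
time: 35.4
position: [0.4808, 0.3452, 0.3965]
ee_rot: [[-0.974, 0.228, 0.0], [0.228, 0.974, -0.0], [-0.0, -0.0, -1.0]]
wrist_force: [-0.2, 0.8, -0.7]
finger_gap: 0.056
```

Request:
send_rows(
  moves=[
    {"rx": 0,"ry": 0,"rz": 0.13,"x": 0.4,"y": 0.91,"z": 0,"fingers": 0.5},
    {"rx": 0,"ry": 0,"rz": 0,"x": 0,"y": 0,"z": 0,"fingers": 0.5},
    {"rx": 0,"ry": 0,"rz": 0,"x": 0,"y": 0,"z": 0,"fingers": 0.5},
    {"rx": 0,"ry": 0,"rz": 0,"x": 0,"y": 0,"z": 0,"fingers": 0.5},
  ],
)

```text
time: 35.8
position: [0.4768, 0.3681, 0.396]
ee_rot: [[-0.971, 0.239, -0.0], [0.239, 0.971, -0.001], [-0.0, -0.001, -1.0]]
wrist_force: [-0.4, -0.6, -2.1]
finger_gap: 0.056
```

Run:
```python
from h import *
f=grab("wrist")
s=st();print(np.round(s["position"],4),np.degrees(np.arctan2(s["ee_rot"][1][0],s["ee_rot"][0][0])),np.round(s["ee_rot"],4)[:,2],np.round(s["wrist_force"],1))
f=grab("wrist","m1");keep(f,"m1")
cv2.imwrite("pics/m1z.png",cv2.resize(f["pixels"][130:230,240:400,::-1],None,fx=5,fy=5,interpolation=cv2.INTER_CUBIC))
```

```text
[0.4769 0.3679 0.396 ] 166.14440183170794 [-2.e-04 -8.e-04 -1.e+00] [-0.   0.2 -0.9]
```

View pics/m1z.png

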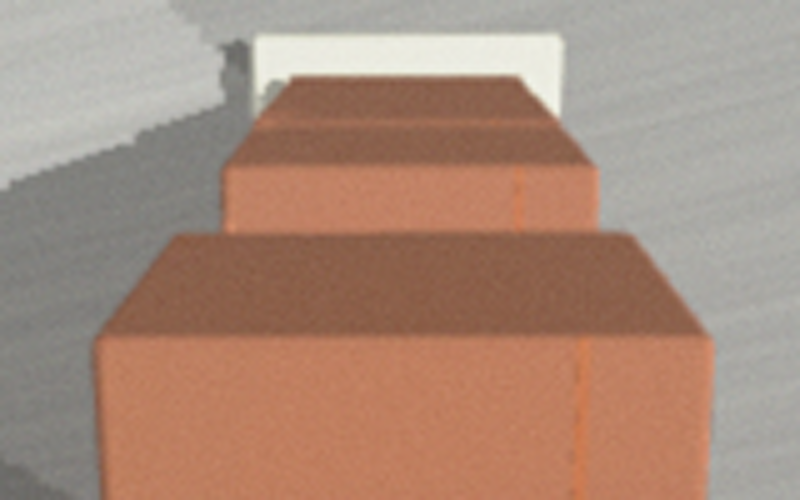

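Run:
```python
from edges import *
f=load("m1")
edges2(f,[("plate",.01,254,34.5,564,34.5),("c1b",.01,291,77,520,76.5),("c3t",.16,223,167.5,598,167),("heldb",.1994,174,235.5,632,234.5),("heldt",.2494,96,338,712,338)],166.15)
```

```text
plate len 0.0749 yaw 166.1 centre [0.4763 0.3692 0.01  ]
c1b len 0.0558 yaw 166.22 centre [0.4762 0.3685 0.01  ]
c3t len 0.0548 yaw 166.19 centre [0.4759 0.3692 0.16  ]
heldb len 0.0554 yaw 166.25 centre [0.4779 0.3677 0.1994]
heldt len 0.0544 yaw 166.13 centre [0.4774 0.368  0.2494]
```

Request:
send_rows(
  moves=[
    {"rx": 0,"ry": 0,"rz": 0,"x": 0.03,"y": 0.01,"z": 0.6,"fingers": 0.5},
    {"rx": 0,"ry": 0,"rz": 0,"x": 0.03,"y": 0.01,"z": 0.55,"fingers": 0.5},
    {"rx": 0,"ry": 0,"rz": 0,"x": 0,"y": 0,"z": 0.3,"fingers": 0.5},
    {"rx": 0,"ry": 0,"rz": 0,"x": 0,"y": 0,"z": 0,"fingers": 0.5},
    {"rx": 0,"ry": 0,"rz": 0,"x": 0,"y": 0,"z": 0,"fingers": 0.5},
  ],
)

```text
time: 36.4
position: [0.4752, 0.3695, 0.3586]
ee_rot: [[-0.971, 0.239, -0.001], [0.239, 0.971, -0.001], [0.001, -0.002, -1.0]]
wrist_force: [-0.2, -0.7, -1.2]
finger_gap: 0.056
```

Run:
```python
from h import *
f=grab("wrist")
s=st();print(np.round(s["position"],4),np.degrees(np.arctan2(s["ee_rot"][1][0],s["ee_rot"][0][0])),np.round(s["ee_rot"],4)[:,2],np.round(s["wrist_force"],1)); f=grab("wrist","m2");keep(f,"m2")
cv2.imwrite("pics/m2z.png",cv2.resize(f["pixels"][130:230,240:400,::-1],None,fx=5,fy=5,interpolation=cv2.INTER_CUBIC))
```

```text
[0.4753 0.3696 0.359 ] 166.19645603333316 [-0.0011 -0.001  -1.    ] [ 0.1 -0.1 -1.6]
```

View pics/m2z.png

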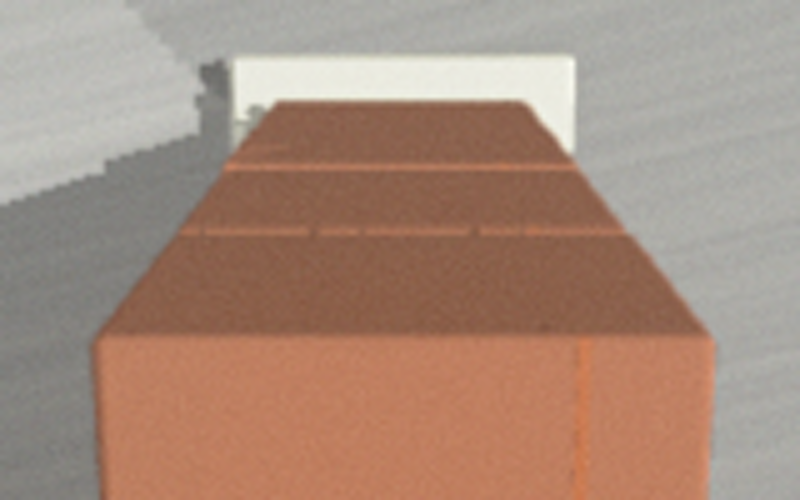

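Request:
send_rows(
  moves=[
    {"rx": 0,"ry": 0,"rz": 0,"x": 0,"y": -0.01,"z": 0.09,"fingers": 0.5},
    {"rx": 0,"ry": 0,"rz": 0,"x": 0,"y": 0,"z": 0,"fingers": 0.5},
    {"rx": 0,"ry": 0,"rz": 0,"x": 0,"y": 0,"z": 0,"fingers": 0.75},
    {"rx": 0,"ry": 0,"rz": 0,"x": 0,"y": 0,"z": 0,"fingers": 0.75},
    {"rx": 0,"ry": 0,"rz": 0,"x": 0,"y": 0,"z": -0.4,"fingers": 0.75},
  ],
)

```text
time: 37.0
position: [0.4752, 0.3693, 0.3661]
ee_rot: [[-0.971, 0.239, -0.003], [0.239, 0.971, -0.002], [0.002, -0.003, -1.0]]
wrist_force: [0.1, 0.3, 0.2]
finger_gap: 0.0658
```

Request:
send_rows(
  moves=[
    {"rx": 0,"ry": 0,"rz": 0,"x": 0,"y": 0,"z": -1,"fingers": 0.75},
    {"rx": 0,"ry": 0,"rz": 0,"x": 0,"y": 0,"z": -1,"fingers": 0.75},
    {"rx": 0,"ry": 0,"rz": 0,"x": -0.8,"y": 0,"z": 0,"fingers": 0.75},
    {"rx": 0,"ry": 0,"rz": 0,"x": -0.8,"y": 0,"z": 0,"fingers": 0.75},
    {"rx": 0,"ry": 0,"rz": 0,"x": 0,"y": 0,"z": 0,"fingers": 0.75},
  ],
)

```text
time: 37.5
position: [0.5155, 0.3591, 0.4176]
ee_rot: [[-0.971, 0.24, 0.0], [0.24, 0.971, -0.001], [-0.001, -0.001, -1.0]]
wrist_force: [0.1, -0.6, -0.1]
finger_gap: 0.0654
```

Run:
```python
from h import *
grab("wrist");f=grab("wrist","m3");keep(f,"m3")
s=st();print(s["time"],np.round(s["position"],4),s["finger_gap"],np.round(s["ee_rot"],3).tolist())
cartons(f,z=.21,ymax=330)
t=grab("top","m3t"); sc=grab("scene","m3s")
for nm,c,F in (("top","top",t),("scene","scene",sc)):
    print(c,[(np.round(q["centre"],3).tolist(),round(q["conf"],2), proj(F,q["centre"]).round().tolist()) for q in nets.spot_in("jar0",c)[:8]])
```

```text
37.6 [0.5141 0.3598 0.4173] 0.06594798327367002 [[-0.971, 0.239, -0.001], [0.239, 0.971, -0.001], [0.001, -0.001, -1.0]]
[0.4746 0.3699 0.21  ] yaw -14.14 L [0.0526 0.0823 0.0555 0.0827] px [[277.9, 105.4], [365.4, 105.4], [362.1, 233.2], [280.1, 233.7]] 10150
top [([0.454, -0.435, 0.056], 0.85, [458.0, 234.0]), ([0.365, -0.407, 0.054], 0.79, [450.0, 260.0]), ([0.57, -0.382, 0.055], 0.72, [441.0, 200.0]), ([0.356, -0.286, 0.055], 0.67, [414.0, 262.0]), ([0.453, -0.337, 0.055], 0.54, [429.0, 234.0])]
scene [([0.466, -0.438, 0.058], 0.7, [187.0, 146.0]), ([0.584, -0.375, 0.058], 0.63, [190.0, 181.0]), ([0.467, -0.339, 0.055], 0.6, [217.0, 154.0]), ([0.373, -0.284, 0.06], 0.6, [245.0, 134.0]), ([0.378, -0.407, 0.049], 0.57, [209.0, 129.0])]
```

View pics/m3t.png

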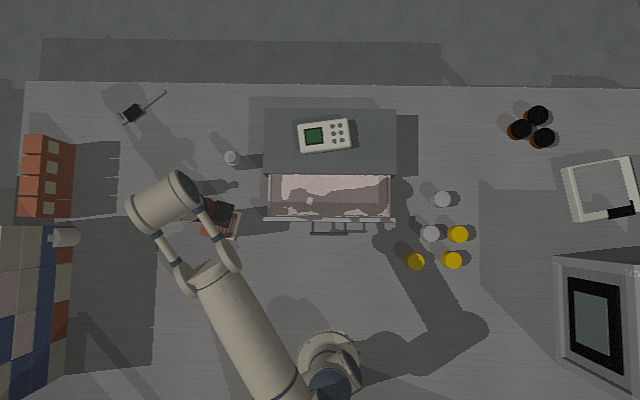

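View pics/m3s.png

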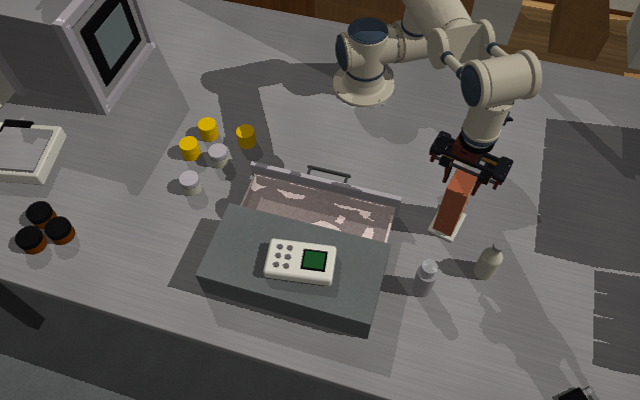

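Run:
```python
from h import *
plan((0.60,-0.33,0.36),180)
```

```text
--
{"x": -0.35, "y": -0.93, "z": 0.08, "rz": -0.1},
{"x": -0.35, "y": -0.93, "z": 0.08, "rz": -0.1},
{"x": -0.34, "y": -0.93, "z": 0.08, "rz": -0.1},
{"x": -0.33, "y": -0.94, "z": 0.08, "rz": -0.1},
{"x": -0.32, "y": -0.94, "z": 0.08, "rz": -0.1},
--
{"x": -0.31, "y": -0.94, "z": 0.08, "rz": -0.1},
{"x": -0.31, "y": -0.95, "z": 0.08, "rz": -0.1},
{"x": -0.3, "y": -0.95, "z": 0.08, "rz": -0.1},
{"x": -0.29, "y": -0.95, "z": 0.08, "rz": -0.1},
{"x": -0.28, "y": -0.95, "z": 0.08, "rz": -0.1},
--
{"x": -0.27, "y": -0.96, "z": 0.08, "rz": -0.1},
{"x": -0.26, "y": -0.96, "z": 0.08, "rz": -0.1},
{"x": -0.26, "y": -0.96, "z": 0.08, "rz": -0.1},
{"x": -0.25, "y": -0.96, "z": 0.08, "rz": -0.1},
{"x": -0.24, "y": -0.96, "z": 0.08, "rz": -0.1},
--
{"x": -0.23, "y": -0.97, "z": 0.08, "rz": -0.1},
{"x": -0.22, "y": -0.97, "z": 0.09, "rz": -0.1},
{"x": -0.21, "y": -0.97, "z": 0.08, "rz": -0.1},
{"x": -0.21, "y": -0.97, "z": 0.09, "rz": -0.1},
{"x": -0.2, "y": -0.97, "z": 0.08, "rz": -0.09},
--
{"x": -0.19, "y": -0.98, "z": 0.09, "rz": -0.1},
{"x": -0.18, "y": -0.98, "z": 0.08, "rz": -0.09},
{"x": -0.17, "y": -0.98, "z": 0.09, "rz": -0.1},
{"x": -0.16, "y": -0.98, "z": 0.08, "rz": -0.09},
{"x": -0.16, "y": -0.98, "z": 0.09, "rz": -0.1},
--
{"x": -0.15, "y": -0.98, "z": 0.08, "rz": -0.09},
{"x": -0.14, "y": -0.98, "z": 0.09, "rz": -0.1},
{"x": -0.13, "y": -0.99, "z": 0.08, "rx": -0.01, "ry": -0.01, "rz": -0.09},
end [ 0.6001 -0.3301  0.3601] rows 28
```

Request:
send_rows(
  moves=[
    {"rx": 0,"ry": 0,"rz": -0.1,"x": -0.35,"y": -0.93,"z": 0,"fingers": 0.82},
    {"rx": 0,"ry": 0,"rz": -0.1,"x": -0.35,"y": -0.93,"z": 0,"fingers": 0.82},
    {"rx": 0,"ry": 0,"rz": -0.1,"x": -0.34,"y": -0.93,"z": 0,"fingers": 0.82},
    {"rx": 0,"ry": 0,"rz": -0.1,"x": -0.33,"y": -0.94,"z": 0,"fingers": 0.82},
    {"rx": 0,"ry": 0,"rz": -0.1,"x": -0.32,"y": -0.94,"z": 0,"fingers": 0.82},
  ],
)

```text
time: 38.3
position: [0.5289, 0.236, 0.4173]
ee_rot: [[-0.981, 0.195, -0.0], [0.195, 0.981, -0.001], [0.0, -0.001, -1.0]]
wrist_force: [-0.1, -0.9, 0.4]
finger_gap: 0.0722
```

Request:
send_rows(
  moves=[
    {"rx": 0,"ry": 0,"rz": -0.1,"x": -0.31,"y": -0.94,"z": 0.1,"fingers": 0.82},
    {"rx": 0,"ry": 0,"rz": -0.1,"x": -0.31,"y": -0.95,"z": 0.1,"fingers": 0.82},
    {"rx": 0,"ry": 0,"rz": -0.1,"x": -0.3,"y": -0.95,"z": 0.1,"fingers": 0.82},
    {"rx": 0,"ry": 0,"rz": -0.1,"x": -0.29,"y": -0.95,"z": 0.1,"fingers": 0.82},
    {"rx": 0,"ry": 0,"rz": -0.1,"x": -0.28,"y": -0.95,"z": 0.1,"fingers": 0.82},
  ],
)

```text
time: 38.8
position: [0.5444, 0.1128, 0.4049]
ee_rot: [[-0.988, 0.152, -0.0], [0.152, 0.988, -0.001], [0.0, -0.001, -1.0]]
wrist_force: [1.2, -0.5, -0.5]
finger_gap: 0.0719
```

Request:
send_rows(
  moves=[
    {"rx": 0,"ry": 0,"rz": -0.1,"x": -0.27,"y": -0.96,"z": 0.1,"fingers": 0.82},
    {"rx": 0,"ry": 0,"rz": -0.1,"x": -0.26,"y": -0.96,"z": 0.1,"fingers": 0.82},
    {"rx": 0,"ry": 0,"rz": -0.1,"x": -0.26,"y": -0.96,"z": 0.1,"fingers": 0.82},
    {"rx": 0,"ry": 0,"rz": -0.1,"x": -0.25,"y": -0.96,"z": 0.1,"fingers": 0.82},
    {"rx": 0,"ry": 0,"rz": -0.1,"x": -0.24,"y": -0.96,"z": 0.1,"fingers": 0.82},
  ],
)

```text
time: 39.3
position: [0.5599, -0.0104, 0.3924]
ee_rot: [[-0.994, 0.109, -0.0], [0.109, 0.994, -0.001], [0.0, -0.001, -1.0]]
wrist_force: [0.4, -0.6, 0.2]
finger_gap: 0.0717
```

Request:
send_rows(
  moves=[
    {"rx": 0,"ry": 0,"rz": -0.1,"x": -0.23,"y": -0.97,"z": 0.1,"fingers": 0.82},
    {"rx": 0,"ry": 0,"rz": -0.1,"x": -0.22,"y": -0.97,"z": 0.1,"fingers": 0.82},
    {"rx": 0,"ry": 0,"rz": -0.1,"x": -0.21,"y": -0.97,"z": 0.1,"fingers": 0.82},
    {"rx": 0,"ry": 0,"rz": -0.1,"x": -0.21,"y": -0.97,"z": 0.1,"fingers": 0.82},
    {"rx": 0,"ry": 0,"rz": -0.1,"x": -0.2,"y": -0.97,"z": 0.1,"fingers": 0.82},
  ],
)

```text
time: 39.8
position: [0.5755, -0.1335, 0.38]
ee_rot: [[-0.998, 0.065, -0.0], [0.065, 0.998, -0.001], [0.0, -0.001, -1.0]]
wrist_force: [0.6, -0.1, 0.5]
finger_gap: 0.072
```

Request:
send_rows(
  moves=[
    {"rx": 0,"ry": 0,"rz": -0.1,"x": -0.19,"y": -0.98,"z": 0.1,"fingers": 0.82},
    {"rx": 0,"ry": 0,"rz": -0.1,"x": -0.18,"y": -0.98,"z": 0.1,"fingers": 0.82},
    {"rx": 0,"ry": 0,"rz": -0.1,"x": -0.17,"y": -0.98,"z": 0.1,"fingers": 0.82},
    {"rx": 0,"ry": 0,"rz": -0.1,"x": -0.16,"y": -0.98,"z": 0.1,"fingers": 0.82},
    {"rx": 0,"ry": 0,"rz": -0.1,"x": -0.16,"y": -0.98,"z": 0.1,"fingers": 0.82},
  ],
)

```text
time: 40.3
position: [0.5911, -0.2569, 0.3675]
ee_rot: [[-1.0, 0.022, -0.0], [0.022, 1.0, -0.001], [0.0, -0.001, -1.0]]
wrist_force: [-0.3, 0.4, -0.1]
finger_gap: 0.0721
```

Request:
send_rows(
  moves=[
    {"rx": 0,"ry": 0,"rz": -0.1,"x": -0.15,"y": -0.98,"z": 0.1,"fingers": 0.82},
    {"rx": 0,"ry": 0,"rz": -0.1,"x": -0.14,"y": -0.98,"z": 0.1,"fingers": 0.82},
    {"rx": 0,"ry": 0,"rz": 0,"x": -0.13,"y": -0.97,"z": 0,"fingers": 0.82},
    {"rx": 0,"ry": 0,"rz": 0,"x": 0,"y": 0,"z": 0,"fingers": 0.82},
    {"rx": 0,"ry": 0,"rz": 0,"x": 0,"y": 0,"z": 0,"fingers": 0.82},
  ],
)

```text
time: 40.8
position: [0.6007, -0.3296, 0.3623]
ee_rot: [[-1.0, 0.005, -0.001], [0.005, 1.0, -0.0], [0.001, -0.0, -1.0]]
wrist_force: [1.0, -0.2, 0.6]
finger_gap: 0.0718
```

Run:
```python
from h import *
grab("wrist");f=grab("wrist","n1");keep(f,"n1")
s=st();print(s["time"],np.round(s["position"],4),s["finger_gap"],np.round(s["ee_rot"],3).tolist())
r=nets.trace("jar0","wrist")
for q in r[:6]:
    m=q["mask"]; ys,xs=np.nonzero(m); print(round(q["conf"],2),xs.min(),xs.max(),ys.min(),ys.max(),f["pixels"][m].mean(0).round())
```

```text
40.9 [ 0.6008 -0.3287  0.3628] 0.07208948471452423 [[-1.0, 0.004, -0.0], [0.004, 1.0, -0.0], [0.0, -0.0, -1.0]]
0.9 234 297 136 197 [197. 195. 193.]
0.75 157 238 0 76 [217. 190.  30.]
0.73 269 334 0 76 [196. 194. 194.]
0.57 427 639 66 256 [207. 198. 192.]
```

View pics/n1.png

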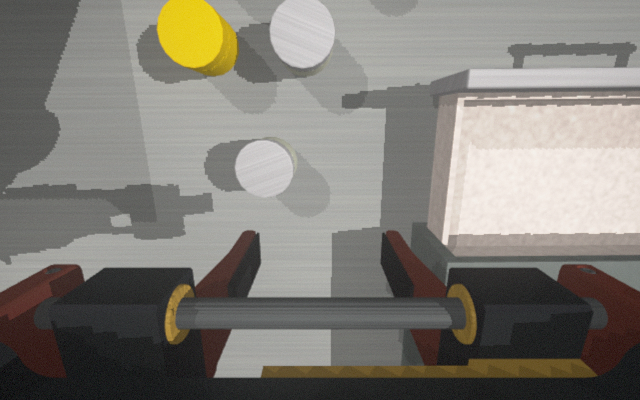

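Run:
```python
from h import *
f=load("n1")
for nm,(u,v,r) in {"A":(264.3,168,29.3),"B":(302.3,33,32)}.items():
    c=onz(f,(u,v),.055); d=onz(f,(u+r,v),.055)-onz(f,(u-r,v),.055); print(nm,c.round(4),np.linalg.norm(d).round(4))
cv2.imwrite("pics/n1z.png",cv2.resize(f["pixels"][0:210,140:350,::-1],None,fx=2.8,fy=2.8,interpolation=cv2.INTER_CUBIC))
```

```text
A [ 0.5721 -0.3836  0.055 ] 0.0573
B [ 0.4543 -0.3439  0.055 ] 0.0556
```

View pics/n1z.png

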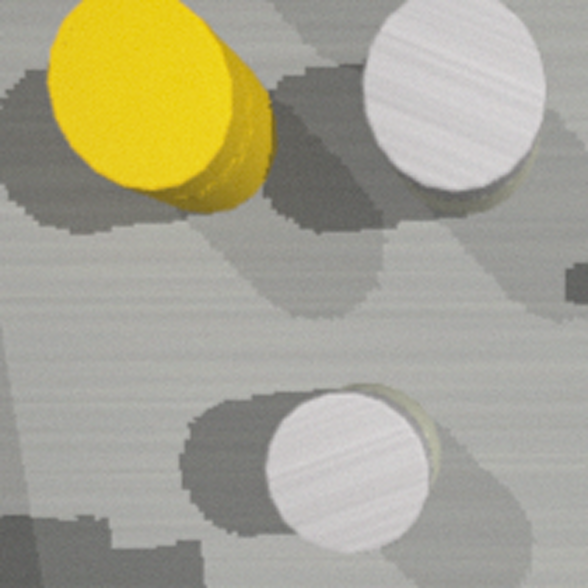

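Request:
send_rows(
  moves=[
    {"rx": 0,"ry": 0,"rz": 0,"x": 0.4,"y": -0.7,"z": 0.7,"fingers": 0.82},
    {"rx": 0,"ry": 0,"rz": 0,"x": 0.4,"y": -0.75,"z": 0.7,"fingers": 0.82},
    {"rx": 0,"ry": 0,"rz": 0,"x": 0.35,"y": -0.75,"z": 0.7,"fingers": 0.82},
    {"rx": 0,"ry": 0,"rz": 0,"x": 0,"y": 0,"z": 0.5,"fingers": 0.82},
    {"rx": 0,"ry": 0,"rz": 0,"x": 0,"y": 0,"z": 0,"fingers": 0.82},
  ],
)

```text
time: 41.45
position: [0.5713, -0.3845, 0.2944]
ee_rot: [[-1.0, 0.006, -0.004], [0.006, 1.0, 0.003], [0.004, 0.003, -1.0]]
wrist_force: [-0.3, 0.2, -0.2]
finger_gap: 0.072
```

Run:
```python
from h import *
grab("wrist");grab("wrist");f=grab("wrist","n2");keep(f,"n2")
s=st();print(s["time"],np.round(s["position"],4),np.round(s["ee_rot"],3).tolist())
print(proj(f,(.572,-.3835,.055)))
```

```text
41.6 [ 0.5721 -0.3841  0.2984] [[-1.0, 0.004, 0.0], [0.004, 1.0, -0.001], [-0.0, -0.001, -1.0]]
[320.9133866  216.90245128]
```

View pics/n2.png

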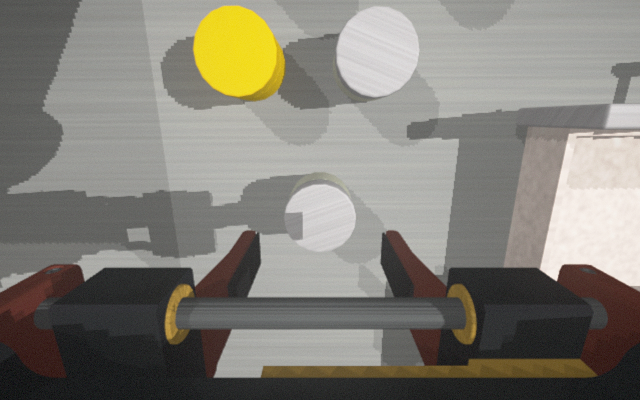

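Run:
```python
from h import *
a,b=load("n1"),load("n2")
print(tri([(a,(264.1,168.6)),(b,(320.5,217.5))])); print(tri([(a,(302.3,33)),(b,(377.5,51.5))])); print(onz(b,(377.5,51.5),.055))
```

```text
(array([ 0.5727586 , -0.38389165,  0.05444872]), [9.128640701912708e-05, 9.1286407018989e-05])
(array([ 0.4531017 , -0.3439283 ,  0.05220073]), [0.0004663692945848919, 0.00046636929458487316])
[ 0.45318294 -0.34429847  0.055     ]
```

Request:
send_rows(
  moves=[
    {"rx": 0,"ry": 0,"rz": 0,"x": 0,"y": 0.02,"z": 0.8,"fingers": 0.82},
    {"rx": 0,"ry": 0,"rz": 0,"x": 0,"y": 0,"z": 1,"fingers": 0.82},
    {"rx": 0,"ry": 0,"rz": 0,"x": 0,"y": 0,"z": 1,"fingers": 0.82},
    {"rx": 0,"ry": 0,"rz": 0,"x": 0,"y": 0,"z": 0.8,"fingers": 0.82},
    {"rx": 0,"ry": 0,"rz": 0,"x": 0,"y": 0,"z": 0.4,"fingers": 0.82},
  ],
)

```text
time: 42.1
position: [0.5719, -0.3835, 0.1964]
ee_rot: [[-1.0, 0.004, -0.002], [0.004, 1.0, 0.0], [0.002, 0.0, -1.0]]
wrist_force: [0.3, 1.1, 0.2]
finger_gap: 0.0722
```

Request:
send_rows(
  moves=[
    {"rx": 0,"ry": 0,"rz": 0,"x": 0,"y": 0,"z": 0,"fingers": 0.82},
    {"rx": 0,"ry": 0,"rz": 0,"x": 0,"y": 0,"z": 0,"fingers": 0.55},
    {"rx": 0,"ry": 0,"rz": 0,"x": 0,"y": 0,"z": 0,"fingers": 0.55},
    {"rx": 0,"ry": 0,"rz": 0,"x": 0,"y": 0,"z": 0,"fingers": 0.55},
  ],
  squeeze=25,
)

```text
time: 42.5
position: [0.572, -0.3846, 0.1997]
ee_rot: [[-1.0, 0.005, 0.002], [0.005, 1.0, -0.002], [-0.002, -0.002, -1.0]]
wrist_force: [-0.1, 0.3, 3.8]
finger_gap: 0.0579
```

Request:
send_rows(
  moves=[
    {"rx": 0,"ry": 0,"rz": 0,"x": 0,"y": 0,"z": -0.4,"fingers": 0.55},
    {"rx": 0,"ry": 0,"rz": 0,"x": 0,"y": 0,"z": -0.9,"fingers": 0.55},
    {"rx": 0,"ry": 0,"rz": 0,"x": 0,"y": 0,"z": -1,"fingers": 0.55},
    {"rx": 0,"ry": 0,"rz": 0,"x": 0,"y": 0.6,"z": -1,"fingers": 0.55},
    {"rx": 0,"ry": 0,"rz": 0,"x": 0,"y": 0.9,"z": -0.9,"fingers": 0.55},
  ],
)

```text
time: 43.0
position: [0.5713, -0.3474, 0.3043]
ee_rot: [[-1.0, 0.007, -0.0], [0.007, 1.0, -0.002], [0.0, -0.002, -1.0]]
wrist_force: [0.7, 1.0, -2.5]
finger_gap: 0.0576
```

Request:
send_rows(
  moves=[
    {"rx": 0,"ry": 0,"rz": 0,"x": 0,"y": 1,"z": 0,"fingers": 0.55},
    {"rx": 0,"ry": 0,"rz": 0,"x": 0,"y": 1,"z": 0,"fingers": 0.55},
    {"rx": 0,"ry": 0,"rz": 0,"x": 0,"y": 1,"z": 0,"fingers": 0.55},
    {"rx": 0,"ry": 0,"rz": 0,"x": 0,"y": 1,"z": 0,"fingers": 0.55},
    {"rx": 0,"ry": 0,"rz": 0,"x": 0,"y": 1,"z": 0,"fingers": 0.55},
  ],
)

```text
time: 43.5
position: [0.5722, -0.2208, 0.3031]
ee_rot: [[-1.0, 0.005, -0.0], [0.005, 1.0, -0.001], [0.0, -0.001, -1.0]]
wrist_force: [1.2, 0.6, -1.3]
finger_gap: 0.0576
```

Request:
send_rows(
  moves=[
    {"rx": 0,"ry": 0,"rz": 0,"x": 0,"y": 1,"z": 0,"fingers": 0.55},
    {"rx": 0,"ry": 0,"rz": 0,"x": 0,"y": 1,"z": 0,"fingers": 0.55},
    {"rx": 0,"ry": 0,"rz": 0,"x": 0,"y": 1,"z": 0,"fingers": 0.55},
    {"rx": 0,"ry": 0,"rz": 0,"x": 0,"y": 1,"z": 0,"fingers": 0.55},
    {"rx": 0,"ry": 0,"rz": 0,"x": 0,"y": 0.8,"z": 0,"fingers": 0.55},
  ],
)

```text
time: 44.0
position: [0.5728, -0.1005, 0.3031]
ee_rot: [[-1.0, 0.005, -0.0], [0.005, 1.0, -0.001], [0.0, -0.001, -1.0]]
wrist_force: [0.2, -1.0, -1.5]
finger_gap: 0.0574
```

Run:
```python
from h import *
f=grab("wrist","o1");keep(f,"o1")
s=st();print(s["time"],np.round(s["position"],4),np.round(s["ee_rot"],3).tolist())
plan((.574,-0.10,0.2195),180)
```

```text
44.05 [ 0.573  -0.0982  0.3031] [[-1.0, 0.003, -0.0], [0.003, 1.0, 0.001], [0.0, 0.001, -1.0]]
--
{"x": -0.01, "y": -0.02, "z": 0.84, "rz": -0.01},
{"x": -0.01, "y": -0.02, "z": 0.84, "rx": 0.01, "rz": -0.01},
{"x": -0.01, "y": -0.02, "z": 0.83, "rz": -0.01},
{"x": -0.01, "y": -0.02, "z": 0.84, "rx": 0.01},
end [ 0.574  -0.1001  0.2194] rows 4
```

View pics/o1.png

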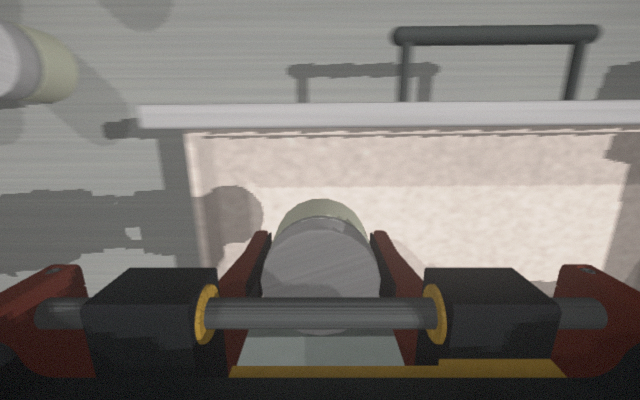

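Request:
send_rows(
  moves=[
    {"rx": 0,"ry": 0,"rz": 0,"x": 0,"y": 0,"z": 0.6,"fingers": 0.55},
    {"rx": 0,"ry": 0,"rz": 0,"x": 0,"y": 0,"z": 0.9,"fingers": 0.55},
    {"rx": 0,"ry": 0,"rz": 0,"x": 0,"y": 0,"z": 0.9,"fingers": 0.55},
    {"rx": 0,"ry": 0,"rz": 0,"x": 0,"y": 0,"z": 0.6,"fingers": 0.55},
    {"rx": 0,"ry": 0,"rz": 0,"x": 0,"y": 0,"z": 0.2,"fingers": 0.55},
  ],
)

```text
time: 44.55
position: [0.5722, -0.1025, 0.2193]
ee_rot: [[-1.0, 0.006, -0.005], [0.006, 1.0, 0.0], [0.005, 0.0, -1.0]]
wrist_force: [0.5, -0.5, -1.6]
finger_gap: 0.058
```

Request:
send_rows(
  moves=[
    {"rx": 0,"ry": 0,"rz": 0,"x": 0,"y": 0,"z": 0,"fingers": 0.55},
    {"rx": 0,"ry": 0,"rz": 0,"x": 0,"y": 0,"z": 0,"fingers": 0.55},
  ],
)

```text
time: 44.75
position: [0.5733, -0.1022, 0.2233]
ee_rot: [[-1.0, 0.006, 0.001], [0.006, 1.0, -0.001], [-0.001, -0.001, -1.0]]
wrist_force: [0.2, 0.1, -1.6]
finger_gap: 0.0575
```

Request:
send_rows(
  moves=[
    {"rx": 0,"ry": 0,"rz": 0,"x": 0,"y": 0,"z": 0.1,"fingers": 0.55},
    {"rx": 0,"ry": 0,"rz": 0,"x": 0,"y": 0,"z": 0.08,"fingers": 0.55},
    {"rx": 0,"ry": 0,"rz": 0,"x": 0,"y": 0,"z": 0,"fingers": 0.55},
  ],
)

```text
time: 45.05
position: [0.573, -0.1018, 0.2179]
ee_rot: [[-1.0, 0.005, -0.0], [0.005, 1.0, -0.001], [0.0, -0.001, -1.0]]
wrist_force: [0.3, -0.4, -1.2]
finger_gap: 0.0578
```

Release, rise, then go for jar B.

Request:
send_rows(
  moves=[
    {"rx": 0,"ry": 0,"rz": 0,"x": 0,"y": 0,"z": 0.02,"fingers": 0.6},
    {"rx": 0,"ry": 0,"rz": 0,"x": 0,"y": 0,"z": 0,"fingers": 0.82},
    {"rx": 0,"ry": 0,"rz": 0,"x": 0,"y": 0,"z": 0,"fingers": 0.82},
    {"rx": 0,"ry": 0,"rz": 0,"x": 0,"y": 0,"z": -0.4,"fingers": 0.82},
    {"rx": 0,"ry": 0,"rz": 0,"x": 0,"y": 0,"z": -1,"fingers": 0.82},
  ],
)

```text
time: 45.55
position: [0.5724, -0.1017, 0.2506]
ee_rot: [[-1.0, 0.005, -0.005], [0.005, 1.0, 0.0], [0.005, 0.0, -1.0]]
wrist_force: [-0.0, -0.0, 1.0]
finger_gap: 0.0721
```

Request:
send_rows(
  moves=[
    {"rx": 0,"ry": 0,"rz": 0,"x": 0,"y": 0,"z": -1,"fingers": 0.82},
    {"rx": 0,"ry": 0,"rz": 0,"x": 0,"y": 0,"z": -1,"fingers": 0.82},
    {"rx": 0,"ry": 0,"rz": 0,"x": 0,"y": 0,"z": -0.6,"fingers": 0.82},
    {"rx": 0,"ry": 0,"rz": 0,"x": 0,"y": 0,"z": 0,"fingers": 0.82},
  ],
)

```text
time: 45.95
position: [0.5735, -0.1019, 0.3209]
ee_rot: [[-1.0, 0.005, 0.005], [0.005, 1.0, -0.002], [-0.005, -0.002, -1.0]]
wrist_force: [0.1, -0.4, -0.2]
finger_gap: 0.0718
```

Run:
```python
from h import *
f=grab("wrist","p1");keep(f,"p1")
s=st();print(s["time"],np.round(s["position"],4),np.round(s["ee_rot"],3).tolist())
plan((.500,-0.33,0.31),180)
```

```text
46.0 [ 0.5733 -0.1018  0.3185] [[-1.0, 0.005, 0.002], [0.005, 1.0, -0.001], [-0.002, -0.001, -1.0]]
--
{"x": 0.29, "y": -0.91, "z": 0.03, "rz": -0.01},
{"x": 0.29, "y": -0.91, "z": 0.04, "rz": -0.01},
{"x": 0.29, "y": -0.91, "z": 0.03, "rz": -0.01},
{"x": 0.29, "y": -0.92, "z": 0.04},
{"x": 0.29, "y": -0.91, "z": 0.03, "rz": -0.01},
--
{"x": 0.29, "y": -0.91, "z": 0.04},
{"x": 0.29, "y": -0.92, "z": 0.03, "rz": -0.01},
{"x": 0.29, "y": -0.91, "z": 0.04, "ry": 0.01},
{"x": 0.29, "y": -0.92, "z": 0.03, "rx": -0.01, "rz": -0.01},
{"x": 0.3, "y": -0.91, "z": 0.04, "ry": 0.01},
end [ 0.5    -0.3299  0.3099] rows 10
```

View pics/p1.png

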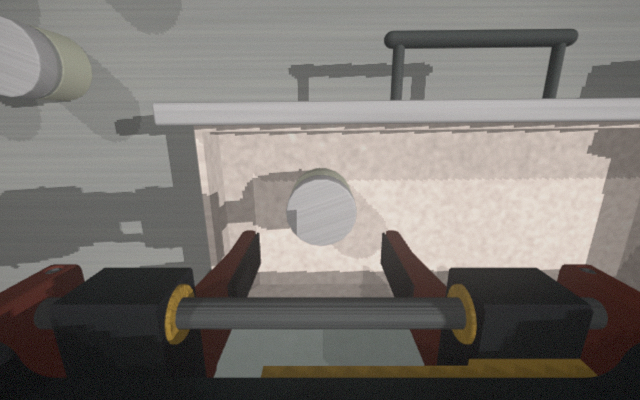

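Jar A stands upright in the drawer (lid centre ≈ (321, 210)). Now to jar B.

Request:
send_rows(
  moves=[
    {"rx": 0,"ry": 0,"rz": -0.02,"x": 0.29,"y": -0.91,"z": 0,"fingers": 0.82},
    {"rx": 0,"ry": 0,"rz": -0.02,"x": 0.29,"y": -0.91,"z": 0,"fingers": 0.82},
    {"rx": 0,"ry": 0,"rz": -0.02,"x": 0.29,"y": -0.91,"z": 0,"fingers": 0.82},
    {"rx": 0,"ry": 0,"rz": 0,"x": 0.29,"y": -0.92,"z": 0,"fingers": 0.82},
    {"rx": 0,"ry": 0,"rz": 0,"x": 0.29,"y": -0.91,"z": 0,"fingers": 0.82},
  ],
)

```text
time: 46.5
position: [0.536, -0.2165, 0.3151]
ee_rot: [[-1.0, -0.0, -0.004], [-0.0, 1.0, 0.001], [0.004, 0.001, -1.0]]
wrist_force: [-0.0, 0.8, 0.2]
finger_gap: 0.072
```

Request:
send_rows(
  moves=[
    {"rx": 0,"ry": 0,"rz": 0,"x": 0.29,"y": -0.91,"z": 0,"fingers": 0.82},
    {"rx": 0,"ry": 0,"rz": 0,"x": 0.29,"y": -0.91,"z": 0,"fingers": 0.82},
    {"rx": 0,"ry": 0,"rz": 0,"x": 0.29,"y": -0.91,"z": 0,"fingers": 0.82},
    {"rx": 0,"ry": 0,"rz": 0,"x": 0.29,"y": -0.92,"z": 0,"fingers": 0.82},
    {"rx": 0,"ry": 0,"rz": 0,"x": 0.3,"y": -0.91,"z": 0,"fingers": 0.82},
  ],
)

```text
time: 47.0
position: [0.4995, -0.3305, 0.3152]
ee_rot: [[-1.0, 0.0, -0.003], [0.0, 1.0, 0.001], [0.003, 0.001, -1.0]]
wrist_force: [-1.1, 0.0, 1.1]
finger_gap: 0.0724
```

Request:
send_rows(
  moves=[
    {"rx": 0,"ry": 0,"rz": 0,"x": 0,"y": 0,"z": 0,"fingers": 0.82},
    {"rx": 0,"ry": 0,"rz": 0,"x": 0,"y": 0,"z": 0,"fingers": 0.82},
  ],
)

```text
time: 47.2
position: [0.4999, -0.3298, 0.3157]
ee_rot: [[-1.0, 0.001, -0.003], [0.001, 1.0, 0.001], [0.003, 0.001, -1.0]]
wrist_force: [0.4, 1.1, -0.2]
finger_gap: 0.0722
```

Run:
```python
from h import *
grab("wrist");f=grab("wrist","q1");keep(f,"q1")
s=st();print(s["time"],np.round(s["position"],4),np.round(s["ee_rot"],3).tolist())
print(proj(f,(.4535,-.344,.055)))
```

```text
47.3 [ 0.5003 -0.3289  0.3165] [[-1.0, -0.001, -0.002], [-0.001, 1.0, 0.001], [0.002, 0.001, -1.0]]
[301.53683826 155.32826862]
```

View pics/q1.png

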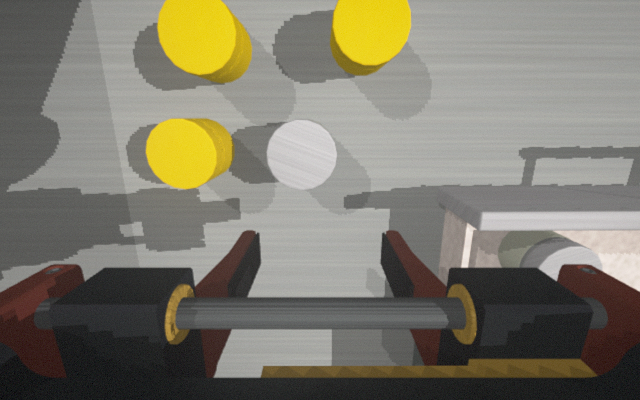

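Request:
send_rows(
  moves=[
    {"rx": 0,"ry": 0,"rz": 0,"x": 0.9,"y": -0.3,"z": 0.3,"fingers": 0.82},
    {"rx": 0,"ry": 0,"rz": 0,"x": 0.95,"y": -0.3,"z": 0.3,"fingers": 0.82},
    {"rx": 0,"ry": 0,"rz": 0,"x": 0,"y": 0,"z": 0.3,"fingers": 0.82},
    {"rx": 0,"ry": 0,"rz": 0,"x": 0,"y": 0,"z": 0,"fingers": 0.82},
    {"rx": 0,"ry": 0,"rz": 0,"x": 0,"y": 0,"z": 0,"fingers": 0.82},
  ],
)

```text
time: 47.8
position: [0.4546, -0.344, 0.295]
ee_rot: [[-1.0, -0.001, -0.0], [-0.001, 1.0, -0.0], [0.0, -0.0, -1.0]]
wrist_force: [0.8, 0.4, 1.0]
finger_gap: 0.0718
```

Run:
```python
from h import *
grab("wrist");f=grab("wrist","q2");keep(f,"q2")
s=st();print(s["time"],np.round(s["position"],4),np.round(s["ee_rot"],3).tolist())
print(proj(f,(.4537,-.344,.055)))
plan((.4537,-.344,.196),180,n=5)
```

```text
47.9 [ 0.4547 -0.3442  0.2955] [[-1.0, -0.001, -0.0], [-0.001, 1.0, -0.001], [0.0, -0.001, -1.0]]
[320.54069155 216.4575893 ]
--
{"x": 0.01, "z": 0.8},
{"x": 0.01, "z": 0.79},
{"x": 0.01, "z": 0.8},
{"y": 0.01, "z": 0.79, "rx": -0.01, "rz": 0.01},
{"x": 0.01, "z": 0.8},
end [ 0.4537 -0.344   0.196 ] rows 5
```

View pics/q2.png

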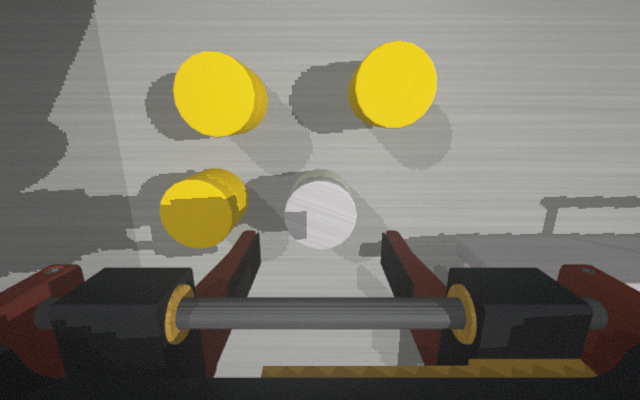

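Request:
send_rows(
  moves=[
    {"rx": 0,"ry": 0,"rz": 0,"x": 0.03,"y": 0,"z": 0.7,"fingers": 0.82},
    {"rx": 0,"ry": 0,"rz": 0,"x": 0,"y": 0,"z": 1,"fingers": 0.82},
    {"rx": 0,"ry": 0,"rz": 0,"x": 0,"y": 0,"z": 1,"fingers": 0.82},
    {"rx": 0,"ry": 0,"rz": 0,"x": 0,"y": 0,"z": 0.8,"fingers": 0.82},
    {"rx": 0,"ry": 0,"rz": 0,"x": 0,"y": 0,"z": 0.4,"fingers": 0.82},
  ],
)

```text
time: 48.4
position: [0.4532, -0.3442, 0.1956]
ee_rot: [[-1.0, -0.001, -0.003], [-0.001, 1.0, 0.001], [0.003, 0.001, -1.0]]
wrist_force: [-1.6, -0.0, -0.9]
finger_gap: 0.0723
```

Request:
send_rows(
  moves=[
    {"rx": 0,"ry": 0,"rz": 0,"x": 0,"y": 0,"z": 0,"fingers": 0.82},
    {"rx": 0,"ry": 0,"rz": 0,"x": 0,"y": 0,"z": 0,"fingers": 0.55},
    {"rx": 0,"ry": 0,"rz": 0,"x": 0,"y": 0,"z": 0,"fingers": 0.55},
    {"rx": 0,"ry": 0,"rz": 0,"x": 0,"y": 0,"z": 0,"fingers": 0.55},
  ],
)

```text
time: 48.8
position: [0.4535, -0.345, 0.1992]
ee_rot: [[-1.0, -0.0, 0.001], [-0.0, 1.0, -0.002], [-0.001, -0.002, -1.0]]
wrist_force: [0.1, 0.5, 2.7]
finger_gap: 0.0575
```

Request:
send_rows(
  moves=[
    {"rx": 0,"ry": 0,"rz": 0,"x": 0,"y": 0,"z": -0.4,"fingers": 0.55},
    {"rx": 0,"ry": 0,"rz": 0,"x": 0,"y": 0,"z": -0.9,"fingers": 0.55},
    {"rx": 0,"ry": 0,"rz": 0,"x": 0,"y": 0,"z": -1,"fingers": 0.55},
    {"rx": 0,"ry": 0,"rz": 0,"x": 0,"y": 0,"z": -1,"fingers": 0.55},
    {"rx": 0,"ry": 0,"rz": 0,"x": 0,"y": 0,"z": -1,"fingers": 0.55},
  ],
)

```text
time: 49.3
position: [0.4529, -0.3446, 0.3068]
ee_rot: [[-1.0, 0.0, -0.001], [0.0, 1.0, -0.001], [0.001, -0.001, -1.0]]
wrist_force: [0.1, -0.1, -2.1]
finger_gap: 0.0575
```

Request:
send_rows(
  moves=[
    {"rx": 0,"ry": 0,"rz": 0,"x": 0,"y": 0,"z": -0.9,"fingers": 0.55},
    {"rx": 0,"ry": 0,"rz": 0,"x": 0,"y": 0,"z": 0,"fingers": 0.55},
  ],
)

```text
time: 49.5
position: [0.4533, -0.345, 0.3325]
ee_rot: [[-1.0, 0.0, 0.005], [0.0, 1.0, -0.006], [-0.005, -0.006, -1.0]]
wrist_force: [0.3, -0.5, -1.0]
finger_gap: 0.0575
```

Run:
```python
from h import *
s=st();print(s["time"],np.round(s["position"],4),np.round(s["ee_rot"],3).tolist())
plan((.573,0.03,.323),180)
```

```text
49.5 [ 0.4533 -0.345   0.3325] [[-1.0, 0.0, 0.005], [0.0, 1.0, -0.006], [-0.005, -0.006, -1.0]]
--
{"x": -0.32, "y": 1.0, "z": 0.02},
{"x": -0.32, "y": 1.0, "z": 0.02},
{"x": -0.32, "y": 1.0, "z": 0.02},
{"x": -0.32, "y": 1.0, "z": 0.02, "rx": -0.01},
{"x": -0.32, "y": 1.0, "z": 0.02, "ry": 0.01},
--
{"x": -0.32, "y": 1.0, "z": 0.02, "rx": -0.01},
{"x": -0.32, "y": 1.0, "z": 0.02, "ry": 0.01},
{"x": -0.32, "y": 1.0, "z": 0.02, "rx": -0.01},
{"x": -0.32, "y": 1.0, "z": 0.03, "ry": 0.01},
{"x": -0.32, "y": 1.0, "z": 0.02, "rx": -0.01},
--
{"x": -0.32, "y": 1.0, "z": 0.03, "ry": 0.01},
{"x": -0.32, "y": 1.0, "z": 0.02, "rx": -0.01},
{"x": -0.31, "y": 1.0, "z": 0.03, "ry": 0.01},
{"x": -0.32, "y": 1.0, "z": 0.02, "rx": -0.01},
{"x": -0.31, "y": 1.0, "z": 0.03, "ry": 0.01},
end [0.5729 0.03   0.323 ] rows 15
```

Request:
send_rows(
  moves=[
    {"rx": 0,"ry": 0,"rz": 0,"x": -0.32,"y": 1,"z": 0,"fingers": 0.55},
    {"rx": 0,"ry": 0,"rz": 0,"x": -0.32,"y": 1,"z": 0,"fingers": 0.55},
    {"rx": 0,"ry": 0,"rz": 0,"x": -0.32,"y": 1,"z": 0,"fingers": 0.55},
    {"rx": 0,"ry": 0,"rz": 0,"x": -0.32,"y": 1,"z": 0,"fingers": 0.55},
    {"rx": 0,"ry": 0,"rz": 0,"x": -0.32,"y": 1,"z": 0,"fingers": 0.55},
  ],
)

```text
time: 50.0
position: [0.4931, -0.2187, 0.326]
ee_rot: [[-1.0, 0.0, -0.002], [0.0, 1.0, 0.0], [0.002, 0.0, -1.0]]
wrist_force: [0.2, 0.5, -1.7]
finger_gap: 0.0576
```

Request:
send_rows(
  moves=[
    {"rx": 0,"ry": 0,"rz": 0,"x": -0.32,"y": 1,"z": 0,"fingers": 0.55},
    {"rx": 0,"ry": 0,"rz": 0,"x": -0.32,"y": 1,"z": 0,"fingers": 0.55},
    {"rx": 0,"ry": 0,"rz": 0,"x": -0.32,"y": 1,"z": 0,"fingers": 0.55},
    {"rx": 0,"ry": 0,"rz": 0,"x": -0.32,"y": 1,"z": 0,"fingers": 0.55},
    {"rx": 0,"ry": 0,"rz": 0,"x": -0.32,"y": 1,"z": 0,"fingers": 0.55},
  ],
)

```text
time: 50.5
position: [0.5331, -0.0936, 0.3259]
ee_rot: [[-1.0, 0.0, -0.002], [0.0, 1.0, -0.0], [0.002, -0.0, -1.0]]
wrist_force: [0.3, -0.3, -0.6]
finger_gap: 0.0577
```

Request:
send_rows(
  moves=[
    {"rx": 0,"ry": 0,"rz": 0,"x": -0.32,"y": 1,"z": 0,"fingers": 0.55},
    {"rx": 0,"ry": 0,"rz": 0,"x": -0.32,"y": 1,"z": 0,"fingers": 0.55},
    {"rx": 0,"ry": 0,"rz": 0,"x": -0.31,"y": 1,"z": 0,"fingers": 0.55},
    {"rx": 0,"ry": 0,"rz": 0,"x": -0.32,"y": 1,"z": 0,"fingers": 0.55},
    {"rx": 0,"ry": 0,"rz": 0,"x": -0.31,"y": 0.9,"z": 0,"fingers": 0.55},
  ],
)

```text
time: 51.0
position: [0.5726, 0.029, 0.3257]
ee_rot: [[-1.0, -0.0, -0.003], [-0.0, 1.0, -0.001], [0.003, -0.001, -1.0]]
wrist_force: [-0.5, -0.5, -1.7]
finger_gap: 0.0573
```

Request:
send_rows(
  moves=[
    {"rx": 0,"ry": 0,"rz": 0,"x": 0,"y": 0,"z": 0,"fingers": 0.55},
    {"rx": 0,"ry": 0,"rz": 0,"x": 0,"y": 0,"z": 0,"fingers": 0.55},
  ],
)

```text
time: 51.2
position: [0.5725, 0.028, 0.3259]
ee_rot: [[-1.0, -0.001, -0.003], [-0.001, 1.0, -0.001], [0.003, -0.001, -1.0]]
wrist_force: [-0.2, 0.3, -1.4]
finger_gap: 0.0577
```

Run:
```python
from h import *
grab("wrist"); f=grab("wrist","r1");keep(f,"r1")
s=st();print(s["time"],np.round(s["position"],4),np.round(s["ee_rot"],3).tolist())
plan((.573,0.03,.2175),180)
```

```text
51.3 [0.5724 0.0271 0.3265] [[-1.0, 0.001, -0.002], [0.001, 1.0, -0.001], [0.002, -0.001, -1.0]]
--
{"x": -0.01, "y": 0.02, "z": 0.87},
{"x": -0.01, "y": 0.03, "z": 0.87, "ry": -0.01},
{"y": 0.02, "z": 0.87},
{"x": -0.01, "y": 0.03, "z": 0.87, "rx": -0.01, "ry": -0.01},
{"y": 0.02, "z": 0.88, "rz": -0.01},
end [0.573  0.03   0.2175] rows 5
```

View pics/r1.png

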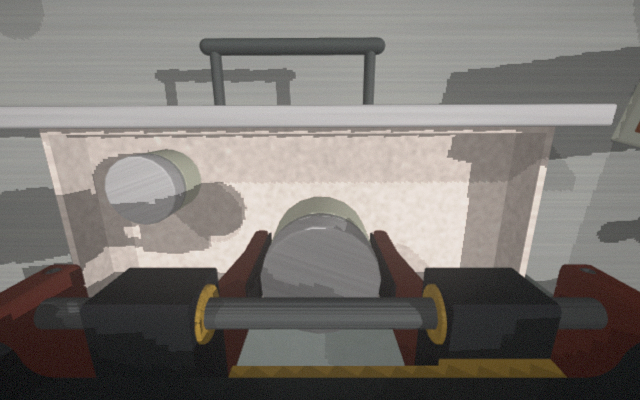

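Request:
send_rows(
  moves=[
    {"rx": 0,"ry": 0,"rz": 0,"x": 0,"y": 0.05,"z": 0.7,"fingers": 0.55},
    {"rx": 0,"ry": 0,"rz": 0,"x": 0,"y": 0,"z": 1,"fingers": 0.55},
    {"rx": 0,"ry": 0,"rz": 0,"x": 0,"y": 0,"z": 1,"fingers": 0.55},
    {"rx": 0,"ry": 0,"rz": 0,"x": 0,"y": 0,"z": 0.9,"fingers": 0.55},
    {"rx": 0,"ry": 0,"rz": 0,"x": 0,"y": 0,"z": 0.4,"fingers": 0.55},
  ],
)

```text
time: 51.8
position: [0.5716, 0.0279, 0.2244]
ee_rot: [[-1.0, 0.001, -0.005], [0.001, 1.0, -0.001], [0.005, -0.001, -1.0]]
wrist_force: [0.4, 0.8, -1.8]
finger_gap: 0.0579
```

Request:
send_rows(
  moves=[
    {"rx": 0,"ry": 0,"rz": 0,"x": 0,"y": 0,"z": 0.1,"fingers": 0.55},
    {"rx": 0,"ry": 0,"rz": 0,"x": 0,"y": 0,"z": 0,"fingers": 0.55},
    {"rx": 0,"ry": 0,"rz": 0,"x": 0,"y": 0,"z": 0,"fingers": 0.55},
  ],
)

```text
time: 52.1
position: [0.573, 0.0287, 0.2264]
ee_rot: [[-1.0, 0.0, 0.002], [0.0, 1.0, -0.001], [-0.002, -0.001, -1.0]]
wrist_force: [0.2, -0.3, -2.1]
finger_gap: 0.0579
```

Request:
send_rows(
  moves=[
    {"rx": 0,"ry": 0,"rz": 0,"x": 0,"y": 0,"z": 0.2,"fingers": 0.55},
    {"rx": 0,"ry": 0,"rz": 0,"x": 0,"y": 0,"z": 0.12,"fingers": 0.55},
    {"rx": 0,"ry": 0,"rz": 0,"x": 0,"y": 0,"z": 0,"fingers": 0.55},
    {"rx": 0,"ry": 0,"rz": 0,"x": 0,"y": 0,"z": 0,"fingers": 0.55},
  ],
)

```text
time: 52.5
position: [0.5727, 0.029, 0.2171]
ee_rot: [[-1.0, -0.0, 0.0], [-0.0, 1.0, -0.001], [-0.0, -0.001, -1.0]]
wrist_force: [1.1, -0.9, 0.7]
finger_gap: 0.0578
```

Request:
send_rows(
  moves=[
    {"rx": 0,"ry": 0,"rz": 0,"x": 0,"y": 0,"z": 0,"fingers": 0.6},
    {"rx": 0,"ry": 0,"rz": 0,"x": 0,"y": 0,"z": 0,"fingers": 0.82},
    {"rx": 0,"ry": 0,"rz": 0,"x": 0,"y": 0,"z": 0,"fingers": 0.82},
    {"rx": 0,"ry": 0,"rz": 0,"x": 0,"y": 0,"z": -0.4,"fingers": 0.82},
    {"rx": 0,"ry": 0,"rz": 0,"x": 0,"y": 0,"z": -1,"fingers": 0.82},
  ],
)

```text
time: 53.0
position: [0.5718, 0.029, 0.2498]
ee_rot: [[-1.0, 0.0, -0.006], [0.0, 1.0, -0.001], [0.006, -0.001, -1.0]]
wrist_force: [-0.0, -0.1, 0.1]
finger_gap: 0.0717
```

Request:
send_rows(
  moves=[
    {"rx": 0,"ry": 0,"rz": 0,"x": 0,"y": 0,"z": -1,"fingers": 0.82},
    {"rx": 0,"ry": 0,"rz": 0,"x": 0,"y": 0,"z": -1,"fingers": 0.82},
    {"rx": 0,"ry": 0,"rz": 0,"x": 0,"y": 0,"z": -1,"fingers": 0.82},
    {"rx": 0,"ry": 0,"rz": 0,"x": 0,"y": 0,"z": -0.5,"fingers": 0.82},
    {"rx": 0,"ry": 0,"rz": 0,"x": 0,"y": 0,"z": 0,"fingers": 0.82},
  ],
)

```text
time: 53.5
position: [0.5728, 0.029, 0.342]
ee_rot: [[-1.0, 0.0, 0.004], [0.0, 1.0, -0.001], [-0.004, -0.001, -1.0]]
wrist_force: [0.6, 0.3, -0.3]
finger_gap: 0.0721
```

Run:
```python
from h import *
f=grab("wrist","s1");keep(f,"s1")
s=st();print(s["time"],np.round(s["position"],4),np.round(s["ee_rot"],3).tolist())
plan((.446,0.03,.345),90)
```

```text
53.55 [0.5727 0.029  0.3399] [[-1.0, 0.0, 0.001], [0.0, 1.0, -0.001], [-0.001, -0.001, -1.0]]
--
{"x": 0.27, "z": -0.01, "rz": 0.95},
{"x": 0.27, "y": -0.02, "z": -0.01, "rz": 0.95},
{"x": 0.26, "y": -0.04, "z": -0.01, "rz": 0.95},
{"x": 0.26, "y": -0.06, "z": -0.01, "rz": 0.95},
{"x": 0.25, "y": -0.09, "z": -0.01, "rz": 0.95},
--
{"x": 0.24, "y": -0.11, "z": -0.01, "rz": 0.95},
{"x": 0.24, "y": -0.12, "z": -0.01, "rz": 0.95},
{"x": 0.22, "y": -0.14, "z": -0.01, "rz": 0.95},
{"x": 0.21, "y": -0.16, "z": -0.01, "rz": 0.95},
{"x": 0.2, "y": -0.18, "z": -0.01, "rz": 0.94},
--
{"x": 0.18, "y": -0.2, "z": -0.01, "rz": 0.95},
{"x": 0.17, "y": -0.21, "z": -0.01, "rz": 0.94},
{"x": 0.15, "y": -0.22, "z": -0.01, "rz": 0.95},
{"x": 0.13, "y": -0.23, "z": -0.01, "rz": 0.94},
{"x": 0.11, "y": -0.24, "z": -0.01, "rz": 0.95},
--
{"x": 0.09, "y": -0.25, "z": -0.01, "rz": 0.94},
{"x": 0.06, "y": -0.26, "z": -0.02, "rz": 0.95},
{"x": 0.04, "y": -0.27, "z": -0.01, "rz": 0.94},
{"x": 0.03, "y": -0.27, "z": -0.02, "rx": 0.01, "ry": 0.01, "rz": 0.95},
end [0.4459 0.0301 0.345 ] rows 19
```

View pics/s1.png

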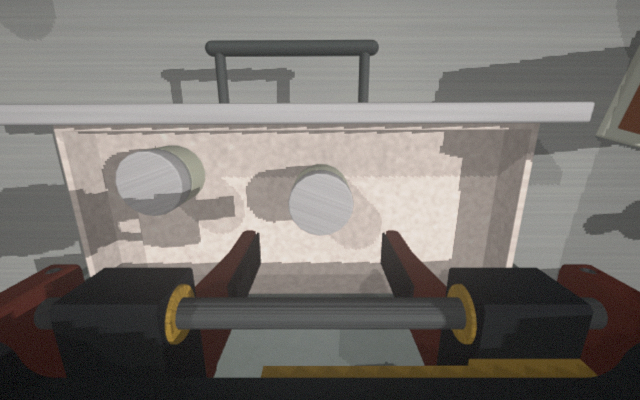

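Request:
send_rows(
  moves=[
    {"rx": 0,"ry": 0,"rz": 0.95,"x": 0.27,"y": 0,"z": 0,"fingers": 0.34},
    {"rx": 0,"ry": 0,"rz": 0.95,"x": 0.27,"y": -0.02,"z": 0,"fingers": 0.34},
    {"rx": 0,"ry": 0,"rz": 0.95,"x": 0.26,"y": -0.04,"z": 0,"fingers": 0.34},
    {"rx": 0,"ry": 0,"rz": 0.95,"x": 0.26,"y": -0.06,"z": 0,"fingers": 0.34},
    {"rx": 0,"ry": 0,"rz": 0.95,"x": 0.25,"y": -0.09,"z": 0,"fingers": 0.34},
  ],
)

```text
time: 54.05
position: [0.5387, 0.0293, 0.3369]
ee_rot: [[-0.914, 0.406, -0.004], [0.406, 0.914, -0.001], [0.004, -0.002, -1.0]]
wrist_force: [-0.1, 0.2, 0.1]
finger_gap: 0.0356
```

Request:
send_rows(
  moves=[
    {"rx": 0,"ry": 0,"rz": 0.95,"x": 0.24,"y": -0.11,"z": 0,"fingers": 0.34},
    {"rx": 0,"ry": 0,"rz": 0.95,"x": 0.24,"y": -0.12,"z": 0,"fingers": 0.34},
    {"rx": 0,"ry": 0,"rz": 0.95,"x": 0.22,"y": -0.14,"z": 0,"fingers": 0.34},
    {"rx": 0,"ry": 0,"rz": 0.95,"x": 0.21,"y": -0.16,"z": 0,"fingers": 0.34},
    {"rx": 0,"ry": 0,"rz": 0.94,"x": 0.2,"y": -0.18,"z": 0,"fingers": 0.34},
  ],
)

```text
time: 54.55
position: [0.5056, 0.0296, 0.337]
ee_rot: [[-0.674, 0.739, -0.004], [0.739, 0.674, -0.001], [0.002, -0.004, -1.0]]
wrist_force: [-0.4, -0.2, 1.4]
finger_gap: 0.0297
```

Request:
send_rows(
  moves=[
    {"rx": 0,"ry": 0,"rz": 0.95,"x": 0.18,"y": -0.2,"z": 0,"fingers": 0.34},
    {"rx": 0,"ry": 0,"rz": 0.94,"x": 0.17,"y": -0.21,"z": 0,"fingers": 0.34},
    {"rx": 0,"ry": 0,"rz": 0.95,"x": 0.15,"y": -0.22,"z": 0,"fingers": 0.34},
    {"rx": 0,"ry": 0,"rz": 0.94,"x": 0.13,"y": -0.23,"z": 0,"fingers": 0.34},
    {"rx": 0,"ry": 0,"rz": 0.95,"x": 0.11,"y": -0.24,"z": 0,"fingers": 0.34},
  ],
)

```text
time: 55.05
position: [0.4723, 0.0301, 0.3371]
ee_rot: [[-0.321, 0.947, -0.004], [0.947, 0.321, -0.001], [0.001, -0.004, -1.0]]
wrist_force: [-0.9, 0.5, -0.5]
finger_gap: 0.0299
```

Request:
send_rows(
  moves=[
    {"rx": 0,"ry": 0,"rz": 0.94,"x": 0.09,"y": -0.25,"z": 0,"fingers": 0.34},
    {"rx": 0,"ry": 0,"rz": 0.95,"x": 0.06,"y": -0.26,"z": 0,"fingers": 0.34},
    {"rx": 0,"ry": 0,"rz": 0.94,"x": 0.04,"y": -0.27,"z": 0,"fingers": 0.34},
    {"rx": 0,"ry": 0,"rz": 0.95,"x": 0.03,"y": -0.27,"z": 0,"fingers": 0.34},
    {"rx": 0,"ry": 0,"rz": 0,"x": 0,"y": 0,"z": 0,"fingers": 0.34},
  ],
)

```text
time: 55.55
position: [0.4453, 0.0301, 0.3375]
ee_rot: [[0.001, 1.0, -0.003], [1.0, -0.001, -0.001], [-0.001, -0.003, -1.0]]
wrist_force: [0.6, 0.5, -0.7]
finger_gap: 0.0303
```

Request:
send_rows(
  moves=[
    {"rx": 0,"ry": 0,"rz": 0,"x": 0,"y": 0,"z": 0,"fingers": 0.34},
  ],
)

```text
time: 55.65
position: [0.4458, 0.0301, 0.338]
ee_rot: [[-0.002, 1.0, -0.002], [1.0, 0.002, -0.001], [-0.001, -0.002, -1.0]]
wrist_force: [0.6, -0.6, 0.8]
finger_gap: 0.0299
```

Run:
```python
from h import *
f0=load("s1"); print("bar",onz(f0,(210,47),.075).round(4),onz(f0,(374,47),.075).round(4))
grab("wrist");f=grab("wrist","t1");keep(f,"t1")
s=st();print(s["time"],np.round(s["position"],4),np.round(s["ee_rot"],3).tolist(),s["finger_gap"])
```

```text
bar [ 0.4471 -0.0541  0.075 ] [0.4473 0.0695 0.075 ]
55.75 [0.446  0.0301 0.3386] [[-0.002, 1.0, -0.002], [1.0, 0.002, -0.001], [-0.001, -0.002, -1.0]] 0.029979067985952235
```

View pics/t1.png

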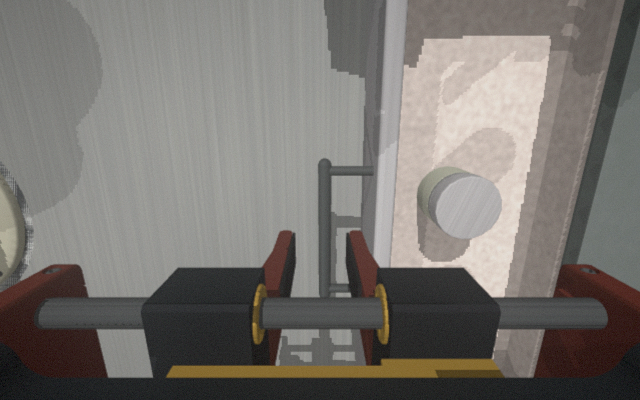

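Request:
send_rows(
  moves=[
    {"rx": 0,"ry": 0,"rz": 0,"x": -0.42,"y": 0.05,"z": 0.6,"fingers": 0.34},
    {"rx": 0,"ry": 0,"rz": 0,"x": -0.42,"y": 0,"z": 0.9,"fingers": 0.34},
    {"rx": 0,"ry": 0,"rz": 0,"x": 0,"y": 0,"z": 1,"fingers": 0.34},
    {"rx": 0,"ry": 0,"rz": 0,"x": 0,"y": 0,"z": 0.9,"fingers": 0.34},
    {"rx": 0,"ry": 0,"rz": 0,"x": 0,"y": 0,"z": 0.5,"fingers": 0.34},
  ],
)

```text
time: 56.25
position: [0.4464, 0.0084, 0.2384]
ee_rot: [[0.0, 1.0, -0.005], [1.0, -0.0, -0.001], [-0.001, -0.005, -1.0]]
wrist_force: [-0.5, -0.5, -0.0]
finger_gap: 0.03
```

Request:
send_rows(
  moves=[
    {"rx": 0,"ry": 0,"rz": 0,"x": 0,"y": 0,"z": 0,"fingers": 0.34},
    {"rx": 0,"ry": 0,"rz": 0,"x": 0,"y": 0,"z": 0,"fingers": 0.02},
    {"rx": 0,"ry": 0,"rz": 0,"x": 0,"y": 0,"z": 0,"fingers": 0.02},
    {"rx": 0,"ry": 0,"rz": 0,"x": 0,"y": 0,"z": 0,"fingers": 0.02},
  ],
  squeeze=30,
)

```text
time: 56.65
position: [0.448, 0.009, 0.2433]
ee_rot: [[-0.0, 1.0, 0.005], [1.0, 0.0, -0.001], [-0.001, 0.005, -1.0]]
wrist_force: [-1.5, -0.6, 1.0]
finger_gap: 0.0103
```

Request:
send_rows(
  moves=[
    {"rx": 0,"ry": 0,"rz": 0,"x": 0,"y": 0.1,"z": 0,"fingers": 0.02},
    {"rx": 0,"ry": 0,"rz": 0,"x": 0,"y": 0.2,"z": 0,"fingers": 0.02},
    {"rx": 0,"ry": 0,"rz": 0,"x": 0,"y": 0.3,"z": 0,"fingers": 0.02},
    {"rx": 0,"ry": 0,"rz": 0,"x": 0,"y": 0.4,"z": 0,"fingers": 0.02},
    {"rx": 0,"ry": 0,"rz": 0,"x": 0,"y": 0.4,"z": 0,"fingers": 0.02},
  ],
)

```text
time: 57.15
position: [0.4828, 0.0091, 0.2432]
ee_rot: [[-0.0, 1.0, 0.001], [1.0, 0.0, -0.001], [-0.001, 0.001, -1.0]]
wrist_force: [-2.0, 0.3, 6.5]
finger_gap: 0.0103
```

Request:
send_rows(
  moves=[
    {"rx": 0,"ry": 0,"rz": 0,"x": 0,"y": 0.4,"z": 0,"fingers": 0.02},
    {"rx": 0,"ry": 0,"rz": 0,"x": 0,"y": 0.4,"z": 0,"fingers": 0.02},
    {"rx": 0,"ry": 0,"rz": 0,"x": 0,"y": 0.4,"z": 0,"fingers": 0.02},
    {"rx": 0,"ry": 0,"rz": 0,"x": 0,"y": 0.4,"z": 0,"fingers": 0.02},
    {"rx": 0,"ry": 0,"rz": 0,"x": 0,"y": 0.4,"z": 0,"fingers": 0.02},
  ],
)

```text
time: 57.65
position: [0.5329, 0.0093, 0.2432]
ee_rot: [[-0.0, 1.0, 0.001], [1.0, 0.0, -0.0], [-0.0, 0.001, -1.0]]
wrist_force: [-1.8, 1.7, 6.6]
finger_gap: 0.0103
```

Request:
send_rows(
  moves=[
    {"rx": 0,"ry": 0,"rz": 0,"x": 0,"y": 0.4,"z": 0,"fingers": 0.02},
    {"rx": 0,"ry": 0,"rz": 0,"x": 0,"y": 0.4,"z": 0,"fingers": 0.02},
    {"rx": 0,"ry": 0,"rz": 0,"x": 0,"y": 0.4,"z": 0,"fingers": 0.02},
    {"rx": 0,"ry": 0,"rz": 0,"x": 0,"y": 0.3,"z": 0,"fingers": 0.02},
    {"rx": 0,"ry": 0,"rz": 0,"x": 0,"y": 0.2,"z": 0,"fingers": 0.02},
  ],
)

```text
time: 58.15
position: [0.5755, 0.0094, 0.2432]
ee_rot: [[-0.0, 1.0, 0.001], [1.0, 0.0, 0.0], [0.0, 0.001, -1.0]]
wrist_force: [-1.7, 0.2, 6.8]
finger_gap: 0.0099
```

Request:
send_rows(
  moves=[
    {"rx": 0,"ry": 0,"rz": 0,"x": 0,"y": 0.2,"z": 0,"fingers": 0.02},
    {"rx": 0,"ry": 0,"rz": 0,"x": 0,"y": 0.15,"z": 0,"fingers": 0.02},
    {"rx": 0,"ry": 0,"rz": 0,"x": 0,"y": 0.1,"z": 0,"fingers": 0.02},
    {"rx": 0,"ry": 0,"rz": 0,"x": 0,"y": 0.1,"z": 0,"fingers": 0.02},
  ],
)

```text
time: 58.55
position: [0.5889, 0.0094, 0.2432]
ee_rot: [[-0.0, 1.0, 0.001], [1.0, 0.0, 0.0], [0.0, 0.001, -1.0]]
wrist_force: [-2.5, 1.2, 6.6]
finger_gap: 0.0104
```

Request:
send_rows(
  moves=[
    {"rx": 0,"ry": 0,"rz": 0,"x": 0,"y": 0.1,"z": 0,"fingers": 0.02},
    {"rx": 0,"ry": 0,"rz": 0,"x": 0,"y": 0.1,"z": 0,"fingers": 0.02},
  ],
)

```text
time: 58.75
position: [0.5937, 0.0095, 0.2432]
ee_rot: [[-0.0, 1.0, 0.001], [1.0, 0.0, 0.0], [0.0, 0.001, -1.0]]
wrist_force: [-13.2, 1.3, 12.1]
finger_gap: 0.0103
```

Request:
send_rows(
  moves=[
    {"rx": 0,"ry": 0,"rz": 0,"x": 0,"y": 0.08,"z": 0,"fingers": 0.02},
    {"rx": 0,"ry": 0,"rz": 0,"x": 0,"y": 0,"z": 0,"fingers": 0.02},
  ],
)

```text
time: 58.95
position: [0.5946, 0.0095, 0.2432]
ee_rot: [[-0.001, 1.0, -0.005], [1.0, 0.001, 0.0], [0.0, -0.005, -1.0]]
wrist_force: [-11.6, 0.3, 12.5]
finger_gap: 0.0098
```

Request:
send_rows(
  moves=[
    {"rx": 0,"ry": 0,"rz": 0,"x": 0,"y": 0,"z": 0,"fingers": 0.3},
    {"rx": 0,"ry": 0,"rz": 0,"x": 0,"y": 0,"z": 0,"fingers": 0.3},
    {"rx": 0,"ry": 0,"rz": 0,"x": 0,"y": 0,"z": 0,"fingers": 0.3},
  ],
)

```text
time: 59.25
position: [0.5955, 0.009, 0.2413]
ee_rot: [[-0.0, 1.0, -0.001], [1.0, 0.0, -0.001], [-0.001, -0.001, -1.0]]
wrist_force: [1.4, 1.2, -0.4]
finger_gap: 0.0256
```

Request:
send_rows(
  moves=[
    {"rx": 0,"ry": 0,"rz": 0,"x": 0,"y": 0,"z": -0.3,"fingers": 0.3},
    {"rx": 0,"ry": 0,"rz": 0,"x": 0,"y": 0,"z": -0.7,"fingers": 0.3},
    {"rx": 0,"ry": 0,"rz": 0,"x": 0,"y": 0,"z": -1,"fingers": 0.3},
    {"rx": 0,"ry": 0,"rz": 0,"x": 0,"y": 0,"z": -1,"fingers": 0.3},
    {"rx": 0,"ry": 0,"rz": 0,"x": 0,"y": -0.5,"z": -1,"fingers": 0.3},
  ],
)

```text
time: 59.75
position: [0.5832, 0.009, 0.3428]
ee_rot: [[0.0, 1.0, -0.0], [1.0, -0.0, -0.001], [-0.001, -0.0, -1.0]]
wrist_force: [-0.3, 0.1, 0.2]
finger_gap: 0.0262
```

Request:
send_rows(
  moves=[
    {"rx": 0,"ry": 0,"rz": 0,"x": 0,"y": -1,"z": -1,"fingers": 0.3},
    {"rx": 0,"ry": 0,"rz": 0,"x": 0,"y": -1,"z": -0.6,"fingers": 0.3},
    {"rx": 0,"ry": 0,"rz": 0,"x": 0,"y": -1,"z": 0,"fingers": 0.3},
    {"rx": 0,"ry": 0,"rz": 0,"x": 0,"y": -0.6,"z": 0,"fingers": 0.3},
    {"rx": 0,"ry": 0,"rz": 0,"x": 0,"y": 0,"z": 0,"fingers": 0.3},
  ],
)

```text
time: 60.25
position: [0.4917, 0.0092, 0.3832]
ee_rot: [[0.0, 1.0, 0.002], [1.0, -0.0, -0.001], [-0.001, 0.002, -1.0]]
wrist_force: [1.2, 0.3, -0.1]
finger_gap: 0.0264
```

Run:
```python
from h import *
grab("wrist");f=grab("wrist","u1");keep(f,"u1")
s=st();print(s["time"],np.round(s["position"],4),np.round(s["ee_rot"],3).tolist(),np.round(s["wrist_force"],1))
t=grab("top","u_top");sc=grab("scene","u_scene")
for n in ("carton0","jar0","plate_top","meter","lotion","pump"):
  for c,F in (("top",t),("scene",sc)):
    print(n,c,[(np.round(q["centre"],3).tolist(),round(q["conf"],2)) for q in nets.spot_in(n,c)[:5]])
```

```text
60.35 [0.493  0.0091 0.3823] [[0.0, 1.0, 0.001], [1.0, -0.0, -0.001], [-0.001, 0.001, -1.0]] [-0.1 -0.5  0.3]
carton0 top [([0.632, 0.013, 0.094], 0.73), ([0.472, 0.345, 0.037], 0.63)]
carton0 scene [([0.495, 0.363, 0.209], 0.8), ([0.513, 0.366, 0.137], 0.68), ([0.514, 0.356, 0.083], 0.6), ([0.513, 0.358, 0.044], 0.45)]
jar0 top [([0.452, -0.436, 0.055], 0.88), ([0.365, -0.407, 0.054], 0.53), ([0.354, -0.286, 0.055], 0.51), ([0.472, 0.347, 0.038], 0.38), ([0.596, 0.475, 0.096], 0.16)]
jar0 scene [([0.379, -0.412, 0.049], 0.96), ([0.467, -0.436, 0.059], 0.92), ([0.373, -0.282, 0.058], 0.79)]
plate_top top [([0.497, 0.342, 0.01], 0.55)]
plate_top scene [([0.515, 0.368, 0.009], 0.76)]
meter top [([0.773, 0.033, 0.139], 0.59)]
meter scene [([0.782, 0.035, 0.136], 0.61)]
lotion top [([0.598, 0.476, 0.099], 0.74), ([0.474, 0.346, 0.139], 0.49)]
lotion scene [([0.715, 0.332, 0.102], 0.68), ([0.614, 0.481, 0.091], 0.57)]
pump top [([0.475, 0.344, 0.089], 0.71), ([0.688, 0.327, 0.102], 0.68)]
pump scene [([0.716, 0.333, 0.101], 0.82)]
```

View pics/u1.png

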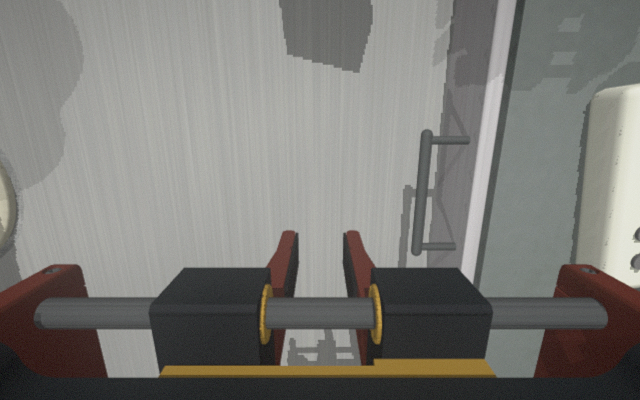

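View pics/u_top.png

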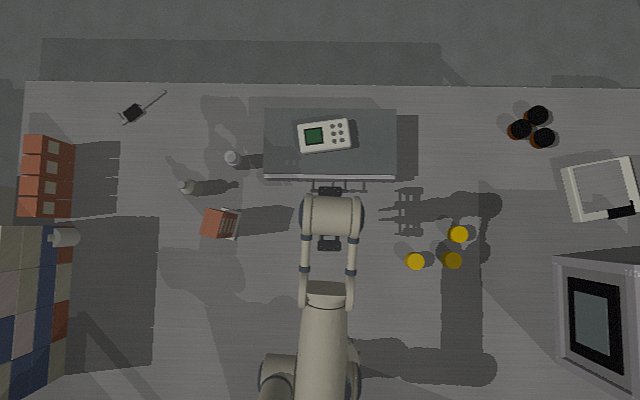

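View pics/u_scene.png

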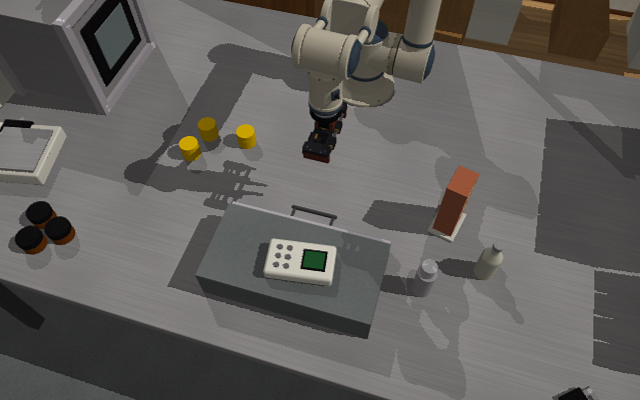

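Run:
```python
from h import *
f=load("u1"); print(onz(f,(427,133),.075).round(4),onz(f,(417,249),.075).round(4))
cv2.imwrite("pics/u1z.png",cv2.resize(f["pixels"][60:280,400:560,::-1],None,fx=2.7,fy=2.7,interpolation=cv2.INTER_CUBIC))
```

```text
[0.5928 0.0692 0.075 ] [ 0.594  -0.0506  0.075 ]
```

View pics/u1z.png

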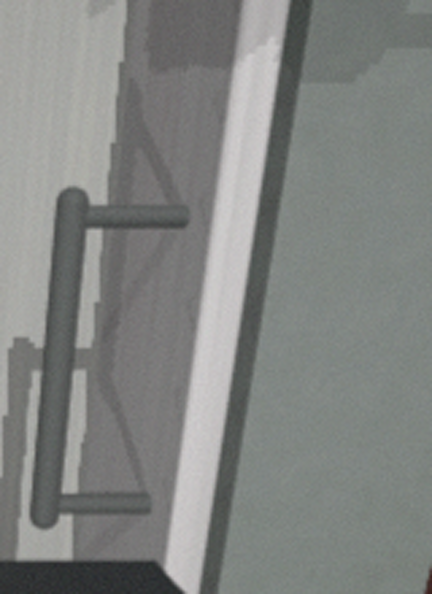

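```bash
python3 -c "
from bench import job; print(job.job_done())"
```

```text
the job is handed in; nothing more can be done
None
```

The job is done and handed in at about 60 s of the 192 s allowed.

- **Drawer and cartons:** I pulled the drawer to its stop, where the pull force rose to about 22 N. All four copper cartons were present, and I stacked them on the white plate. In the wrist-camera checks taken before each release and after each lift-off, every carton was within about 1.5 mm of the plate centre and about 0.5° of its direction. The final pictures show a straight column.
- **Jars:** I stood both cream jars upright on the drawer floor, about 0.13 m apart. The last picture before shutting showed both upright. Inside the shut drawer they cannot be seen, so I closed it slowly and take it that they still stand. Neither jar had been knocked when I came to grasp it.
- **Shutting the drawer:** I pushed it shut until contact at about 13 N. The handle travelled 145 mm, and the wrist picture shows no gap. The handle ends about 3.5 mm further in than it started, so the drawer had begun slightly ajar.
- **Left alone:** The gauge, both bottles and the yellow jars show no movement beyond the networks' few-millimetre error. The gripper was clear of everything at hand-in.

**Disagreements:** The networks' low-confidence hits mixed up classes; for example, the stack was reported as "pump" and the scene camera's first "lotion" hit was the pump. I judged by the pictures and geometry instead. The plate height from two views came out at 3–8 mm against the stated 10 mm. I placed by the stated 10 mm, and the in-picture alignment confirmed it.

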